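Lock the day's coin pots away in the stall's strongbox

ROBOT

A 6-joint arm with a two-finger parallel gripper is mounted at the origin on the work surface. World frame = base frame: x ahead of the robot, y to its left, z up, the work surface at z = 0. Lengths are in m, angles in rad, forces in N, time in s.
With the tool pointing down it reaches from about 0.3 to 0.75 m from the base axis. Payload 8.5 kg.
Tool frame: the origin (TCP) lies on the centre line of the jaws, within the pads' length; the fingertips stand 14 mm ahead of it and the grasp point (between the pads) lies 5 mm behind it (r.tips_ahead is the distance from the TCP to the fingertips, in m); z points along the fingers, y is the direction in which the jaws open and shut (so a half turn about z gives the same grasp; the last joint's range is limited). The gripper opens to 85 mm and grips with 20 to 120 N. Pads are 22 mm wide; open, the fingers measure 114 mm over their backs; the gripper's body (76 mm by 85 mm) begins 54 mm behind the grasp point. The pads swing forward as they close: fully open they stand 13 mm farther back than shut.
Start: joints at [-1.534, 0.381, 1.297, -0, 1.464, -0.215], TCP at [0.137, -0.533, 0.211] pointing down, gripper open.
Joint ranges: [-3.11, 3.11], [-0.89, 2.33], [0.22, 2.48], [-1.42, 4.56], [0.17, 2.85], [-2.88, 2.88]. Speed limits (rad/s): [2.39, 2.39, 3.14, 3.14, 3.14, 3.14].

INTERFACE

Orientations are given as a unit quaternion [x, y, z, w].
In Python, from bench import sense, viewer, job, r gives the robot as it stands. The module is installed in compiled form; this text tells all that it offers.
- The arm moves only by the tool carry_out, never from a script. Its argument "steps" is a list of rows, each an object with "linear": the shift along the tool's x, y, z in mm, a list of three; "delta_rot": the turn, a rotation vector about the tool's x, y, z in degrees, a list of three. In form: [{"linear": [dx, dy, dz], "delta_rot": [ax, ay, az]}, ...]. A call has 1 to 20 rows; each row shifts and turns the commanded pose from where the row before left it, along the tool's axes as they then stand; what a row does not reach is not made up. A row lasts 1/12 s, in which the tool goes at most 41.7 mm and 7.16 degrees, less where a joint would pass 70% of its speed; a pose out of reach is approached as far as the arm can. A call with a gripper value outside its range is refused whole. "hand" is the closure, from -1 (fully open) to 1 (shut), set as the call begins (left out, the last holds). The fingers move at their own pace and stop on an object; "grip_force" is the grip in N (left out, the last holds). Time passes only in rows, so rows that do not move let the fingers close. It gives the time, the measured TCP pose, the force and the opening at its end, in the units of the state.
- sense(): the state, without advancing time (a new reading comes with each control period).
- viewer.snapshot(name): name is "scene" or "top" or "wrist"; returns a dict with "pixels" (400x640x3 uint8, red, green, blue), "camera_matrix" (3x3 intrinsics, pixels), "pose" (4x4, takes a point from camera to world coordinates). Camera axes: x right, y down, z forward; pixel columns grow to the right and rows downward; lengths in m; the calibration is good to about 2 mm. A picture is of the moment at which its call begins. There is no depth.
- job.sign_off(): hands the job in, once; it reports no verdict.
The state is a dict: "time_s": time; "q": joint angles; "joint_velocities": joint speeds; "joint_torque": joint torques, N m; "tcp_pos": TCP position; "tool_rot": TCP orientation; "contact_force": force on the tool from outside, world axes, zero at the start; "wrist_torque": the same for the moment, N m; "finger_gap": opening from 0.0 (shut) to 1.0 (fully open).
Only numpy, scipy, OpenCV 4.12 (cv2) and the standard library are available. Lean on these libraries where they do the work, as an engineer would, in place of code of your own. Each camera call takes 0.05 s, during which the arm holds its last target.

TASK

Closing time: lock every coin pot standing on the counter away in the green strongbox, whose sliding lid is locked. Only one of the four keys turns its lock, and nothing shows which, so try them in turn: turn the right one clockwise to its stop, slide the lid fully open, stand the pots upright in the bin, slide the lid fully shut, turn the key back home and draw it out. At the end all four keys stand fully down in the key block again, in any order, and the crockery and other things on the counter are where they were.

Things in the scene. Friction and masses are not known exactly. Their poses are not given: they have to be found in the camera images.
- strongbox: green steel strongbox, fixed, 310 (x) x 300 (y) x 95 mm tall. Origin: centre of underside; x points away from the robot at yaw 0, y left, z up. Near right: a bin under the lid, inside 140 mm (box x -145 to -5) x 180 mm (box y -140 to +40), floor 45 mm above the counter, walls up to 95 mm. Near left: the lock, in the top. The rear half and the strip round the lock are solid.
- bin_floor (a point): centre of the bin's floor (box x -75, y -50, z 45 mm); axes as the box's.
- keyhole (a point): centre of the keyhole in the lock's brass plug, flush with the box's top (box x -75, y +100, z 95 mm); axes as the box's. Slot 32 mm along box x by 8.5 mm along box y at home, straight down. A key goes in blade down, its width along the slot, until its shoulder rests on the plug (key origin at this point); it turns only when within 2 mm of fully in, and has about 0.15 rad of play in the slot.
- lock (a joint): angle of the plug, rad: 0 home (locked), growing clockwise seen from above to its stop at 1.2; friction 0.03 N m, stays where left. A wrong key stops hard by about 0.3; the right one goes on to the stop. A turned key cannot be drawn out and stays in when let go. Its bolt holds the lid shut from 0 to about 0.8, and comes back home only if the lid is shut.
- lid (a joint): slide of the lid, m: 0 shut, 0.145 fully open; opens along box +x (away from the robot); about 1.2 N of friction, stays where it is left. Locked, it has about 5 mm of play. The lid is a flat grey metal plate 156 x 192 mm, 6 mm thick, lying on the box's top over the bin.
- lid_handle (a point): grip point on the lid's black bar handle, 6 mm below the handle's top. The bar is 80 mm long (box y), 14 mm thick (box x) and stands 36 mm above the lid's plate, its top 137.5 mm above the counter. Axes as the box's; it moves with the lid.
- keyblock: wooden key block, fixed, 190 mm (x) x 60 mm (y) x 75 mm tall. Origin: centre of its underside. In its top four slots at x -72, -24, +24 and +72 mm, y 0, each 33 mm (x) x 8.5 mm (y) with a 2 mm bevel, 71 mm deep. A key standing fully down has its origin at the block's top, 75 mm above the underside, its x along the block's x.
- key_red: key with a red head, 120 g, standing in the key block. Origin: the shoulder where head meets blade, on the centre line; z up. Head: 28 mm wide (x), 12 thick (y), 42 tall, above the origin. Blade below: 66 mm long, 26 wide (x), 5 thick (y), tip about 22 x 4.6; cut differently on each. The head turns on the blade against a spring (0.6 N m/rad). A half turn about z makes no difference.
- key_blue: key with a blue head, 120 g, standing in the key block. Origin: the shoulder where head meets blade, on the centre line; z up. Head: 28 mm wide (x), 12 thick (y), 42 tall, above the origin. Blade below: 66 mm long, 26 wide (x), 5 thick (y), tip about 22 x 4.6; cut differently on each. The head turns on the blade against a spring (0.6 N m/rad). A half turn about z makes no difference.
- key_yellow: key with a yellow head, 120 g, standing in the key block. Origin: the shoulder where head meets blade, on the centre line; z up. Head: 28 mm wide (x), 12 thick (y), 42 tall, above the origin. Blade below: 66 mm long, 26 wide (x), 5 thick (y), tip about 22 x 4.6; cut differently on each. The head turns on the blade against a spring (0.6 N m/rad). A half turn about z makes no difference.
- key_white: key with a white head, 120 g, standing in the key block. Origin: the shoulder where head meets blade, on the centre line; z up. Head: 28 mm wide (x), 12 thick (y), 42 tall, above the origin. Blade below: 66 mm long, 26 wide (x), 5 thick (y), tip about 22 x 4.6; cut differently on each. The head turns on the blade against a spring (0.6 N m/rad). A half turn about z makes no difference.
- pot0: coin pot: orange cylinder with white lid and a black slot in the lid, 50 mm in diameter, 46 mm tall, 100 to 210 g, standing on the counter; may be absent. Origin: centre of its underside, z up.
- pot1: coin pot: orange cylinder with white lid and a black slot in the lid, 50 mm in diameter, 46 mm tall, 100 to 210 g, standing on the counter; may be absent. Origin: centre of its underside, z up.
- pot2: coin pot: orange cylinder with white lid and a black slot in the lid, 50 mm in diameter, 46 mm tall, 100 to 210 g, standing on the counter; may be absent. Origin: centre of its underside, z up.
- bowl_a: bystander: white bowl 110 mm across, 50 mm tall; origin centre of underside. Leave alone.
- mug_steel: bystander: steel mug 80 mm across, 90 mm tall. Leave alone.
- saucer: bystander: blue saucer 80 mm across, 15 mm tall. Leave alone.
- sauce: bystander: amber sauce bottle 56 mm across, 150 mm tall. Leave alone.
- jar: bystander: glass jar 66 mm across, 80 mm tall, white cap. Leave alone.
- spoon: bystander: steel spoon 190 mm long, lying. Leave alone.
Not all that is in view belongs to the job. What is shaped like the key_white but orange or turquoise is not meant.

How it is judged:
On the way, in this order (a step that is already met when the one before it is completed fails the run):
1. the lock is turned to its stop with the key that fits (value of joint lock above 1.1 rad), for 0.2 s.
2. the lid is slid fully open (value of joint lid above 0.135 m), for 0.2 s.
3. every coin pot stands upright in the bin (x of pot0 in the frame of strongbox between -0.145 and -0.005 m and y of pot0 in the frame of strongbox between -0.14 and 0.04 m and z of pot0 in the frame of strongbox between 0.035 and 0.055 m and angle between each of pot0, pot1, pot2's own z axis and vertical below 0.2 rad and x of pot1 in the frame of strongbox between -0.145 and -0.005 m and y of pot1 in the frame of strongbox between -0.14 and 0.04 m and z of pot1 in the frame of strongbox between 0.035 and 0.055 m and x of pot2 in the frame of strongbox between -0.145 and -0.005 m and y of pot2 in the frame of strongbox between -0.14 and 0.04 m and z of pot2 in the frame of strongbox between 0.035 and 0.055 m), for 0.2 s.
4. the lid is shut and the lock is turned back home (value of joint lid below 0.006 m and value of joint lock below 0.25 rad), for 0.2 s.
At the end, for the whole second after the job is handed in: Every pot present stands in the bin (tilt < 0.2 rad); lid shut (< 6 mm), lock home (< 0.25 rad); all keys in the key block, upright (< 0.15 rad), fully down (within 6 mm); bystanders within 50 mm of where they were; keys and pots at rest (all of step 3 and all of step 4 and x of key_red in the frame of keyblock between -0.09 and 0.09 m and y of key_red in the frame of keyblock between -0.01 and 0.01 m and z of key_red in the frame of keyblock between 0.069 and 0.081 m and angle between each of key_red, key_blue, key_yellow, key_white's own z axis and vertical below 0.15 rad and x of key_blue in the frame of keyblock between -0.09 and 0.09 m and y of key_blue in the frame of keyblock between -0.01 and 0.01 m and z of key_blue in the frame of keyblock between 0.069 and 0.081 m and x of key_yellow in the frame of keyblock between -0.09 and 0.09 m and y of key_yellow in the frame of keyblock between -0.01 and 0.01 m and z of key_yellow in the frame of keyblock between 0.069 and 0.081 m and x of key_white in the frame of keyblock between -0.09 and 0.09 m and y of key_white in the frame of keyblock between -0.01 and 0.01 m and z of key_white in the frame of keyblock between 0.069 and 0.081 m and distance of each of bowl_a, mug_steel, saucer, sauce, jar, spoon from where it was at the start of the episode below 0.05 m and linear speed of each of key_red, key_blue, key_yellow, key_white, pot0, pot1, pot2 below 0.02 m/s); the robot touches nothing.
It fails at once if a bystander is moved more than 80 mm or a standing one is knocked over (distance of any of bowl_a, mug_steel, saucer, sauce, jar, spoon from where it was at the start of the episode above 0.08 m or angle between any of bowl_a, mug_steel, saucer, sauce, jar's own z axis and vertical above 0.7 rad).
Of pot0, pot1, pot2 only 2 to 3 are there at a start; the rules pass over those that are not, and their reading is None.
At some moment in a run one of pot0, pot1, pot2 may be knocked a few centimetres aside while the robot is not near it.
It also fails if it takes over 210 s, if anything falls off the work surface, if the arm or the gripper's body presses on something with over 40 N, if the wrist force passes 120 N, or if a joint passes its speed limit or range.

## Working session

There is one attempt and no reset: what is moved stays moved. The work goes in short steps, Python scripts to look and compute and a tool call to move; the robot and the scene stay as the last step left them, time stands still between calls to the robot, and variables do not carry over. Pictures are saved under pics/ and viewed, and the job is handed in when it is done.

Besides the shell and the picture viewer there is one more tool, called after "Emit:" by a JSON object that holds its "method" and its "body". carry_out: Moves the arm, as the interface text tells. Its arguments: {"type":"object","properties":{"steps":{"type":"array"},"hand":{"type":"number"},"grip_force":{"type":"number"}},"required":["steps"]}

```bash
mkdir -p pics; ls
cat > h.py <<'E'
import numpy as np, cv2
from bench import sense, viewer, job, r
def snap(n,f):
    s=viewer.snapshot(n); cv2.imwrite('pics/'+f+'.png',s['pixels'][:,:,::-1]); np.savez('pics/'+f+'.npz',K=s['camera_matrix'],T=s['pose'],im=s['pixels']); return s
def crop(f,x0,y0,x1,y1,k,o):
    im=cv2.imread('pics/'+f+'.png')[y0:y1,x0:x1]; cv2.imwrite('pics/'+o+'.png',cv2.resize(im,None,fx=k,fy=k,interpolation=cv2.INTER_CUBIC))
def px2w(f,u,v,z):
    d=np.load('pics/'+f+'.npz'); K,T=d['K'],d['T']
    ray=T[:3,:3]@np.linalg.inv(K)@np.array([u,v,1.]); o=T[:3,3]
    return o+ray*(z-o[2])/ray[2]
def w2px(f,p):
    d=np.load('pics/'+f+'.npz'); K,T=d['K'],d['T']
    c=T[:3,:3].T@(np.array(p)-T[:3,3]); c=K@c; return c[:2]/c[2]
E
python3 - <<'E'
from h import *
for n in ['scene','top','wrist']:
    s=snap(n,n+'0'); print(n,s['pose'].round(3).tolist(),s['camera_matrix'].round(1).tolist())
print(sense())
E
```

```text
pics
scene [[-0.812, 0.453, -0.369, 1.066], [0.584, 0.632, -0.51, 0.702], [0.002, -0.629, -0.777, 1.195], [0.0, 0.0, 0.0, 1.0]] [[495.2, 0.0, 326.2], [0.0, 495.2, 203.0], [0.0, 0.0, 1.0]]
top [[0.016, -0.979, 0.202, 0.291], [-1.0, -0.017, -0.001, 0.0], [0.005, -0.202, -0.979, 1.405], [0.0, 0.0, 0.0, 1.0]] [[384.6, 0.0, 324.0], [0.0, 384.6, 204.5], [0.0, 0.0, 1.0]]
wrist [[0.248, -0.932, -0.264, 0.203], [-0.969, -0.24, -0.065, -0.515], [-0.003, 0.272, -0.962, 0.374], [0.0, 0.0, 0.0, 1.0]] [[341.4, 0.0, 314.6], [0.0, 341.4, 204.9], [0.0, 0.0, 1.0]]
{'time_s': 0.15, 'q': array([-1.53434130e+00,  3.81084529e-01,  1.29800652e+00, -1.73911080e-05,
        1.46362813e+00, -2.15312337e-01]), 'joint_velocities': array([-6.27477990e-04, -9.74341319e-05, -2.71305642e-03,  1.13590019e-03,
       -8.14714456e-04,  5.10173697e-04]), 'joint_torque': array([ 6.54154610e-04, -4.48626602e+01, -2.31345105e+01, -2.86601826e-04,
        3.76841199e-03, -3.24032146e-05]), 'tcp_pos': array([ 0.13699138, -0.53242227,  0.21035741]), 'tool_rot': array([ 9.92086832e-01,  1.25552379e-01,  4.16938961e-05, -5.61781500e-04]), 'contact_force': array([-0.58909007,  0.37216636,  0.02315219]), 'wrist_torque': array([ 0.0004952 , -0.01962549, -0.02635268]), 'finger_gap': 1.0021013053475445}
```

View pics/scene0.png

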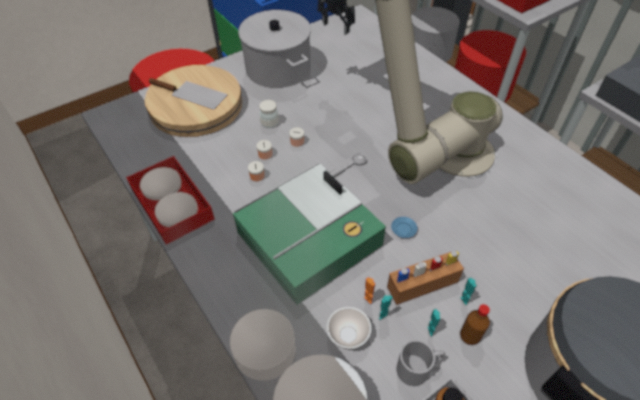

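View pics/top0.png

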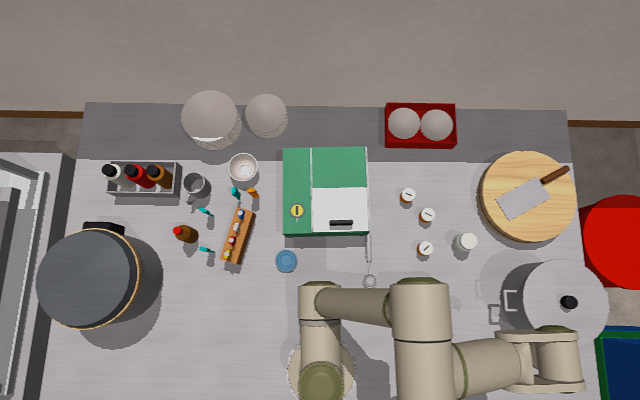

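View pics/wrist0.png

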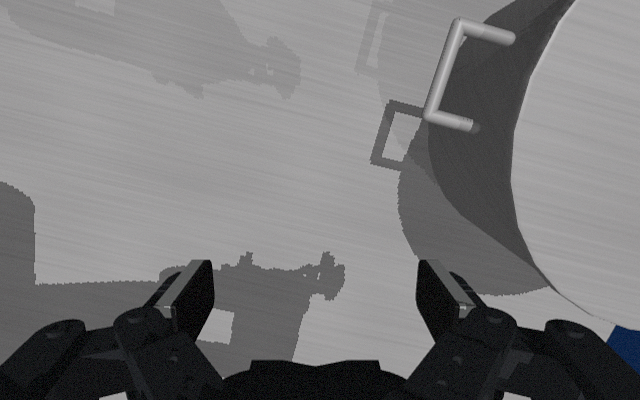

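Run:
```python
from h import *
crop('top0',215,180,315,275,8,'t_keys')
crop('top0',270,140,380,245,7,'t_box')
crop('top0',385,180,485,265,8,'t_pots')
crop('scene0',350,230,500,350,5,'s_keys')
```

```text
(no output)
```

View pics/t_keys.png

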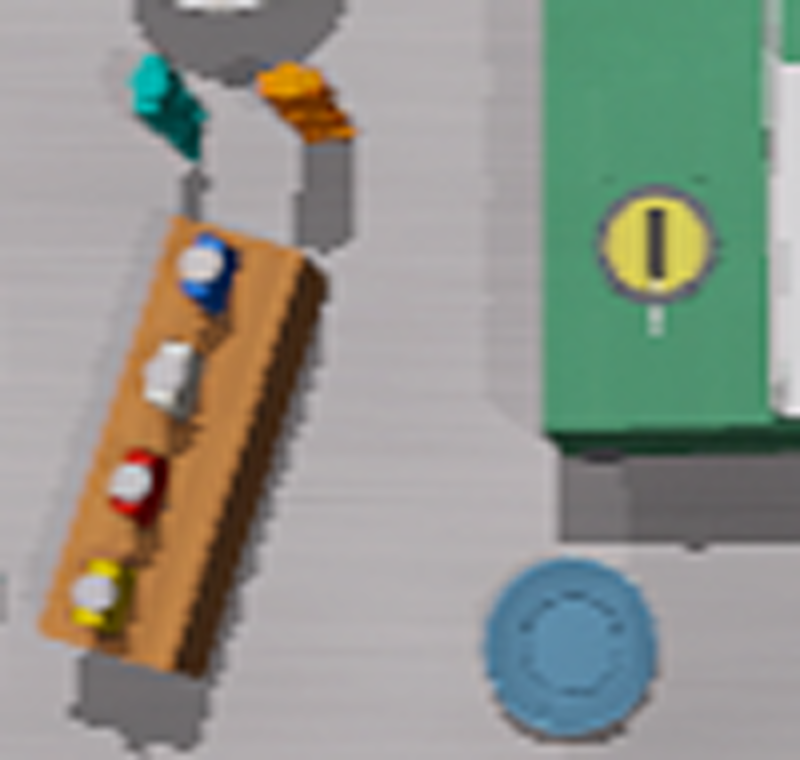

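View pics/t_box.png

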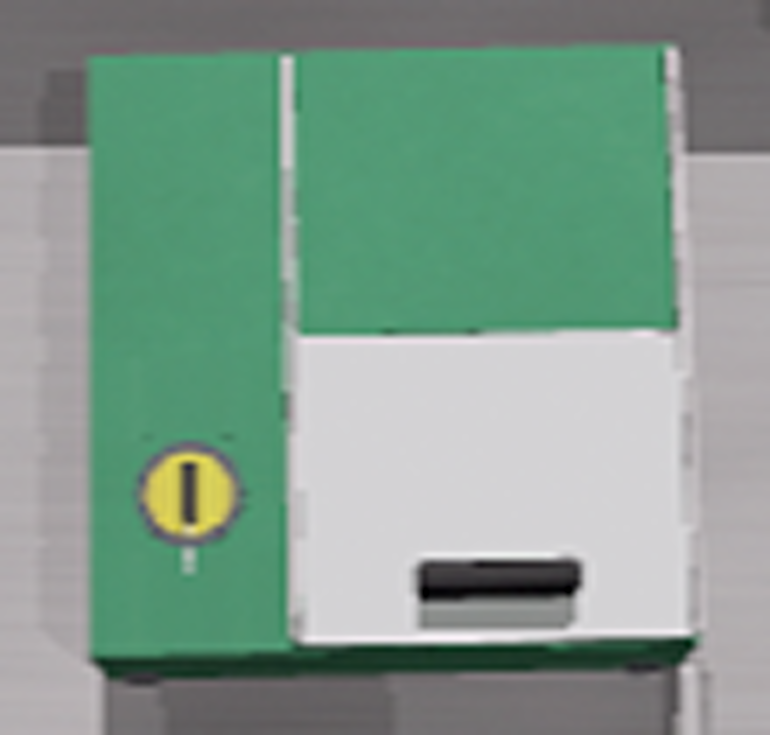

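View pics/t_pots.png

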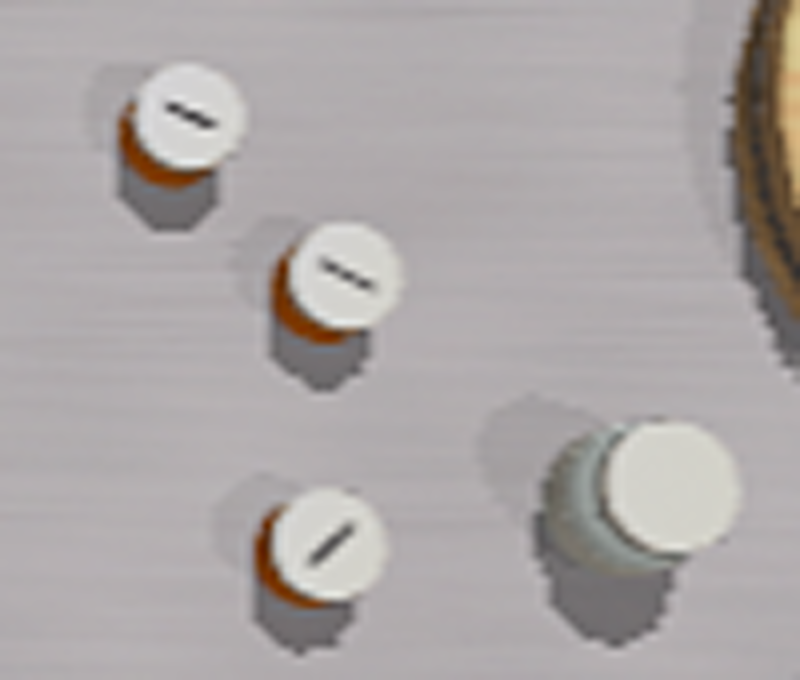

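View pics/s_keys.png

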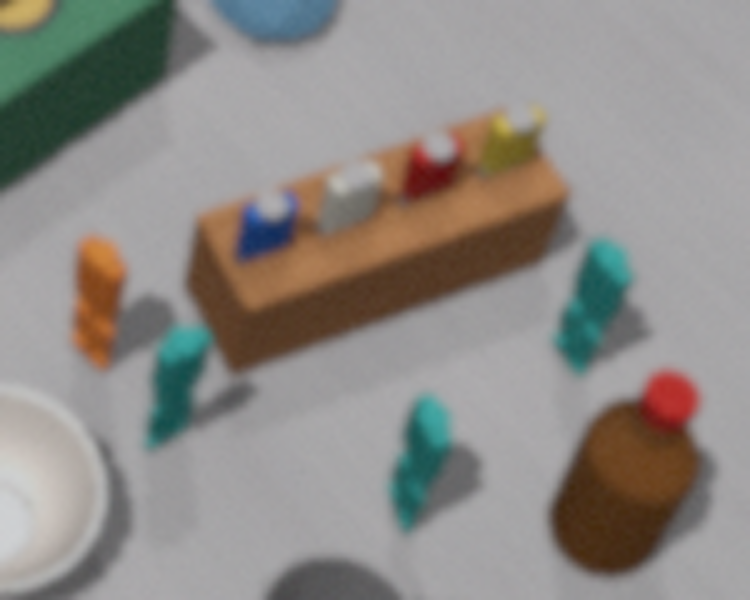

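Run:
```python
from h import *
P=lambda x,y,k,ox,oy,z:px2w('top0',ox+(x+.5)/k-.5,oy+(y+.5)/k-.5,z)
blk=np.array([P(x,y,8,215,180,.075) for x,y in [(172,217),(302,252),(178,672),(40,632)]])
print(blk.round(4),blk.mean(0)); 
v=(blk[0]+blk[1]-blk[2]-blk[3])/2; print(np.hypot(*v[:2]),np.degrees(np.arctan2(v[1],v[0])),np.hypot(*(blk[0]-blk[1])[:2]))
box=np.array([P(x,y,7,270,140,.095) for x,y in [(88,58),(680,45),(693,638),(95,658)]])
print(box.round(4),box.mean(0)); v=(box[0]+box[1]-box[2]-box[3])/2; print(np.hypot(*v[:2]),np.degrees(np.arctan2(v[1],v[0])),)
print('hole',P(189,493,7,270,140,.095))
h=[P(x,y,7,270,140,.1375) for x,y in [(418,575),(582,572)]];print('handle',h)
for x,y in [(190,116),(346,275),(330,545)]: print('pot',P(x,y,8,385,180,.046))
print('jar',P(670,487,8,385,180,.08))
for n,x,y in [('blue',203,263),('white',168,375),('red',130,482),('yel',97,592)]: print(n,P(x,y,8,215,180,.117))
```

```text
[[0.5522 0.308  0.075 ]
 [0.5375 0.25   0.075 ]
 [0.3542 0.2931 0.075 ]
 [0.3702 0.3532 0.075 ]] [0.45353925 0.30105474 0.075     ]
0.18793231146781897 -13.586652490377219 0.059842333368540085
[[ 0.7659  0.1518  0.095 ]
 [ 0.7783 -0.1514  0.095 ]
 [ 0.4721 -0.1558  0.095 ]
 [ 0.4573  0.1366  0.095 ]] [ 0.61839723 -0.00469628  0.095     ]
0.3075601509472636 1.8280653024731957
hole [0.54017164 0.09321422 0.095     ]
handle [array([ 0.49421777, -0.02000545,  0.1375    ]), array([ 0.49698041, -0.09810607,  0.1375    ])]
pot [ 0.61525324 -0.30697405  0.046     ]
pot [ 0.54309831 -0.37502792  0.046     ]
pot [ 0.42188848 -0.36331406  0.046     ]
jar [ 0.44607396 -0.50216948  0.08      ]
blue [0.52428599 0.28385915 0.117     ]
white [0.4760446  0.29571492 0.117     ]
red [0.43059251 0.30878603 0.117     ]
yel [0.38457385 0.3195131  0.117     ]
```

```bash
cat >> h.py <<'E'
from scipy.spatial.transform import Rotation as R
import json
def yaw():
    X=R.from_quat(sense()['tool_rot']).as_matrix()[:,0]; return np.degrees(np.arctan2(X[1],X[0]))
def plan(wps,start=None):
    """wps: (x,y,z mm, yaw deg[, nrows]) ; prints rows, simulating rounding"""
    s=sense(); p=s['tcp_pos']*1e3 if start is None else np.array(start[:3],float); ps=yaw() if start is None else start[3]
    print('from',p.round(1),round(ps,1)); out=[]
    for w in wps:
        t=np.array(w[:3],float); dy=((w[3]-ps+540)%360-180) if len(w)<6 else w[5]
        n=w[4] if len(w)>4 and w[4] else int(max(1,np.ceil(np.linalg.norm(t-p)/35),np.ceil(abs(dy)/6.5)))
        p0,ps0=p.copy(),ps
        for i in range(n):
            g=p0+(t-p0)*(i+1)/n; gy=ps0+dy*(i+1)/n; d=g-p; a=np.radians(ps)
            X=np.array([np.cos(a),np.sin(a),0]);Y=np.array([np.sin(a),-np.cos(a),0])
            l=[round(float(d@X)),round(float(d@Y)),round(float(-d[2]))] if i<n-1 else [round(float(d@X),1),round(float(d@Y),1),round(float(-d[2]),1)]
            rz=round(float(-(gy-ps)),1)
            p=p+l[0]*X+l[1]*Y+np.array([0,0,-l[2]]); ps-=rz
            out.append({"linear":l,"delta_rot":[0,0,rz]})
    print(len(out),'end',p.round(1),round(ps,1)); print(json.dumps(out))
def st():
    s=sense(); print('t',round(s['time_s'],2),'tcp',(s['tcp_pos']*1e3).round(1),'yaw',round(yaw(),2),'F',s['contact_force'].round(1),'M',s['wrist_torque'].round(3),'gap',round(s['finger_gap'],3))
E
python3 - <<'E'
from h import *
plan([(400,-80,215,85),(445,300,215,165.8)])
E
```

```text
from [ 137.  -532.4  210.4] 14.4
28 end [445. 300. 215.] 165.8
[{"linear": [24, -25, 0], "delta_rot": [0, 0, -4.7]}, {"linear": [27, -23, -1], "delta_rot": [0, 0, -4.7]}, {"linear": [28, -20, 0], "delta_rot": [0, 0, -4.7]}, {"linear": [30, -18, 0], "delta_rot": [0, 0, -4.7]}, {"linear": [31, -16, -1], "delta_rot": [0, 0, -4.7]}, {"linear": [32, -13, 0], "delta_rot": [0, 0, -4.7]}, {"linear": [34, -10, 0], "delta_rot": [0, 0, -4.7]}, {"linear": [34, -8, 0], "delta_rot": [0, 0, -4.7]}, {"linear": [34, -4, -1], "delta_rot": [0, 0, -4.7]}, {"linear": [35, -2, 0], "delta_rot": [0, 0, -4.7]}, {"linear": [35, 1, 0], "delta_rot": [0, 0, -4.8]}, {"linear": [35, 4, -1], "delta_rot": [0, 0, -4.7]}, {"linear": [34, 6, 0], "delta_rot": [0, 0, -4.7]}, {"linear": [34, 10, 0], "delta_rot": [0, 0, -4.7]}, {"linear": [32.4, 12.0, -0.6], "delta_rot": [0, 0, -4.7]}, {"linear": [29, 1, 0], "delta_rot": [0, 0, -6.2]}, {"linear": [30, 4, 0], "delta_rot": [0, 0, -6.2]}, {"linear": [28, 7, 0], "delta_rot": [0, 0, -6.2]}, {"linear": [28, 10, 0], "delta_rot": [0, 0, -6.3]}, {"linear": [26, 14, 0], "delta_rot": [0, 0, -6.2]}, {"linear": [25, 16, 0], "delta_rot": [0, 0, -6.2]}, {"linear": [23, 18, 0], "delta_rot": [0, 0, -6.2]}, {"linear": [20, 21, 0], "delta_rot": [0, 0, -6.2]}, {"linear": [19, 23, 0], "delta_rot": [0, 0, -6.2]}, {"linear": [15, 25, 0], "delta_rot": [0, 0, -6.2]}, {"linear": [13, 26, 0], "delta_rot": [0, 0, -6.2]}, {"linear": [10, 28, 0], "delta_rot": [0, 0, -6.3]}, {"linear": [7.2, 28.7, -0.0], "delta_rot": [0, 0, -6.2]}]
```

Emit:
{"method": "carry_out", "body": {"steps": [{"linear": [24,-25,0],"delta_rot": [0,0,-4.7]},{"linear": [27,-23,-1],"delta_rot": [0,0,-4.7]},{"linear": [28,-20,0],"delta_rot": [0,0,-4.7]},{"linear": [30,-18,0],"delta_rot": [0,0,-4.7]},{"linear": [31,-16,-1],"delta_rot": [0,0,-4.7]},{"linear": [32,-13,0],"delta_rot": [0,0,-4.7]},{"linear": [34,-10,0],"delta_rot": [0,0,-4.7]},{"linear": [34,-8,0],"delta_rot": [0,0,-4.7]},{"linear": [34,-4,-1],"delta_rot": [0,0,-4.7]},{"linear": [35,-2,0],"delta_rot": [0,0,-4.7]},{"linear": [35,1,0],"delta_rot": [0,0,-4.7]},{"linear": [35,4,-1],"delta_rot": [0,0,-4.7]},{"linear": [34,6,0],"delta_rot": [0,0,-4.7]},{"linear": [34,10,0],"delta_rot": [0,0,-4.7]},{"linear": [32,12,0],"delta_rot": [0,0,-4.7]}], "hand": 0.3, "grip_force": 40}}

```text
time_s: 1.4
tcp_pos: [0.4006, -0.0789, 0.2149]
tool_rot: [0.736, 0.677, 0.0, 0.0]
contact_force: [0.5, -0.7, 0.1]
finger_gap: 0.349
```

Emit:
{"method": "carry_out", "body": {"steps": [{"linear": [29,1,0],"delta_rot": [0,0,-6.2]},{"linear": [30,4,0],"delta_rot": [0,0,-6.2]},{"linear": [28,7,0],"delta_rot": [0,0,-6.2]},{"linear": [28,10,0],"delta_rot": [0,0,-6.3]},{"linear": [26,14,0],"delta_rot": [0,0,-6.2]},{"linear": [25,16,0],"delta_rot": [0,0,-6.2]},{"linear": [23,18,0],"delta_rot": [0,0,-6.2]},{"linear": [20,21,0],"delta_rot": [0,0,-6.2]},{"linear": [19,23,0],"delta_rot": [0,0,-6.2]},{"linear": [15,25,0],"delta_rot": [0,0,-6.2]},{"linear": [13,26,0],"delta_rot": [0,0,-6.2]},{"linear": [10,28,0],"delta_rot": [0,0,-6.3]},{"linear": [7,29,0],"delta_rot": [0,0,-6.2]},{"linear": [0,0,0],"delta_rot": [0,0,0]},{"linear": [0,0,0],"delta_rot": [0,0,0]}]}}

```text
time_s: 2.65
tcp_pos: [0.4458, 0.3003, 0.2142]
tool_rot: [0.123, 0.992, -0.0, -0.0]
contact_force: [-0.7, -1.1, 0.5]
finger_gap: 0.35
```

Run:
```python
from h import *
st(); s=snap('wrist','w1'); print(s['pose'].round(3))
```

```text
t 2.65 tcp [445.8 300.3 214.2] yaw 165.82 F [-0.7 -1.1  0.5] M [-0.005  0.026 -0.034] gap 0.35
[[ 0.246  0.933  0.263  0.378]
 [ 0.969 -0.237 -0.066  0.317]
 [ 0.001  0.271 -0.963  0.378]
 [ 0.     0.     0.     1.   ]]
```

View pics/w1.png

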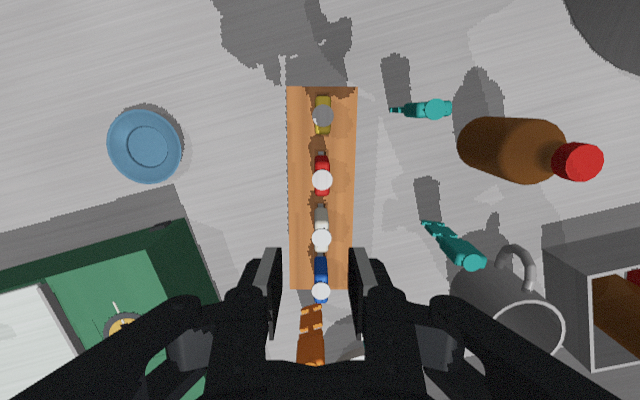

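Run:
```python
from h import *
crop('w1',270,80,370,310,4,'w1k'); 
im=cv2.imread('pics/w1k.png'); a=im[:480];b=im[440:]; 
cv2.imwrite('pics/w1k2.png',np.hstack([im[:480],im[440:920]]))
```

```text
(no output)
```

View pics/w1k2.png

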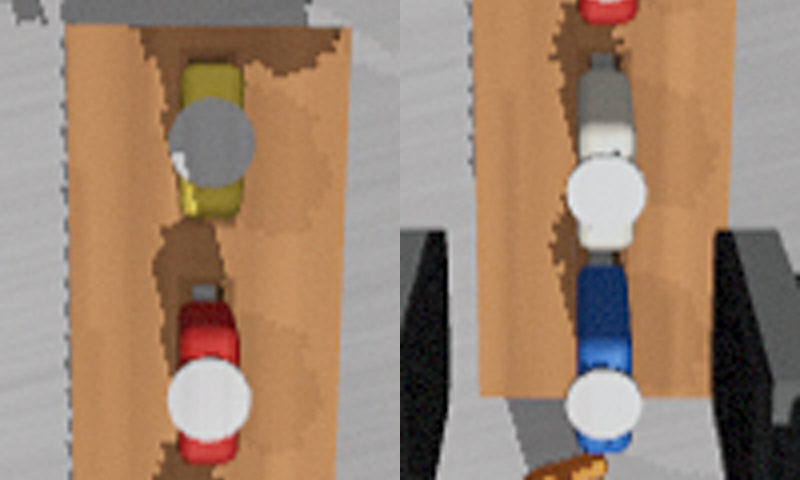

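Run:
```python
from h import *
f='w1'
c=np.array([px2w(f,u,v,.075) for u,v in [(286.7,86.5),(357.5,87),(348,289),(290.2,289)]])
print(c.round(4),c.mean(0)); v=(c[2]+c[3]-c[0]-c[1])/2; print(np.hypot(*v[:2]),np.degrees(np.arctan2(v[1],v[0])),np.hypot(*(c[0]-c[1])[:2]),np.hypot(*(c[2]-c[3])[:2]))
D=[(270+211/4,80+142/4),(270+209/4,80+399/4),(270+206/4,190+190/4),(270+204/4,190+404/4)]
for z in (.117,.12,.125):
    p=np.array([px2w(f,u,v,z) for u,v in D]); w=p[3]-p[0]; print(z,p.round(4).tolist(),p.mean(0).round(4),np.hypot(*w[:2]),np.degrees(np.arctan2(w[1],w[0])))
```

```text
[[0.3548 0.2992 0.075 ]
 [0.3698 0.3568 0.075 ]
 [0.5529 0.3073 0.075 ]
 [0.5388 0.2518 0.075 ]] [0.45406393 0.30375542 0.075     ]
0.18976766092133487 -14.778672765223293 0.05951071480850081 0.05728911580635953
0.117 [[0.3842, 0.3221, 0.117], [0.431, 0.3101, 0.117], [0.4775, 0.298, 0.117], [0.5248, 0.2859, 0.117]] [0.4544 0.304  0.117 ] 0.14523807366165906 -14.44007483655868
0.12 [[0.3841, 0.3221, 0.12], [0.4304, 0.3102, 0.12], [0.4763, 0.2983, 0.12], [0.5231, 0.2862, 0.12]] [0.4535 0.3042 0.12  ] 0.14356947540846715 -14.44007483655869
0.125 [[0.384, 0.322, 0.125], [0.4294, 0.3104, 0.125], [0.4744, 0.2986, 0.125], [0.5203, 0.2869, 0.125]] [0.452  0.3045 0.125 ] 0.140788478319814 -14.440074836558686
```

Run:
```python
from h import *
plan([(523.6,285.5,150,165.6),(523.6,285.5,93,165.6,4)])
```

```text
from [445.8 299.4 214.4] 165.7
7 end [523.6 285.6  93. ] 165.6
[{"linear": [-26, 2, 21], "delta_rot": [0, 0, 0.0]}, {"linear": [-27, 2, 22], "delta_rot": [0, 0, 0.1]}, {"linear": [-25.8, 1.8, 21.4], "delta_rot": [0, 0, 0.0]}, {"linear": [0, 0, 14], "delta_rot": [0, 0, 0.0]}, {"linear": [0, 0, 14], "delta_rot": [0, 0, 0.0]}, {"linear": [0, 0, 15], "delta_rot": [0, 0, 0.0]}, {"linear": [-0.0, -0.0, 14.0], "delta_rot": [0, 0, 0.0]}]
```

Emit:
{"method": "carry_out", "body": {"steps": [{"linear": [-26,2,21],"delta_rot": [0,0,0]},{"linear": [-27,2,22],"delta_rot": [0,0,0]},{"linear": [-25,1.5,21],"delta_rot": [0,0,0]},{"linear": [0,0,0],"delta_rot": [0,0,0]},{"linear": [0,0,0],"delta_rot": [0,0,0]}]}}

```text
time_s: 3.12
tcp_pos: [0.5233, 0.2838, 0.1496]
tool_rot: [0.126, 0.992, -0.001, -0.001]
contact_force: [0.0, -0.2, 0.5]
finger_gap: 0.35
```

Run:
```python
from h import *
st(); s=snap('wrist','w2'); st(); snap('wrist','w2');st();crop('w2',220,150,420,310,4,'w2c'); print(w2px('w2',[.5236,.2855,.117]))
```

```text
t 3.12 tcp [523.3 283.8 149.6] yaw 165.53 F [ 0.  -0.2  0.5] M [ 0.019 -0.007  0.039] gap 0.35
t 3.17 tcp [523.  284.5 150.9] yaw 165.6 F [-0.5  0.2  0.7] M [-0.     0.003  0.05 ] gap 0.357
t 3.22 tcp [522.9 285.  151.7] yaw 165.65 F [-0.3 -0.4  1.5] M [ 0.007 -0.001 -0.063] gap 0.35
[316.54500767 227.63917279]
```

View pics/w2c.png

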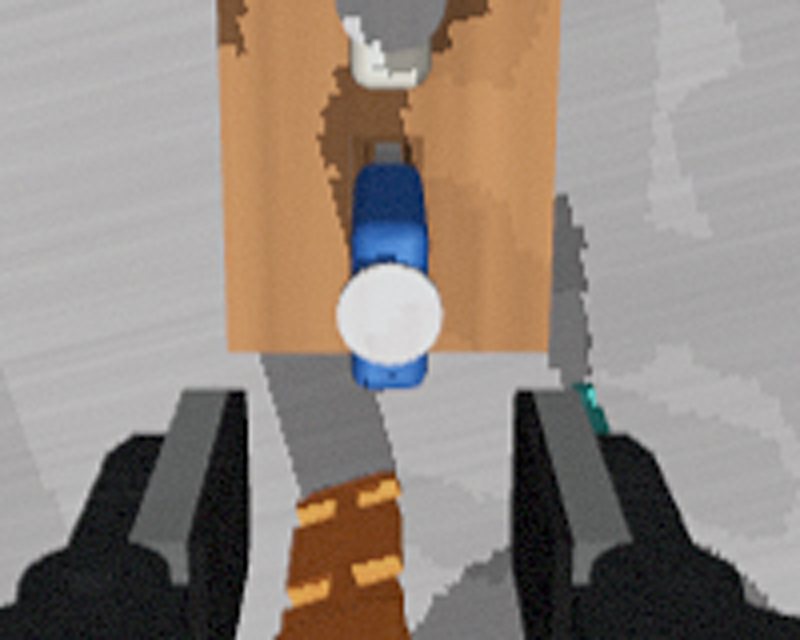

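Emit:
{"method": "carry_out", "body": {"steps": [{"linear": [0,0,19],"delta_rot": [0,0,0]},{"linear": [0,0,19],"delta_rot": [0,0,0]},{"linear": [0,0,19],"delta_rot": [0,0,0]},{"linear": [0,0,0],"delta_rot": [0,0,0]}]}}

```text
time_s: 3.55
tcp_pos: [0.521, 0.2852, 0.0921]
tool_rot: [0.124, 0.992, -0.001, -0.002]
contact_force: [-0.5, 0.2, 0.5]
finger_gap: 0.354
```

Emit:
{"method": "carry_out", "body": {"steps": [{"linear": [0,0,0],"delta_rot": [0,0,0]},{"linear": [0,0,0],"delta_rot": [0,0,0]},{"linear": [0,0,0],"delta_rot": [0,0,0]},{"linear": [0,0,0],"delta_rot": [0,0,0]},{"linear": [0,0,0],"delta_rot": [0,0,0]}], "hand": 1, "grip_force": 60}}

```text
time_s: 3.97
tcp_pos: [0.5236, 0.2859, 0.0957]
tool_rot: [0.124, 0.992, 0.001, 0.001]
contact_force: [-1.9, -0.1, 8.3]
finger_gap: 0.081
```

Run:
```python
from h import *
st(); s=snap('wrist','w3'); st(); crop('w3',220,150,420,310,4,'w3c')
```

```text
t 3.97 tcp [523.6 285.9  95.7] yaw 165.73 F [-1.9 -0.1  8.3] M [ 0.069  0.326 -0.028] gap 0.081
t 4.02 tcp [523.6 285.9  95.7] yaw 165.73 F [-1.7 -0.1  6.6] M [ 0.024  0.312 -0.007] gap 0.083
```

View pics/w3c.png

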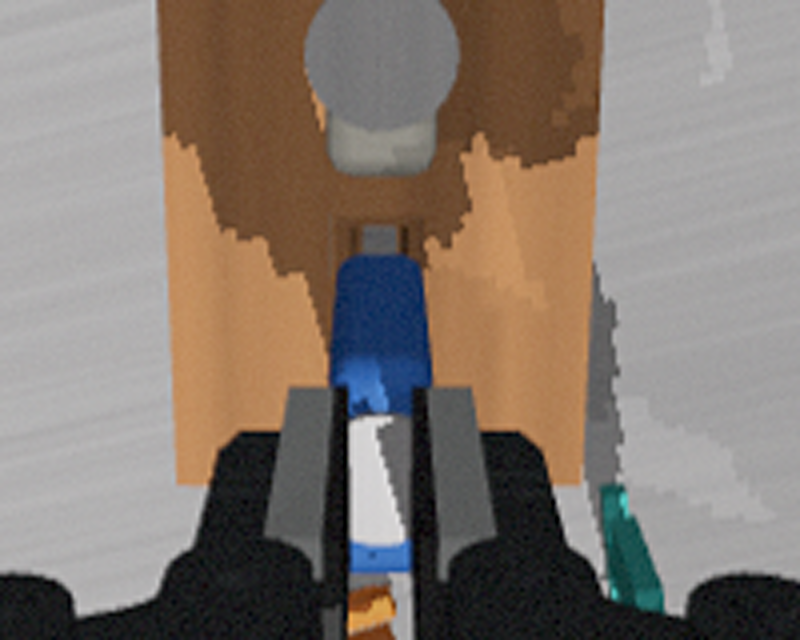

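Emit:
{"method": "carry_out", "body": {"steps": [{"linear": [0,0,-10],"delta_rot": [0,0,0]},{"linear": [0,0,-20],"delta_rot": [0,0,0]},{"linear": [0,0,-25],"delta_rot": [0,0,0]},{"linear": [0,0,-30],"delta_rot": [0,0,0]},{"linear": [0,0,-5],"delta_rot": [0,0,0]},{"linear": [0,0,0],"delta_rot": [0,0,0]}]}}

```text
time_s: 4.52
tcp_pos: [0.5239, 0.2858, 0.1866]
tool_rot: [0.124, 0.992, 0.001, 0.002]
contact_force: [0.2, -0.5, -1.3]
finger_gap: 0.073
```

Run:
```python
from h import *
st(); s=snap('wrist','w4'); st(); snap('scene','s4');crop('s4',340,180,500,300,5,'s4c');
```

```text
t 4.52 tcp [523.9 285.8 186.6] yaw 165.73 F [ 0.2 -0.5 -1.3] M [ 0.008 -0.024 -0.019] gap 0.073
t 4.57 tcp [523.1 285.5 184.5] yaw 165.73 F [ 0.3 -0.1 -1.8] M [-0.038 -0.006 -0.052] gap 0.078
```

View pics/w4.png

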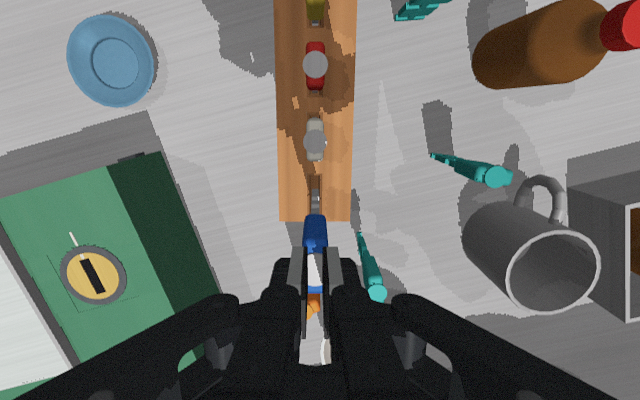

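View pics/s4c.png

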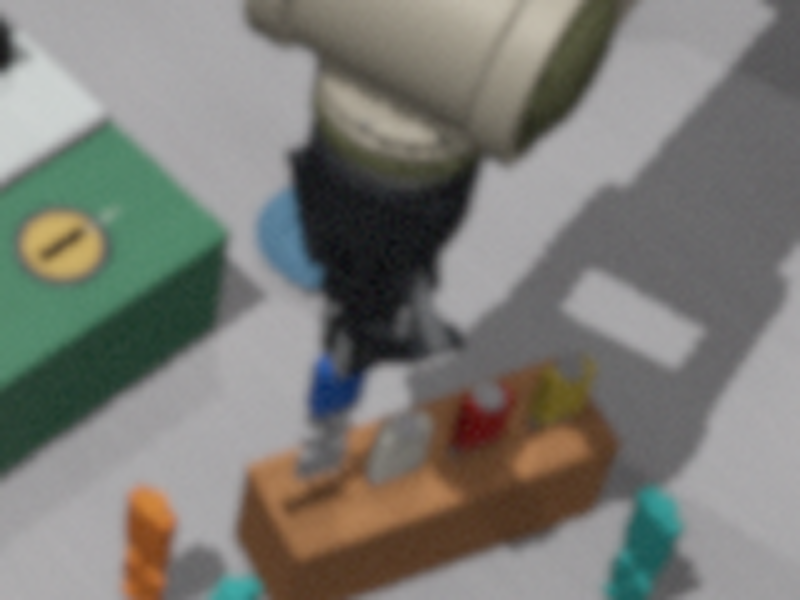

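Run:
```python
from h import *
print(r.tips_ahead,[a for a in dir(r) if a[0]!='_'])
crop('w4',40,220,150,320,7,'w4l')
plan([(539.5,93,215,181.8)],start=(523.5,285.7,184.5,165.7))
```

```text
0.014 ['MotionError', 'tips_ahead']
from [523.5 285.7 184.5] 165.7
6 end [539.5  93.  215. ] 181.8
[{"linear": [-11, -30, -5], "delta_rot": [0, 0, -2.7]}, {"linear": [-9, -31, -5], "delta_rot": [0, 0, -2.7]}, {"linear": [-7, -32, -5], "delta_rot": [0, 0, -2.7]}, {"linear": [-6, -31, -5], "delta_rot": [0, 0, -2.6]}, {"linear": [-5, -32, -5], "delta_rot": [0, 0, -2.7]}, {"linear": [-3.1, -32.3, -5.5], "delta_rot": [0, 0, -2.7]}]
```

View pics/w4l.png

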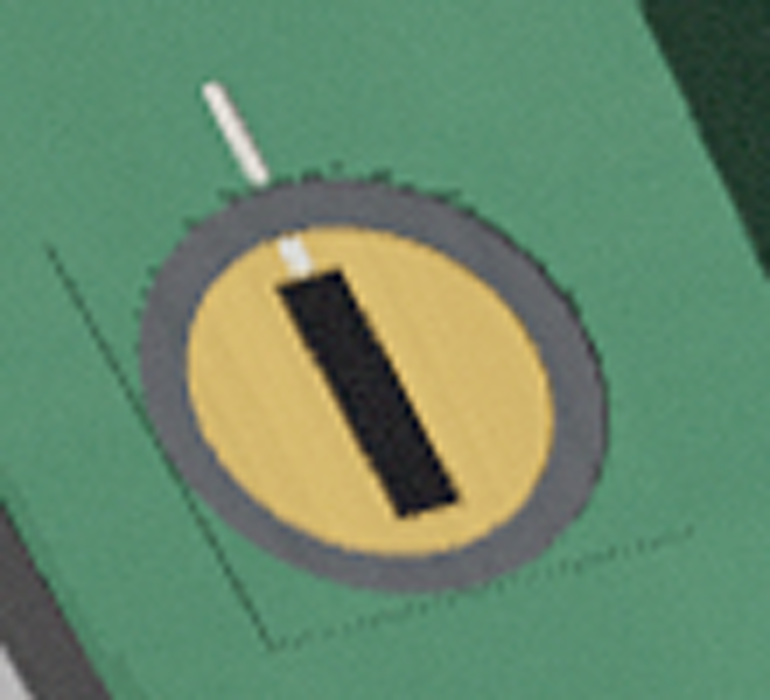

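Run:
```python
from h import *
P=lambda x,y:px2w('w4',40+(x+.5)/7-.5,220+(y+.5)/7-.5,.095)
c=np.array([P(*a) for a in [(278,287),(340,270),(460,500),(400,517)]]); print(c.round(4),c.mean(0)); v=(c[2]+c[3]-c[0]-c[1])/2; print(np.hypot(*v[:2]),np.degrees(np.arctan2(v[1],v[0])), np.hypot(*(c[0]-c[1])[:2]))
```

```text
[[0.5245 0.0884 0.095 ]
 [0.5243 0.0962 0.095 ]
 [0.5555 0.0974 0.095 ]
 [0.5559 0.0895 0.095 ]] [0.5400646  0.09287199 0.095     ]
0.031270337878301635 2.106089831968369 0.007869900826431204
```

Emit:
{"method": "carry_out", "body": {"steps": [{"linear": [-11,-30,-5],"delta_rot": [0,0,-2.7]},{"linear": [-9,-31,-5],"delta_rot": [0,0,-2.7]},{"linear": [-7,-32,-5],"delta_rot": [0,0,-2.7]},{"linear": [-6,-31,-5],"delta_rot": [0,0,-2.6]},{"linear": [-5,-32,-5],"delta_rot": [0,0,-2.7]},{"linear": [-3,-32,-5],"delta_rot": [0,0,-2.7]},{"linear": [0,0,0],"delta_rot": [0,0,0]},{"linear": [0,0,0],"delta_rot": [0,0,0]}]}}

```text
time_s: 5.28
tcp_pos: [0.5387, 0.0917, 0.2126]
tool_rot: [-0.014, 1.0, 0.0, -0.001]
contact_force: [-0.9, 0.9, -1.5]
finger_gap: 0.075
```

Run:
```python
from h import *
st(); s=snap('wrist','w5'); st(); crop('w5',230,150,390,290,5,'w5l')
snap('scene','s5');crop('s5',300,160,420,260,6,'s5c');
```

```text
t 5.28 tcp [538.7  91.7 212.6] yaw -178.34 F [-0.9  0.9 -1.5] M [0.048 0.02  0.018] gap 0.075
t 5.33 tcp [538.6  92.8 212.6] yaw -178.27 F [ 0.7  0.3 -1.7] M [ 0.013 -0.032 -0.008] gap 0.077
```

View pics/w5l.png

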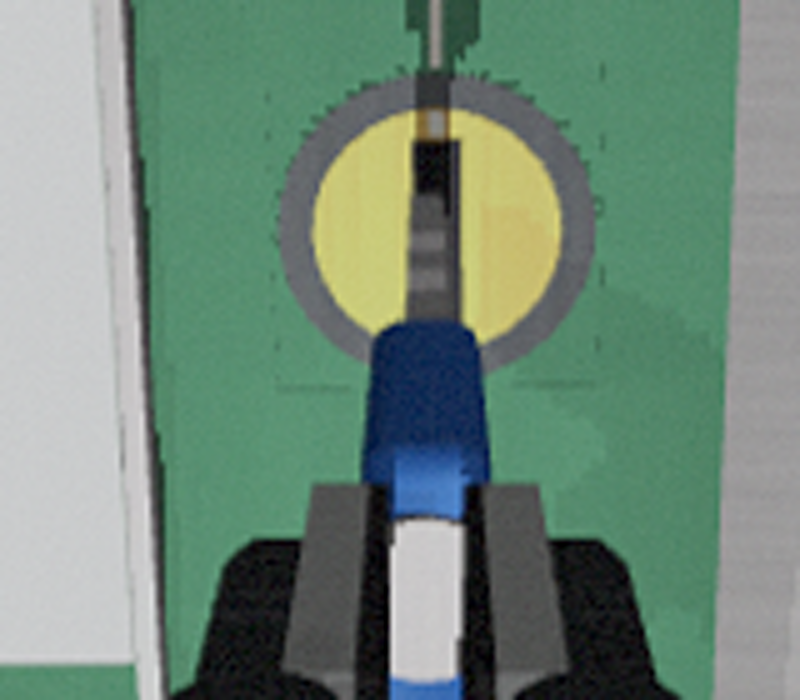

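View pics/s5c.png

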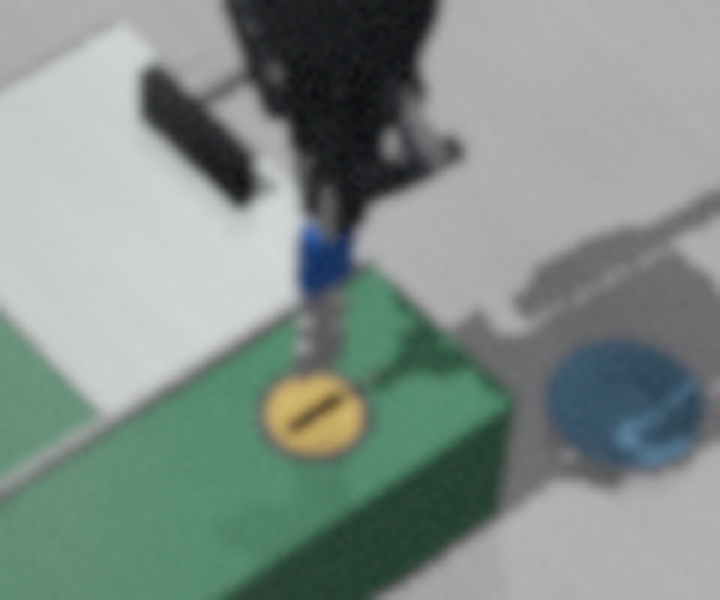

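Run:
```python
from h import *
P=lambda x,y,z:px2w('w5',230+(x+.5)/5-.5,150+(y+.5)/5-.5,z)
print('slot near end',P(437,141,.095),'l',P(413,141,.095),'r',P(461,141,.095))
for z in (.124,.128): print('tip near edge l,r', P(412,193,z),P(444,193,z))
print('lower shoulder', P(408,320,.19),P(462,320,.19), 'head', P(372,330,.195),P(488,330,.195))
```

```text
slot near end [0.52438998 0.09369176 0.095     ] l [0.52450182 0.08967066 0.095     ] r [0.52427813 0.09771307 0.095     ]
tip near edge l,r [0.52681322 0.08972478 0.124     ] [0.52667861 0.09457472 0.124     ]
tip near edge l,r [0.52590024 0.08972322 0.128     ] [0.52576776 0.09449638 0.128     ]
lower shoulder [0.52663565 0.08963002 0.19      ] [0.52646524 0.09580332 0.19      ] head [0.52637198 0.08564811 0.195     ] [0.52601529 0.09857525 0.195     ]
```

Emit:
{"method": "carry_out", "body": {"steps": [{"linear": [-3,1.5,10],"delta_rot": [0,0,0]},{"linear": [0,0,15],"delta_rot": [0,0,0]},{"linear": [0,0,10],"delta_rot": [0,0,0]},{"linear": [0,0,10],"delta_rot": [0,0,0]},{"linear": [0,0,5],"delta_rot": [0,0,0]},{"linear": [0,0,0],"delta_rot": [0,0,0]}]}}

```text
time_s: 5.88
tcp_pos: [0.5412, 0.0956, 0.1619]
tool_rot: [-0.017, 1.0, 0.0, -0.002]
contact_force: [-0.1, 0.2, -0.7]
finger_gap: 0.073
```

Run:
```python
from h import *
st()
```

```text
t 5.88 tcp [541.2  95.6 161.9] yaw -178.11 F [-0.1  0.2 -0.7] M [-0.001 -0.033 -0.028] gap 0.073
```

Free, so it is in the slot. Continuing down.

Emit:
{"method": "carry_out", "body": {"steps": [{"linear": [0,0,12],"delta_rot": [0,0,0]},{"linear": [0,0,12],"delta_rot": [0,0,0]},{"linear": [0,0,10],"delta_rot": [0,0,0]},{"linear": [0,0,6],"delta_rot": [0,0,0]},{"linear": [0,0,3],"delta_rot": [0,0,0]},{"linear": [0,0,0],"delta_rot": [0,0,0]}]}}

```text
time_s: 6.38
tcp_pos: [0.5419, 0.0948, 0.1204]
tool_rot: [-0.016, 1.0, 0.0, -0.0]
contact_force: [0.5, -0.7, -1.1]
finger_gap: 0.081
```

Run:
```python
from h import *
st(); snap('wrist','w6')
```

```text
t 6.38 tcp [541.9  94.8 120.4] yaw -178.17 F [ 0.5 -0.7 -1.1] M [ 0.017 -0.069 -0.068] gap 0.081
```

View pics/w6.png

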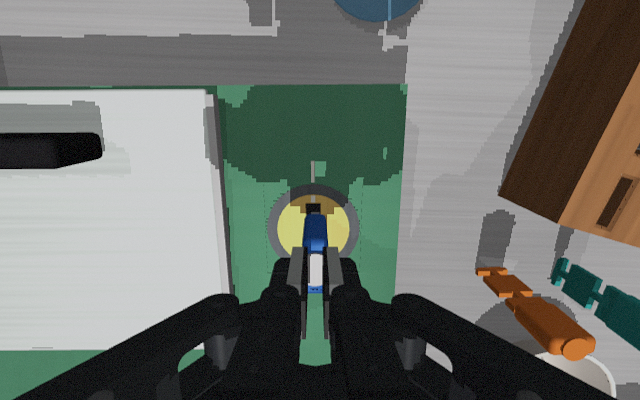

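Nearly in, no contact yet. Press the last millimetres.

Emit:
{"method": "carry_out", "body": {"steps": [{"linear": [0,0,2],"delta_rot": [0,0,0]},{"linear": [0,0,2],"delta_rot": [0,0,0]},{"linear": [0,0,2],"delta_rot": [0,0,0]},{"linear": [0,0,0],"delta_rot": [0,0,0]}]}}

```text
time_s: 6.77
tcp_pos: [0.5424, 0.0946, 0.1157]
tool_rot: [-0.016, 1.0, -0.0, 0.001]
contact_force: [-2.8, -0.1, 5.0]
finger_gap: 0.077
```

Emit:
{"method": "carry_out", "body": {"steps": [{"linear": [0,0,0],"delta_rot": [0,0,6]},{"linear": [0,0,0],"delta_rot": [0,0,6]},{"linear": [0,0,0],"delta_rot": [0,0,6]},{"linear": [0,0,0],"delta_rot": [0,0,6]},{"linear": [0,0,0],"delta_rot": [0,0,6]},{"linear": [0,0,0],"delta_rot": [0,0,6]},{"linear": [0,0,0],"delta_rot": [0,0,6]},{"linear": [0,0,0],"delta_rot": [0,0,3]},{"linear": [0,0,0],"delta_rot": [0,0,0]}]}}

```text
time_s: 7.52
tcp_pos: [0.5425, 0.0946, 0.1157]
tool_rot: [0.369, 0.93, 0.0, 0.001]
contact_force: [-0.6, -1.1, 5.5]
finger_gap: 0.077
```

Run:
```python
from h import *
st(); snap('scene','s6');st();snap('wrist','w7'); st(); crop('w7',230,150,390,290,5,'w7l');crop('s6',300,160,420,260,6,'s6c')
```

```text
t 7.52 tcp [542.5  94.6 115.7] yaw 136.75 F [-0.6 -1.1  5.5] M [-0.054  0.053  0.237] gap 0.077
t 7.57 tcp [542.5  94.6 115.7] yaw 136.92 F [-0.7 -0.3  5.8] M [-0.083  0.025  0.285] gap 0.079
t 7.62 tcp [542.5  94.6 115.7] yaw 136.96 F [ 0.2 -0.3  6.1] M [-0.08   0.074  0.202] gap 0.079
```

View pics/w7l.png

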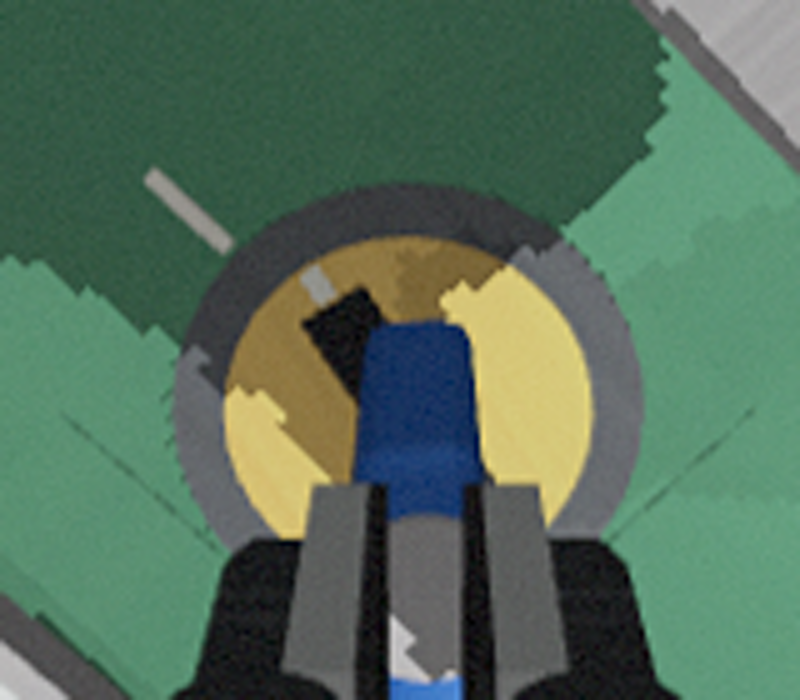

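View pics/s6c.png

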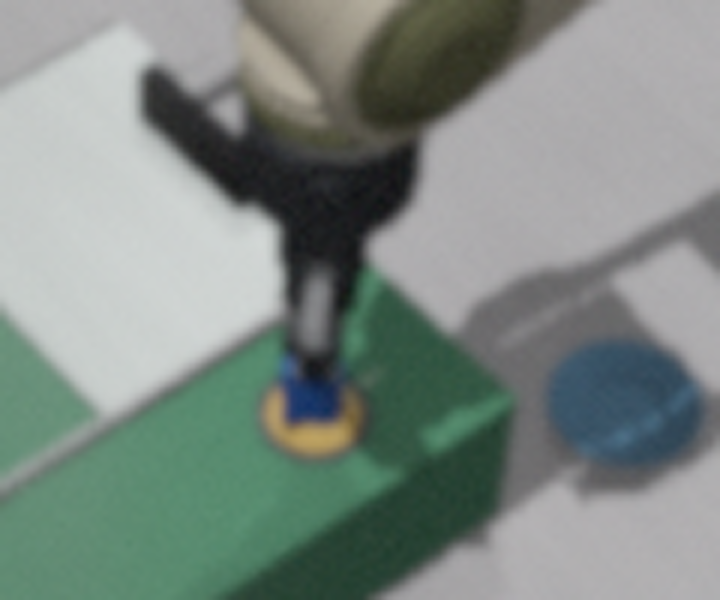

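Emit:
{"method": "carry_out", "body": {"steps": [{"linear": [0,0,0],"delta_rot": [0,0,-7]},{"linear": [0,0,0],"delta_rot": [0,0,-7]},{"linear": [0,0,0],"delta_rot": [0,0,-7]},{"linear": [0,0,0],"delta_rot": [0,0,-7]},{"linear": [0,0,0],"delta_rot": [0,0,-7]},{"linear": [0,0,0],"delta_rot": [0,0,-7]},{"linear": [0,0,0],"delta_rot": [0,0,-7]},{"linear": [0,0,0],"delta_rot": [0,0,-7]},{"linear": [0,0,0],"delta_rot": [0,0,0]},{"linear": [0,0,0],"delta_rot": [0,0,6]},{"linear": [0,0,0],"delta_rot": [0,0,5]},{"linear": [0,0,0],"delta_rot": [0,0,0]}]}}

```text
time_s: 8.62
tcp_pos: [0.5425, 0.0945, 0.1156]
tool_rot: [-0.015, 1.0, -0.0, 0.001]
contact_force: [-0.9, -0.6, 5.8]
finger_gap: 0.079
```

Emit:
{"method": "carry_out", "body": {"steps": [{"linear": [0,0,-10],"delta_rot": [0,0,0]},{"linear": [0,0,-10],"delta_rot": [0,0,0]}]}}

```text
time_s: 8.78
tcp_pos: [0.5416, 0.0947, 0.1351]
tool_rot: [-0.017, 1.0, 0.0, -0.001]
contact_force: [0.7, -0.4, -0.6]
finger_gap: 0.079
```

Run:
```python
from h import *
st()
```

```text
t 8.78 tcp [541.6  94.7 135.1] yaw -178.08 F [ 0.7 -0.4 -0.6] M [0.006 0.026 0.013] gap 0.079
```

Run:
```python
from h import *
plan([(541.5,94.6,195,181.9,2),(523.6,285.5,190,165.7),(523.6,285.5,150,165.7,2)],start=(541.6,94.7,135,181.9))
```

```text
from [541.6  94.7 135. ] 181.9
10 end [523.6 285.5 150. ] 165.7
[{"linear": [0, 0, -30], "delta_rot": [0, 0, -0.0]}, {"linear": [0.1, -0.1, -30.0], "delta_rot": [0, 0, -0.0]}, {"linear": [2, 32, 1], "delta_rot": [0, 0, 2.7]}, {"linear": [3, 32, 1], "delta_rot": [0, 0, 2.7]}, {"linear": [5, 31, 0], "delta_rot": [0, 0, 2.7]}, {"linear": [7, 32, 1], "delta_rot": [0, 0, 2.7]}, {"linear": [8, 31, 1], "delta_rot": [0, 0, 2.7]}, {"linear": [8.8, 30.1, 1.0], "delta_rot": [0, 0, 2.7]}, {"linear": [0, 0, 20], "delta_rot": [0, 0, 0.0]}, {"linear": [0.0, 0.0, 20.0], "delta_rot": [0, 0, 0.0]}]
```

Emit:
{"method": "carry_out", "body": {"steps": [{"linear": [0,0,-30],"delta_rot": [0,0,0]},{"linear": [0,0,-30],"delta_rot": [0,0,0]},{"linear": [2,32,1],"delta_rot": [0,0,2.7]},{"linear": [3,32,1],"delta_rot": [0,0,2.7]},{"linear": [5,31,0],"delta_rot": [0,0,2.7]},{"linear": [7,32,1],"delta_rot": [0,0,2.7]},{"linear": [8,31,1],"delta_rot": [0,0,2.7]},{"linear": [9,30,1],"delta_rot": [0,0,2.7]},{"linear": [0,0,15],"delta_rot": [0,0,0]},{"linear": [0,0,0],"delta_rot": [0,0,0]},{"linear": [0,0,0],"delta_rot": [0,0,0]}]}}

```text
time_s: 9.7
tcp_pos: [0.5238, 0.2853, 0.1749]
tool_rot: [0.124, 0.992, -0.0, -0.001]
contact_force: [0.2, -0.4, -0.9]
finger_gap: 0.08
```

Run:
```python
from h import *
st(); snap('wrist','w8'); st(); crop('w8',230,130,390,270,5,'w8l')
```

```text
t 9.7 tcp [523.8 285.3 174.9] yaw 165.71 F [ 0.2 -0.4 -0.9] M [ 0.027 -0.036  0.002] gap 0.08
t 9.75 tcp [524.3 285.  175.5] yaw 165.65 F [-0.7  0.3 -1.4] M [-0.013 -0.002  0.039] gap 0.078
```

View pics/w8l.png

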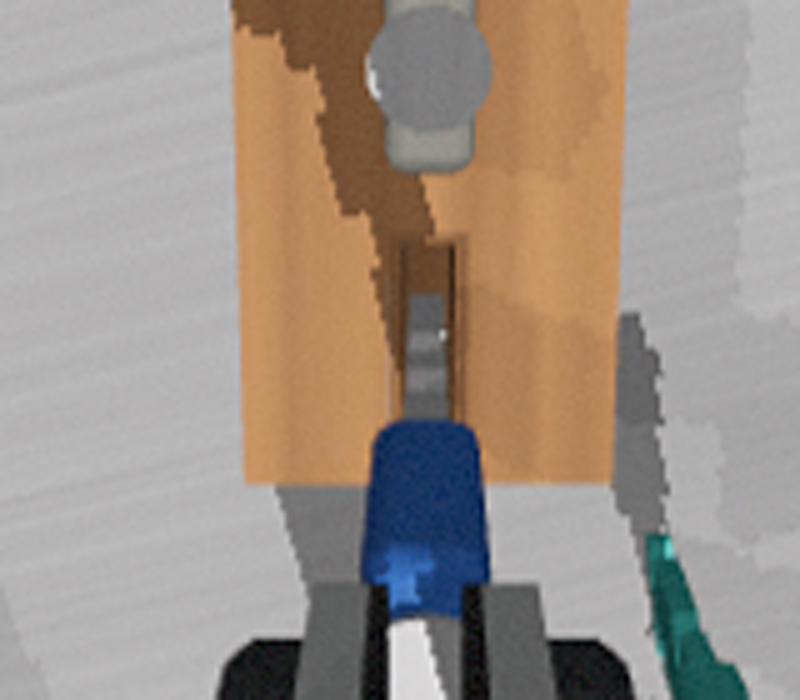

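Emit:
{"method": "carry_out", "body": {"steps": [{"linear": [0,0.5,10],"delta_rot": [0,0,0]},{"linear": [0,0,13],"delta_rot": [0,0,0]},{"linear": [0,0,13],"delta_rot": [0,0,0]},{"linear": [0,0,13],"delta_rot": [0,0,0]},{"linear": [0,0,13],"delta_rot": [0,0,0]},{"linear": [0,0,10],"delta_rot": [0,0,0]},{"linear": [0,0,4],"delta_rot": [0,0,0]},{"linear": [0,0,2],"delta_rot": [0,0,0]},{"linear": [0,0,2],"delta_rot": [0,0,0]},{"linear": [0,0,0],"delta_rot": [0,0,0]}]}}

```text
time_s: 10.58
tcp_pos: [0.5248, 0.2861, 0.0958]
tool_rot: [0.125, 0.992, 0.0, 0.001]
contact_force: [-0.5, 0.2, 0.9]
finger_gap: 0.078
```

Emit:
{"method": "carry_out", "body": {"steps": [{"linear": [0,0,0],"delta_rot": [0,0,0]},{"linear": [0,0,0],"delta_rot": [0,0,0]},{"linear": [0,0,0],"delta_rot": [0,0,0]},{"linear": [0,0,-15],"delta_rot": [0,0,0]},{"linear": [0,0,-25],"delta_rot": [0,0,0]},{"linear": [0,0,-25],"delta_rot": [0,0,0]},{"linear": [24,0,0],"delta_rot": [0,0,0]},{"linear": [24,0,0],"delta_rot": [0,0,0]},{"linear": [0,0,0],"delta_rot": [0,0,0]},{"linear": [0,0,0],"delta_rot": [0,0,0]}], "hand": 0.3}}

```text
time_s: 11.42
tcp_pos: [0.4773, 0.2983, 0.1603]
tool_rot: [0.125, 0.992, 0.0, 0.0]
contact_force: [0.9, -0.7, 0.3]
finger_gap: 0.348
```

Run:
```python
from h import *
st(); snap('wrist','w9'); st();
```

```text
t 11.42 tcp [477.3 298.3 160.3] yaw 165.7 F [ 0.9 -0.7  0.3] M [ 0.028 -0.018 -0.032] gap 0.348
t 11.47 tcp [478.  298.  160.1] yaw 165.65 F [ 0.5  0.3 -0.9] M [-0.006 -0.033 -0.005] gap 0.354
```

View pics/w9.png

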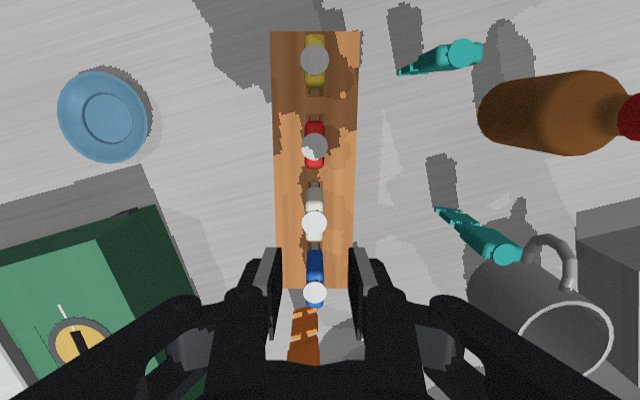

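Emit:
{"method": "carry_out", "body": {"steps": [{"linear": [0,0,22],"delta_rot": [0,0,0]},{"linear": [0,0,22],"delta_rot": [0,0,0]},{"linear": [0,0,21],"delta_rot": [0,0,0]},{"linear": [0,0,0],"delta_rot": [0,0,0]}]}}

```text
time_s: 11.8
tcp_pos: [0.4769, 0.2969, 0.091]
tool_rot: [0.126, 0.992, -0.002, -0.003]
contact_force: [-1.0, -1.1, -0.2]
finger_gap: 0.349
```

Emit:
{"method": "carry_out", "body": {"steps": [{"linear": [0,0,0],"delta_rot": [0,0,0]},{"linear": [0,0,0],"delta_rot": [0,0,0]},{"linear": [0,0,0],"delta_rot": [0,0,0]},{"linear": [0,0,0],"delta_rot": [0,0,0]},{"linear": [0,0,0],"delta_rot": [0,0,0]}], "hand": 1}}

```text
time_s: 12.22
tcp_pos: [0.4781, 0.2981, 0.0956]
tool_rot: [0.125, 0.992, 0.0, 0.001]
contact_force: [-0.2, 0.1, 1.0]
finger_gap: 0.084
```

Run:
```python
from h import *
st()
plan([(477.3,298.,200,165.7,4),(541.5,93.6,205,181.9)],start=(477.3,298,95,165.7))
```

```text
t 12.22 tcp [478.1 298.1  95.6] yaw 165.63 F [-0.2  0.1  1. ] M [-0.047 -0.013 -0.024] gap 0.084
from [477.3 298.   95. ] 165.7
11 end [541.5  93.6 205. ] 181.9
[{"linear": [0, 0, -26], "delta_rot": [0, 0, -0.0]}, {"linear": [0, 0, -26], "delta_rot": [0, 0, -0.0]}, {"linear": [0, 0, -27], "delta_rot": [0, 0, -0.0]}, {"linear": [0.0, 0.0, -26.0], "delta_rot": [0, 0, -0.0]}, {"linear": [-16, -26, -1], "delta_rot": [0, 0, -2.3]}, {"linear": [-15, -27, 0], "delta_rot": [0, 0, -2.3]}, {"linear": [-14, -27, -1], "delta_rot": [0, 0, -2.3]}, {"linear": [-13, -28, -1], "delta_rot": [0, 0, -2.4]}, {"linear": [-12, -28, -1], "delta_rot": [0, 0, -2.3]}, {"linear": [-10, -29, 0], "delta_rot": [0, 0, -2.3]}, {"linear": [-9.6, -28.9, -1.0], "delta_rot": [0, 0, -2.3]}]
```

Emit:
{"method": "carry_out", "body": {"steps": [{"linear": [0,0,-26],"delta_rot": [0,0,0]},{"linear": [0,0,-26],"delta_rot": [0,0,0]},{"linear": [0,0,-27],"delta_rot": [0,0,0]},{"linear": [0,0,-26],"delta_rot": [0,0,0]},{"linear": [-16,-26,-1],"delta_rot": [0,0,-2.3]},{"linear": [-15,-27,0],"delta_rot": [0,0,-2.3]},{"linear": [-14,-27,-1],"delta_rot": [0,0,-2.3]},{"linear": [-13,-28,-1],"delta_rot": [0,0,-2.4]},{"linear": [-12,-28,-1],"delta_rot": [0,0,-2.3]},{"linear": [-10,-29,0],"delta_rot": [0,0,-2.3]},{"linear": [-10,-29,0],"delta_rot": [0,0,-2.3]},{"linear": [0,0,0],"delta_rot": [0,0,0]},{"linear": [0,0,0],"delta_rot": [0,0,0]}]}}

```text
time_s: 13.3
tcp_pos: [0.5424, 0.0922, 0.204]
tool_rot: [-0.015, 1.0, 0.0, 0.0]
contact_force: [-0.6, 0.4, -0.4]
finger_gap: 0.085
```

Run:
```python
from h import *
st(); snap('wrist','w10'); st(); crop('w10',230,130,390,270,5,'w10l')
```

```text
t 13.3 tcp [542.4  92.2 204. ] yaw -178.34 F [-0.6  0.4 -0.4] M [ 0.025  0.002 -0.001] gap 0.085
t 13.35 tcp [542.   93.2 204. ] yaw -178.26 F [-0.5 -0.3 -0.8] M [-0.023  0.012 -0.005] gap 0.083
```

View pics/w10l.png

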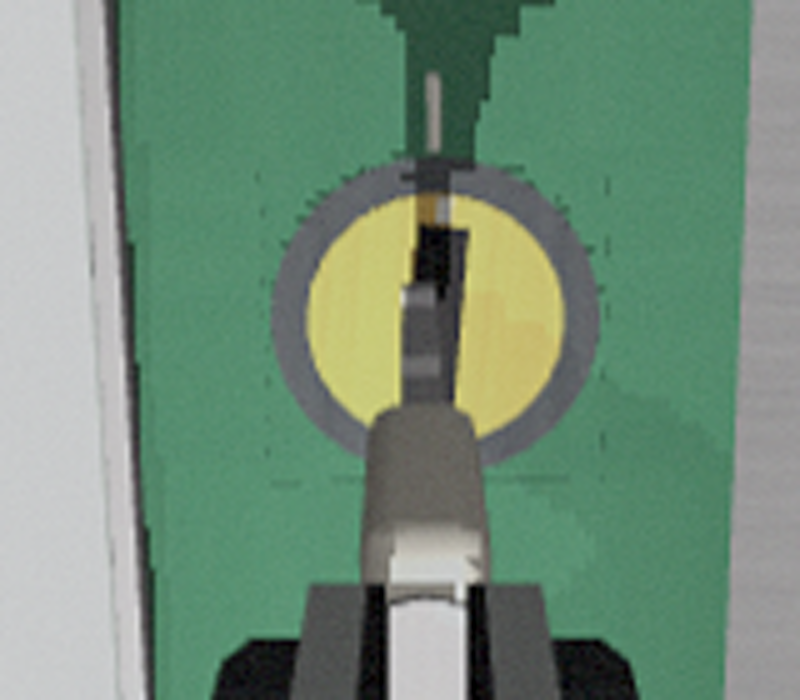

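Run:
```python
from h import *
P=lambda x,y,z:px2w('w10',230+(x+.5)/5-.5,130+(y+.5)/5-.5,z)
print('slot near end',P(443,228,.095),'l',P(416,226,.095),'r',P(468,230,.095), 'rlow',P(456,400,.095))
print('tip near edge l,r', P(402,287,.117),P(440,287,.117))
print('head',  P(367,420,.185),P(480,420,.185))
```

```text
slot near end [0.52448061 0.09489674 0.095     ] l [0.5242746  0.09051191 0.095     ] r [0.52469586 0.09896038 0.095     ] rlow [0.55350378 0.09797171 0.095     ]
tip near edge l,r [0.52945374 0.08862011 0.117     ] [0.52929382 0.09433689 0.117     ]
head [0.52935789 0.08546545 0.185     ] [0.52900534 0.0981329  0.185     ]
```

Emit:
{"method": "carry_out", "body": {"steps": [{"linear": [0,2,10],"delta_rot": [0,0,3]},{"linear": [0,0,15],"delta_rot": [0,0,0]},{"linear": [0,0,12],"delta_rot": [0,0,0]},{"linear": [0,0,12],"delta_rot": [0,0,0]},{"linear": [0,0,12],"delta_rot": [0,0,0]},{"linear": [0,0,12],"delta_rot": [0,0,0]},{"linear": [0,0,8],"delta_rot": [0,0,0]},{"linear": [0,0,3],"delta_rot": [0,0,0]},{"linear": [0,0,2],"delta_rot": [0,0,0]},{"linear": [0,0,2],"delta_rot": [0,0,0]},{"linear": [0,0,0],"delta_rot": [0,0,0]}]}}

```text
time_s: 14.27
tcp_pos: [0.5421, 0.0956, 0.116]
tool_rot: [0.01, 1.0, 0.0, 0.0]
contact_force: [-0.2, -0.2, -1.3]
finger_gap: 0.083
```

Almost seated at 116.0; press 1.5 mm more, then turn.

Emit:
{"method": "carry_out", "body": {"steps": [{"linear": [0,0,1.5],"delta_rot": [0,0,0]},{"linear": [0,0,0],"delta_rot": [0,0,6]},{"linear": [0,0,0],"delta_rot": [0,0,6]},{"linear": [0,0,0],"delta_rot": [0,0,6]},{"linear": [0,0,0],"delta_rot": [0,0,6]},{"linear": [0,0,0],"delta_rot": [0,0,6]},{"linear": [0,0,0],"delta_rot": [0,0,6]},{"linear": [0,0,0],"delta_rot": [0,0,6]},{"linear": [0,0,0],"delta_rot": [0,0,0]}]}}

```text
time_s: 15.02
tcp_pos: [0.5428, 0.0951, 0.1155]
tool_rot: [0.37, 0.929, 0.0, 0.001]
contact_force: [-0.1, -0.9, 5.8]
finger_gap: 0.086
```

Run:
```python
from h import *
st(); snap('wrist','w11');st(); crop('w11',230,150,390,290,5,'w11l')
```

```text
t 15.02 tcp [542.8  95.1 115.5] yaw 136.63 F [-0.1 -0.9  5.8] M [-0.269  0.056  0.311] gap 0.086
t 15.07 tcp [542.8  95.1 115.5] yaw 136.9 F [-0.4 -1.2  5.4] M [-0.22   0.1    0.262] gap 0.082
```

View pics/w11l.png

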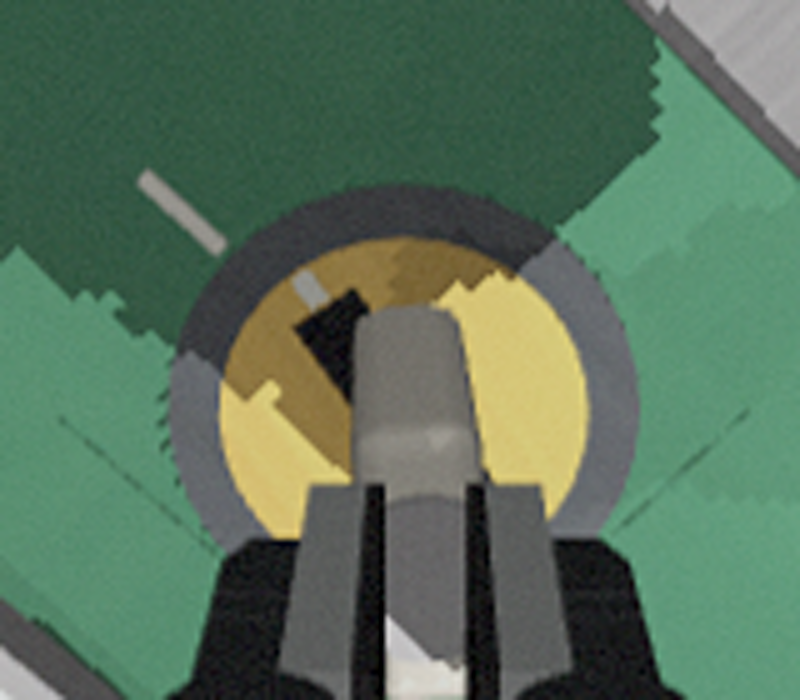

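Emit:
{"method": "carry_out", "body": {"steps": [{"linear": [0,0,0],"delta_rot": [0,0,-7]},{"linear": [0,0,0],"delta_rot": [0,0,-7]},{"linear": [0,0,0],"delta_rot": [0,0,-7]},{"linear": [0,0,0],"delta_rot": [0,0,-7]},{"linear": [0,0,0],"delta_rot": [0,0,-7]},{"linear": [0,0,0],"delta_rot": [0,0,-7]},{"linear": [0,0,0],"delta_rot": [0,0,-7]},{"linear": [0,0,0],"delta_rot": [0,0,-7]},{"linear": [0,0,0],"delta_rot": [0,0,-5]},{"linear": [0,0,0],"delta_rot": [0,0,0]},{"linear": [0,0,0],"delta_rot": [0,0,7]},{"linear": [0,0,0],"delta_rot": [0,0,7]},{"linear": [0,0,0],"delta_rot": [0,0,2]},{"linear": [0,0,0],"delta_rot": [0,0,0]}]}}

```text
time_s: 16.23
tcp_pos: [0.5428, 0.0952, 0.1154]
tool_rot: [-0.016, 1.0, -0.0, 0.001]
contact_force: [-0.6, -0.8, 5.6]
finger_gap: 0.086
```

Run:
```python
from h import *
st()
plan([(542.5,95.1,200,181.9,4),(477.3,297.8,205,165.7)],start=(542.5,95.1,115,181.9))
```

```text
t 16.23 tcp [542.8  95.2 115.4] yaw -178.16 F [-0.6 -0.8  5.6] M [-0.139  0.015 -0.027] gap 0.086
from [542.5  95.1 115. ] 181.9
11 end [477.3 297.8 205. ] 165.7
[{"linear": [0, 0, -21], "delta_rot": [0, 0, -0.0]}, {"linear": [0, 0, -22], "delta_rot": [0, 0, -0.0]}, {"linear": [0, 0, -21], "delta_rot": [0, 0, -0.0]}, {"linear": [0.0, 0.0, -21.0], "delta_rot": [0, 0, -0.0]}, {"linear": [8, 29, -1], "delta_rot": [0, 0, 2.3]}, {"linear": [10, 29, 0], "delta_rot": [0, 0, 2.3]}, {"linear": [11, 29, -1], "delta_rot": [0, 0, 2.3]}, {"linear": [11, 28, -1], "delta_rot": [0, 0, 2.4]}, {"linear": [13, 27, -1], "delta_rot": [0, 0, 2.3]}, {"linear": [14, 27, 0], "delta_rot": [0, 0, 2.3]}, {"linear": [15.5, 26.5, -1.0], "delta_rot": [0, 0, 2.3]}]
```

Emit:
{"method": "carry_out", "body": {"steps": [{"linear": [0,0,-21],"delta_rot": [0,0,0]},{"linear": [0,0,-22],"delta_rot": [0,0,0]},{"linear": [0,0,-21],"delta_rot": [0,0,0]},{"linear": [0,0,-21],"delta_rot": [0,0,0]},{"linear": [8,29,-1],"delta_rot": [0,0,2.3]},{"linear": [10,29,0],"delta_rot": [0,0,2.3]},{"linear": [11,29,-1],"delta_rot": [0,0,2.3]},{"linear": [11,28,-1],"delta_rot": [0,0,2.4]},{"linear": [13,27,-1],"delta_rot": [0,0,2.3]},{"linear": [14,27,0],"delta_rot": [0,0,2.3]},{"linear": [15.5,26.5,0],"delta_rot": [0,0,2.3]},{"linear": [0,0,25],"delta_rot": [0,0,0]},{"linear": [0,0,0],"delta_rot": [0,0,0]},{"linear": [0,0,0],"delta_rot": [0,0,0]}]}}

```text
time_s: 17.4
tcp_pos: [0.4766, 0.2978, 0.1777]
tool_rot: [0.124, 0.992, -0.001, -0.001]
contact_force: [0.3, 0.0, -0.9]
finger_gap: 0.083
```

Run:
```python
from h import *
st(); snap('wrist','w12'); st(); crop('w12',230,130,390,270,5,'w12l')
```

```text
t 17.4 tcp [476.6 297.8 177.7] yaw 165.74 F [ 0.3  0.  -0.9] M [-0.03  -0.039 -0.023] gap 0.083
t 17.45 tcp [477.3 297.7 178.7] yaw 165.67 F [ 0.2  0.7 -1. ] M [-0.008 -0.048  0.034] gap 0.083
```

View pics/w12l.png

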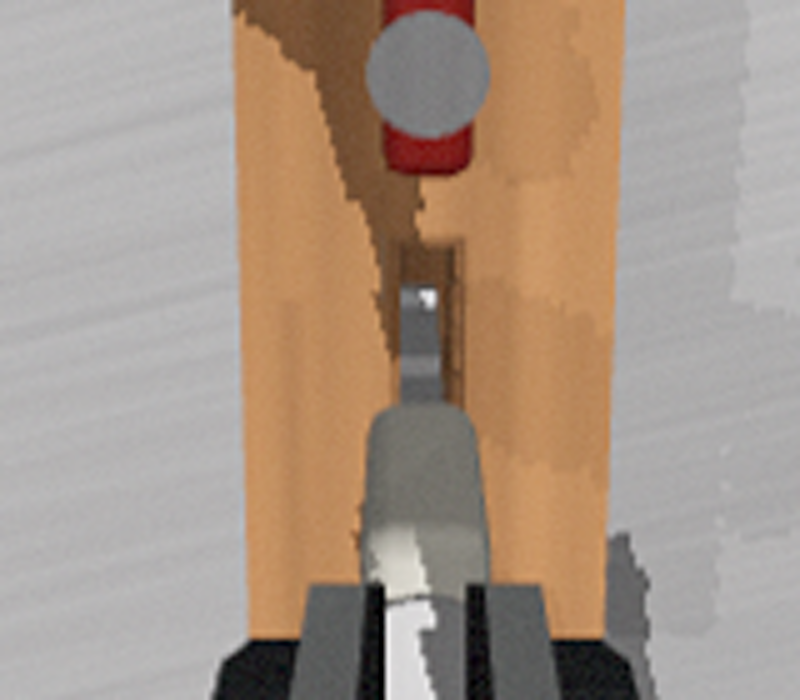

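Emit:
{"method": "carry_out", "body": {"steps": [{"linear": [0,1.2,10],"delta_rot": [0,0,0]},{"linear": [0,0,13],"delta_rot": [0,0,0]},{"linear": [0,0,13],"delta_rot": [0,0,0]},{"linear": [0,0,13],"delta_rot": [0,0,0]},{"linear": [0,0,13],"delta_rot": [0,0,0]},{"linear": [0,0,11],"delta_rot": [0,0,0]},{"linear": [0,0,6],"delta_rot": [0,0,0]},{"linear": [0,0,3],"delta_rot": [0,0,0]},{"linear": [0,0,2],"delta_rot": [0,0,0]},{"linear": [0,0,0],"delta_rot": [0,0,0]}]}}

```text
time_s: 18.28
tcp_pos: [0.4782, 0.2992, 0.0956]
tool_rot: [0.125, 0.992, 0.0, 0.001]
contact_force: [-1.9, -1.1, 2.9]
finger_gap: 0.086
```

Seated. Release and move to red (48 mm along tool x).

Emit:
{"method": "carry_out", "body": {"steps": [{"linear": [0,0,0],"delta_rot": [0,0,0]},{"linear": [0,0,0],"delta_rot": [0,0,0]},{"linear": [0,0,0],"delta_rot": [0,0,0]},{"linear": [0,0,-15],"delta_rot": [0,0,0]},{"linear": [0,0,-25],"delta_rot": [0,0,0]},{"linear": [0,0,-25],"delta_rot": [0,0,0]},{"linear": [24,-0.5,0],"delta_rot": [0,0,0]},{"linear": [24,-0.5,0],"delta_rot": [0,0,0]},{"linear": [0,0,0],"delta_rot": [0,0,0]},{"linear": [0,0,0],"delta_rot": [0,0,0]}], "hand": 0.3}}

```text
time_s: 19.12
tcp_pos: [0.4302, 0.3105, 0.1598]
tool_rot: [0.124, 0.992, 0.0, 0.0]
contact_force: [0.5, 0.3, 0.6]
finger_gap: 0.35
```

Run:
```python
from h import *
st(); snap('wrist','w13'); st();
```

```text
t 19.12 tcp [430.2 310.5 159.8] yaw 165.7 F [0.5 0.3 0.6] M [ 0.044 -0.019  0.056] gap 0.35
t 19.17 tcp [431.  310.3 159.6] yaw 165.65 F [1.1 0.1 0.8] M [-0.078  0.015  0.04 ] gap 0.353
```

View pics/w13.png

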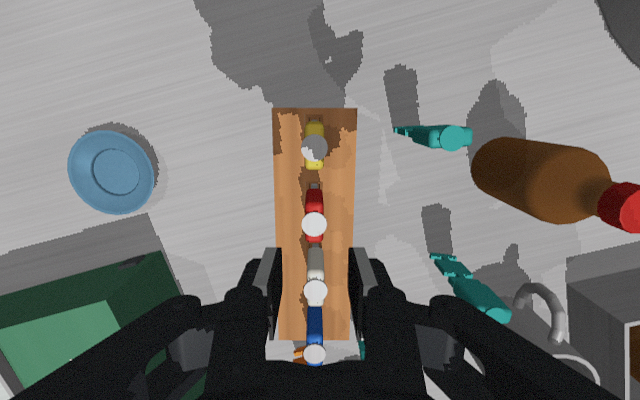

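Emit:
{"method": "carry_out", "body": {"steps": [{"linear": [0,0,22],"delta_rot": [0,0,0]},{"linear": [0,0,22],"delta_rot": [0,0,0]},{"linear": [0,0,21],"delta_rot": [0,0,0]},{"linear": [0,0,0],"delta_rot": [0,0,0]}]}}

```text
time_s: 19.5
tcp_pos: [0.4298, 0.3091, 0.0907]
tool_rot: [0.126, 0.992, -0.002, -0.003]
contact_force: [0.2, -0.4, -0.9]
finger_gap: 0.346
```

Emit:
{"method": "carry_out", "body": {"steps": [{"linear": [0,0,0],"delta_rot": [0,0,0]},{"linear": [0,0,0],"delta_rot": [0,0,0]},{"linear": [0,0,0],"delta_rot": [0,0,0]},{"linear": [0,0,0],"delta_rot": [0,0,0]},{"linear": [0,0,0],"delta_rot": [0,0,0]}], "hand": 1}}

```text
time_s: 19.92
tcp_pos: [0.431, 0.3103, 0.0951]
tool_rot: [0.125, 0.992, 0.0, 0.001]
contact_force: [0.1, 0.3, 1.6]
finger_gap: 0.095
```

Run:
```python
from h import *
st()
plan([(430.8,310.2,200,165.7,4),(542,94.6,205,181.9)],start=(430.8,310.2,95,165.7))
```

```text
t 19.92 tcp [431.  310.3  95.1] yaw 165.63 F [0.1 0.3 1.6] M [ 0.031  0.022 -0.007] gap 0.095
from [430.8 310.2  95. ] 165.7
11 end [542.   94.6 205. ] 181.9
[{"linear": [0, 0, -26], "delta_rot": [0, 0, -0.0]}, {"linear": [0, 0, -26], "delta_rot": [0, 0, -0.0]}, {"linear": [0, 0, -27], "delta_rot": [0, 0, -0.0]}, {"linear": [0.0, 0.0, -26.0], "delta_rot": [0, 0, -0.0]}, {"linear": [-23, -26, -1], "delta_rot": [0, 0, -2.3]}, {"linear": [-22, -27, 0], "delta_rot": [0, 0, -2.3]}, {"linear": [-21, -27, -1], "delta_rot": [0, 0, -2.3]}, {"linear": [-20, -29, -1], "delta_rot": [0, 0, -2.4]}, {"linear": [-18, -29, -1], "delta_rot": [0, 0, -2.3]}, {"linear": [-17, -30, 0], "delta_rot": [0, 0, -2.3]}, {"linear": [-16.4, -30.9, -1.0], "delta_rot": [0, 0, -2.3]}]
```

Emit:
{"method": "carry_out", "body": {"steps": [{"linear": [0,0,-28],"delta_rot": [0,0,0]},{"linear": [0,0,-28],"delta_rot": [0,0,0]},{"linear": [0,0,-28],"delta_rot": [0,0,0]},{"linear": [0,0,-28],"delta_rot": [0,0,0]},{"linear": [-23,-26,0],"delta_rot": [0,0,-2.3]},{"linear": [-22,-27,0],"delta_rot": [0,0,-2.3]},{"linear": [-21,-27,0],"delta_rot": [0,0,-2.3]},{"linear": [-20,-29,0],"delta_rot": [0,0,-2.4]},{"linear": [-18,-29,0],"delta_rot": [0,0,-2.3]},{"linear": [-17,-30,0],"delta_rot": [0,0,-2.3]},{"linear": [-16.4,-31,2],"delta_rot": [0,0,-2.3]},{"linear": [0,0,0],"delta_rot": [0,0,0]},{"linear": [0,0,0],"delta_rot": [0,0,0]}]}}

```text
time_s: 21.0
tcp_pos: [0.542, 0.093, 0.2043]
tool_rot: [-0.014, 1.0, 0.0, -0.0]
contact_force: [-0.7, 0.3, -1.4]
finger_gap: 0.093
```

Run:
```python
from h import *
st(); snap('wrist','w14'); st(); crop('w14',230,130,390,270,5,'w14l')
```

```text
t 21.0 tcp [542.   93.  204.3] yaw -178.34 F [-0.7  0.3 -1.4] M [ 0.005  0.06  -0.004] gap 0.093
t 21.05 tcp [541.4  94.2 204.4] yaw -178.25 F [-0.1  0.6 -0.6] M [-0.028  0.01  -0.022] gap 0.096
```

View pics/w14l.png

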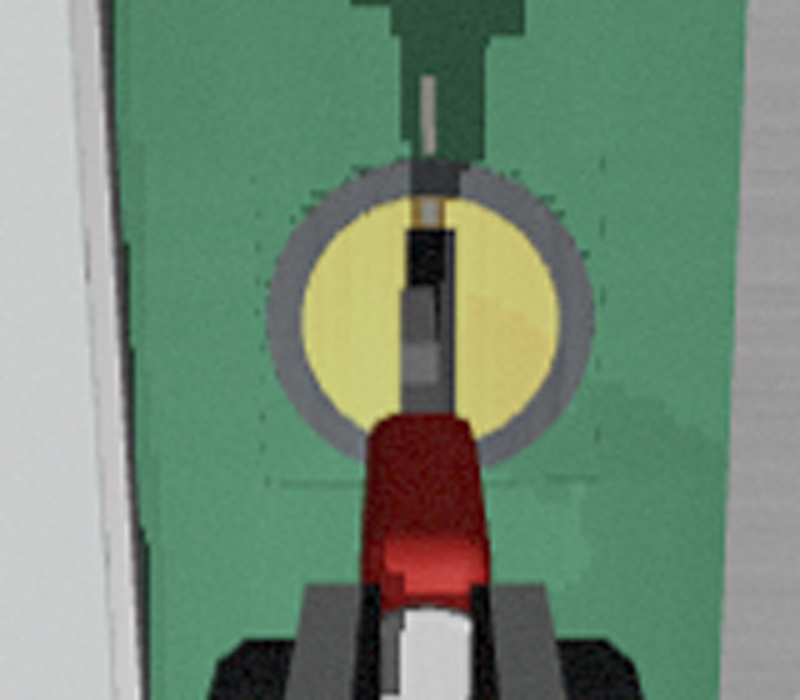

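Emit:
{"method": "carry_out", "body": {"steps": [{"linear": [-0.5,1.2,10],"delta_rot": [0,0,0]},{"linear": [0,0,15],"delta_rot": [0,0,0]},{"linear": [0,0,12],"delta_rot": [0,0,0]},{"linear": [0,0,12],"delta_rot": [0,0,0]},{"linear": [0,0,12],"delta_rot": [0,0,0]},{"linear": [0,0,12],"delta_rot": [0,0,0]},{"linear": [0,0,8],"delta_rot": [0,0,0]},{"linear": [0,0,3],"delta_rot": [0,0,0]},{"linear": [0,0,3],"delta_rot": [0,0,0]},{"linear": [0,0,2.5],"delta_rot": [0,0,0]},{"linear": [0,0,0],"delta_rot": [0,0,0]}]}}

```text
time_s: 21.97
tcp_pos: [0.5422, 0.0958, 0.1152]
tool_rot: [-0.016, 1.0, 0.0, 0.001]
contact_force: [0.7, -0.5, -1.2]
finger_gap: 0.093
```

Emit:
{"method": "carry_out", "body": {"steps": [{"linear": [0,0,2],"delta_rot": [0,0,0]},{"linear": [0,0,0],"delta_rot": [0,0,6]},{"linear": [0,0,0],"delta_rot": [0,0,6]},{"linear": [0,0,0],"delta_rot": [0,0,6]},{"linear": [0,0,0],"delta_rot": [0,0,6]},{"linear": [0,0,0],"delta_rot": [0,0,6]},{"linear": [0,0,0],"delta_rot": [0,0,6]},{"linear": [0,0,0],"delta_rot": [0,0,6]},{"linear": [0,0,0],"delta_rot": [0,0,3]},{"linear": [0,0,0],"delta_rot": [0,0,0]}]}}

```text
time_s: 22.8
tcp_pos: [0.5435, 0.095, 0.1149]
tool_rot: [0.369, 0.929, 0.0, 0.003]
contact_force: [-0.3, -2.3, 9.3]
finger_gap: 0.094
```

Run:
```python
from h import *
st(); snap('wrist','w15');st(); crop('w15',230,150,390,290,5,'w15l')
```

```text
t 22.8 tcp [543.5  95.  114.9] yaw 136.65 F [-0.3 -2.3  9.3] M [-0.506  0.014  0.002] gap 0.094
t 22.85 tcp [543.5  95.  115. ] yaw 136.78 F [ 1.  -3.7 10.4] M [-0.554  0.02  -0.016] gap 0.094
```

View pics/w15l.png

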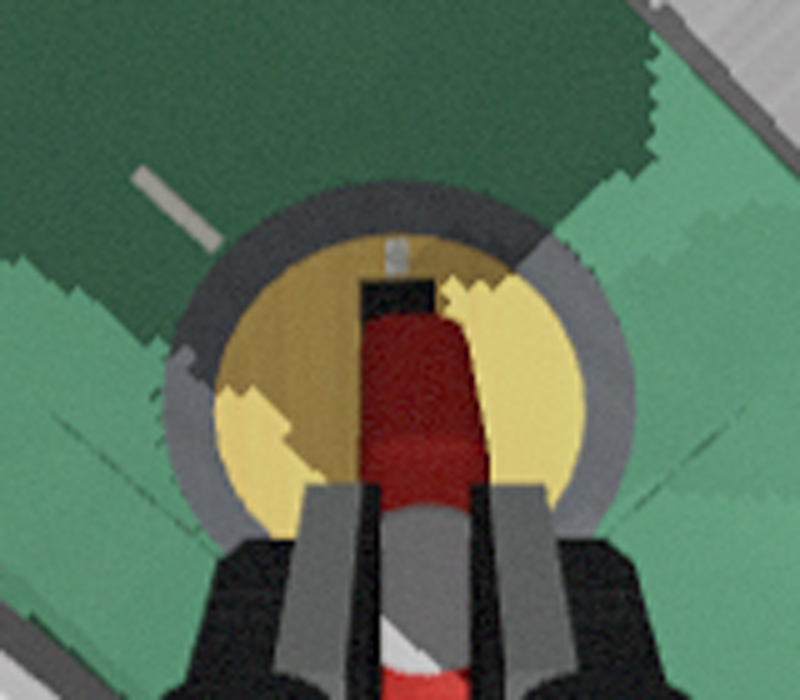

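Emit:
{"method": "carry_out", "body": {"steps": [{"linear": [0,0,0],"delta_rot": [0,0,6]},{"linear": [0,0,0],"delta_rot": [0,0,6]},{"linear": [0,0,0],"delta_rot": [0,0,6]},{"linear": [0,0,0],"delta_rot": [0,0,6]},{"linear": [0,0,0],"delta_rot": [0,0,6]},{"linear": [0,0,0],"delta_rot": [0,0,6]},{"linear": [0,0,0],"delta_rot": [0,0,0]},{"linear": [0,0,0],"delta_rot": [0,0,0]},{"linear": [0,0,0],"delta_rot": [0,0,0]}]}}

```text
time_s: 23.6
tcp_pos: [0.5431, 0.0948, 0.115]
tool_rot: [0.637, 0.771, 0.001, 0.002]
contact_force: [-2.0, -4.4, 12.6]
finger_gap: 0.094
```

Run:
```python
from h import *
st(); snap('wrist','w16');st(); crop('w16',230,150,390,290,5,'w16l')
```

```text
t 23.6 tcp [543.1  94.8 115. ] yaw 100.82 F [-2.  -4.4 12.6] M [-0.761  0.403  0.061] gap 0.094
t 23.65 tcp [543.1  94.8 115. ] yaw 100.83 F [-1.8 -3.5 11.7] M [-0.763  0.453  0.016] gap 0.092
```

View pics/w16l.png

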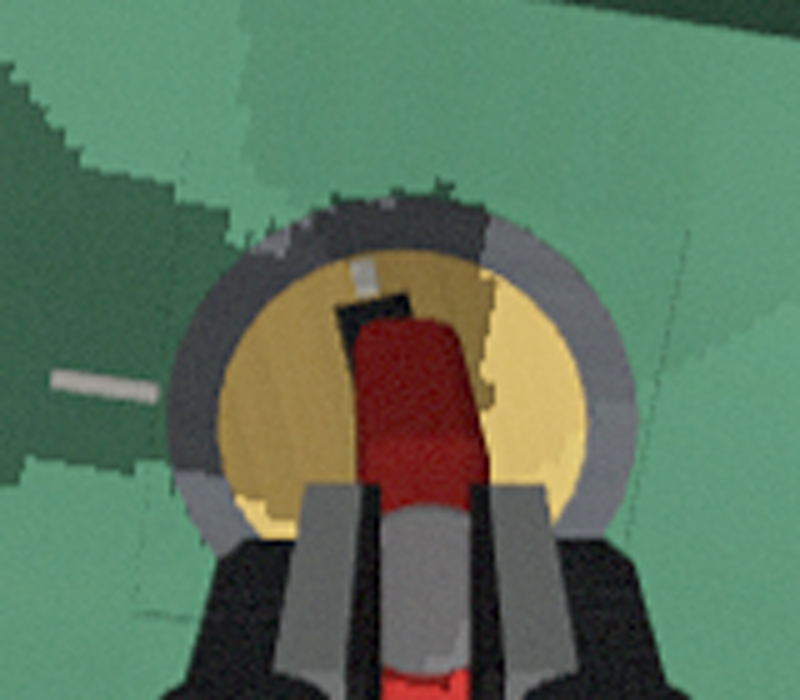

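Emit:
{"method": "carry_out", "body": {"steps": [{"linear": [0,0,0],"delta_rot": [0,0,-7]},{"linear": [0,0,0],"delta_rot": [0,0,0]}]}}

```text
time_s: 23.82
tcp_pos: [0.5431, 0.095, 0.1149]
tool_rot: [0.587, 0.81, 0.001, 0.002]
contact_force: [-1.4, -2.7, 10.9]
finger_gap: 0.09
```

Emit:
{"method": "carry_out", "body": {"steps": [{"linear": [0,0,0],"delta_rot": [0,0,0]},{"linear": [0,0,0],"delta_rot": [0,0,0]},{"linear": [0,0,0],"delta_rot": [0,0,0]},{"linear": [0,0,-20],"delta_rot": [0,0,0]},{"linear": [0,0,-30],"delta_rot": [0,0,0]},{"linear": [0,0,-30],"delta_rot": [0,0,0]},{"linear": [0,0,0],"delta_rot": [0,0,0]}], "hand": 0.3}}

```text
time_s: 24.4
tcp_pos: [0.5441, 0.0957, 0.1983]
tool_rot: [0.589, 0.808, 0.003, 0.004]
contact_force: [0.4, -0.2, -0.6]
finger_gap: 0.354
```

Run:
```python
from h import *
st(); snap('wrist','w17');st()
plan([(495.3,-57.8,170,91.9)])
```

```text
t 24.4 tcp [544.1  95.7 198.3] yaw 107.83 F [ 0.4 -0.2 -0.6] M [0.004 0.034 0.001] gap 0.354
t 24.45 tcp [543.2  95.7 195.4] yaw 107.83 F [-1.  -0.  -0.3] M [ 0.037  0.03  -0.055] gap 0.352
from [543.2  95.7 195.4] 107.8
5 end [495.3 -57.8 170. ] 91.9
[{"linear": [-26, -19, 5], "delta_rot": [0, 0, 3.2]}, {"linear": [-28, -17, 5], "delta_rot": [0, 0, 3.2]}, {"linear": [-28, -15, 5], "delta_rot": [0, 0, 3.2]}, {"linear": [-29, -14, 5], "delta_rot": [0, 0, 3.1]}, {"linear": [-29.5, -12.2, 5.4], "delta_rot": [0, 0, 3.2]}]
```

View pics/w17.png

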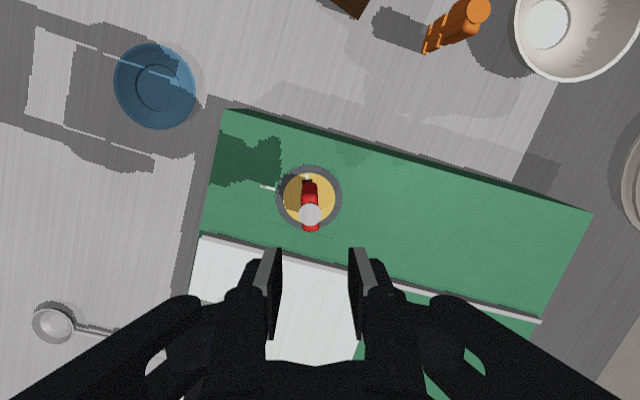

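Emit:
{"method": "carry_out", "body": {"steps": [{"linear": [-26,-19,5],"delta_rot": [0,0,3.2]},{"linear": [-28,-17,5],"delta_rot": [0,0,3.2]},{"linear": [-28,-15,5],"delta_rot": [0,0,3.2]},{"linear": [-29,-14,5],"delta_rot": [0,0,3.1]},{"linear": [-29.5,-12,5.4],"delta_rot": [0,0,3.2]},{"linear": [0,0,0],"delta_rot": [0,0,0]},{"linear": [0,0,0],"delta_rot": [0,0,0]}]}}

```text
time_s: 25.03
tcp_pos: [0.4935, -0.0588, 0.1663]
tool_rot: [0.696, 0.718, -0.0, -0.001]
contact_force: [0.4, 0.1, 0.1]
finger_gap: 0.349
```

Run:
```python
from h import *
st(); snap('wrist','w18');st(); crop('w18',210,150,410,310,4,'w18l')
```

```text
t 25.03 tcp [493.5 -58.8 166.3] yaw 91.78 F [0.4 0.1 0.1] M [ 0.016 -0.052 -0.016] gap 0.349
t 25.08 tcp [494.  -57.9 166.6] yaw 91.89 F [-0.7  0.2 -0. ] M [ 0.024 -0.01   0.022] gap 0.354
```

View pics/w18l.png

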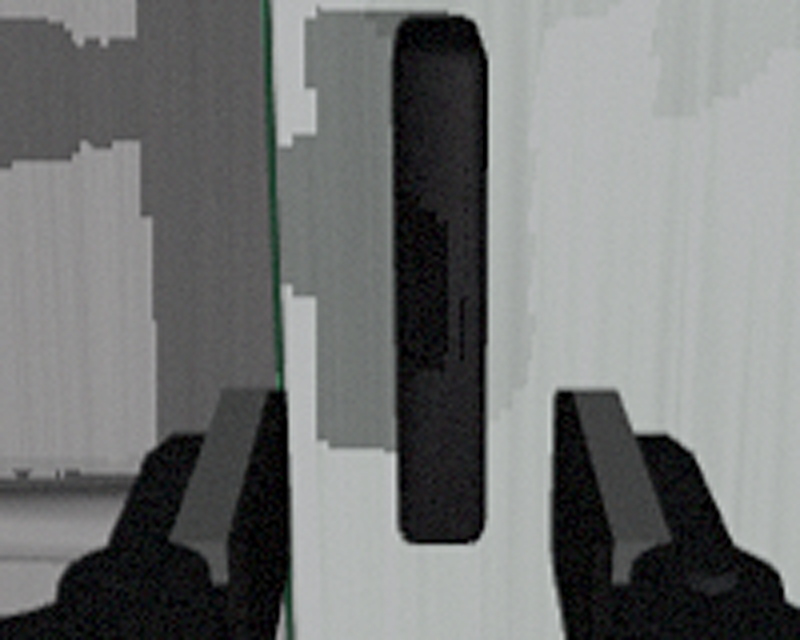

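Emit:
{"method": "carry_out", "body": {"steps": [{"linear": [0,1.5,20],"delta_rot": [0,0,0]},{"linear": [0,0,20],"delta_rot": [0,0,0]},{"linear": [0,0,0],"delta_rot": [0,0,0]}]}}

```text
time_s: 25.33
tcp_pos: [0.4943, -0.0561, 0.1243]
tool_rot: [0.694, 0.72, -0.001, -0.003]
contact_force: [-0.5, 0.3, -0.5]
finger_gap: 0.348
```

Emit:
{"method": "carry_out", "body": {"steps": [{"linear": [0,0,0],"delta_rot": [0,0,0]},{"linear": [0,0,0],"delta_rot": [0,0,0]},{"linear": [0,0,0],"delta_rot": [0,0,0]},{"linear": [0,0,0],"delta_rot": [0,0,0]}], "hand": 1, "grip_force": 40}}

```text
time_s: 25.67
tcp_pos: [0.4963, -0.0578, 0.1284]
tool_rot: [0.695, 0.719, 0.0, 0.001]
contact_force: [-0.3, 0.2, -0.2]
finger_gap: -0.003
```

Run:
```python
from h import *
st()
```

```text
t 25.67 tcp [496.3 -57.8 128.4] yaw 91.95 F [-0.3  0.2 -0.2] M [ 0.004  0.038 -0.041] gap -0.003
```

Run:
```python
from h import *
snap('wrist','w19'); snap('scene','s19'); st()
crop('w19',210,130,410,400,3,'w19l');crop('s19',260,130,400,250,5,'s19l')
```

```text
t 25.77 tcp [496.1 -57.9 128.1] yaw 91.93 F [-0.7 -0.4  0. ] M [-0.042  0.029 -0.032] gap -0.001
```

View pics/w19l.png

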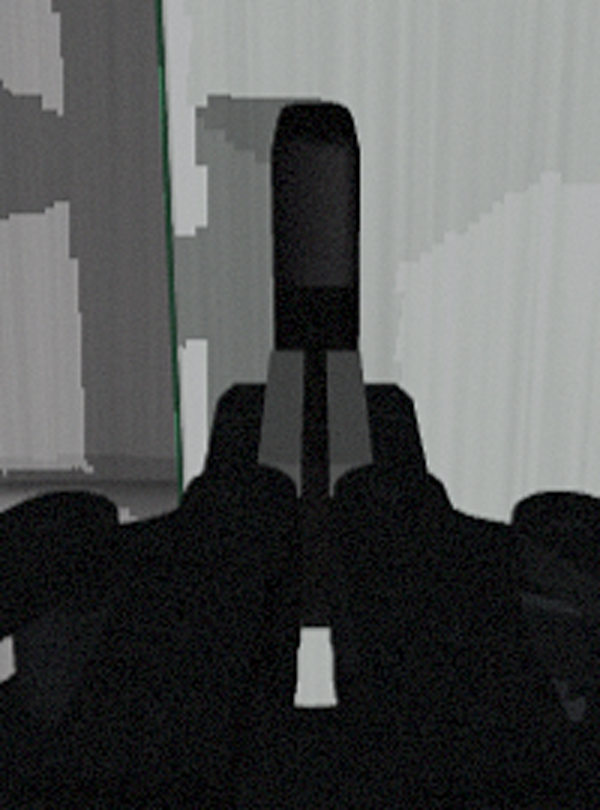

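View pics/s19l.png

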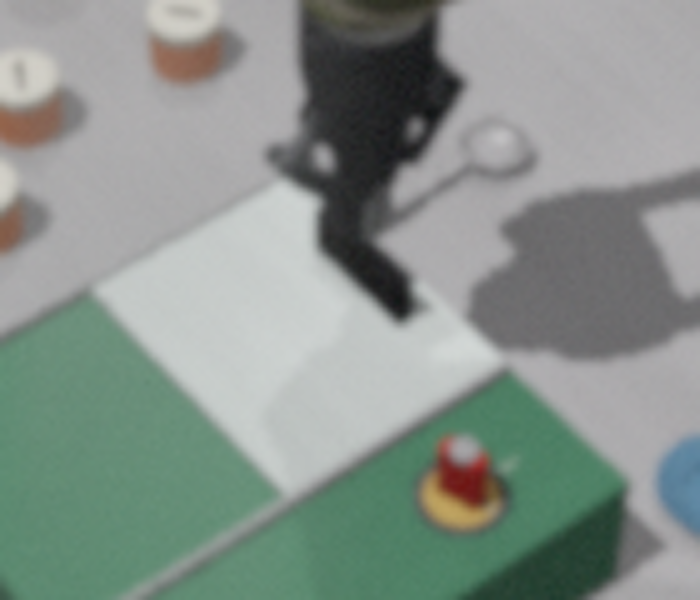

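Emit:
{"method": "carry_out", "body": {"steps": [{"linear": [0,5,0],"delta_rot": [0,0,0]},{"linear": [0,5,0],"delta_rot": [0,0,0]},{"linear": [0,10,0],"delta_rot": [0,0,0]},{"linear": [0,0,0],"delta_rot": [0,0,0]}]}}

```text
time_s: 26.1
tcp_pos: [0.5174, -0.0574, 0.1275]
tool_rot: [0.695, 0.719, 0.0, 0.001]
contact_force: [0.1, 0.1, 0.4]
finger_gap: -0.001
```

Run:
```python
from h import *
st();snap('wrist','w20'); st()
crop('w20',210,130,410,400,3,'w20l')
```

```text
t 26.1 tcp [517.4 -57.4 127.5] yaw 91.93 F [0.1 0.1 0.4] M [ 0.043 -0.046 -0.056] gap -0.001
t 26.15 tcp [516.5 -57.3 127.3] yaw 91.94 F [ 0.2 -0.5 -0.1] M [ 0.001 -0.014 -0.016] gap -0.001
```

View pics/w20l.png

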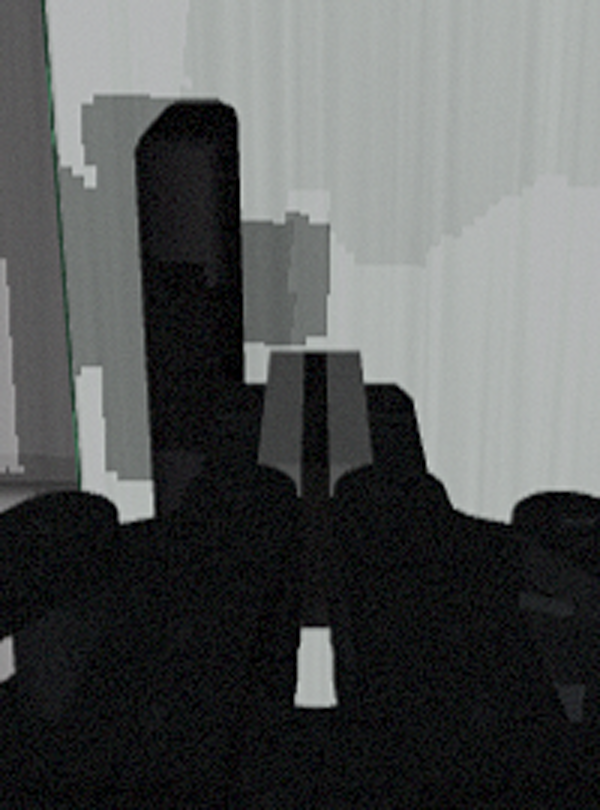

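Run:
```python
from h import *
snap('scene','s20'); st()
crop('s20',270,130,390,230,6,'s20l')
for z in (.1135,.1275,.1375): print(z,w2px('s20',[.5165,-.0573,z]))
print([w2px('s20',p).round(1) for p in [[.4953,-.0578,.1375],[.4967,-.0978,.1375],[.494,-.0178,.1375]]])
```

```text
t 26.2 tcp [515.9 -57.2 127.2] yaw 91.94 F [-0.3 -0.4 -0.4] M [-0.042 -0.023 -0.017] gap -0.003
0.1135 [326.24279369 186.41638325]
0.1275 [326.25405349 183.21565168]
0.1375 [326.26220243 180.899216  ]
[array([332.2, 177.6]), array([323.7, 169.4]), array([340.9, 185.9])]
```

View pics/s20l.png

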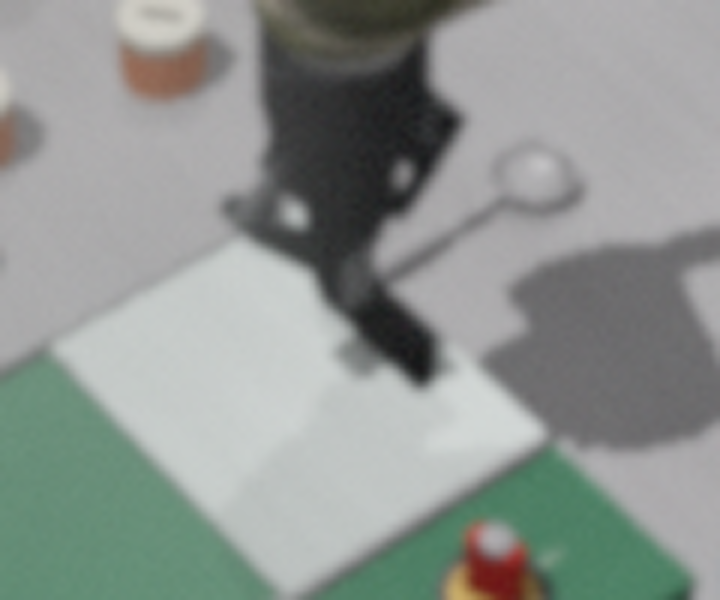

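Emit:
{"method": "carry_out", "body": {"steps": [{"linear": [0,-10,-5],"delta_rot": [0,0,0]},{"linear": [0,-10,-5],"delta_rot": [0,0,0]},{"linear": [0,-1,0],"delta_rot": [0,0,0]},{"linear": [0,0,0],"delta_rot": [0,0,0]}], "hand": 0.3}}

```text
time_s: 26.53
tcp_pos: [0.4941, -0.058, 0.1382]
tool_rot: [0.695, 0.719, 0.0, 0.0]
contact_force: [0.4, -0.5, -0.4]
finger_gap: 0.349
```

Emit:
{"method": "carry_out", "body": {"steps": [{"linear": [0,0,10],"delta_rot": [0,0,0]},{"linear": [0,0,10],"delta_rot": [0,0,0]},{"linear": [0,0,6],"delta_rot": [0,0,0]},{"linear": [0,0,0],"delta_rot": [0,0,0]}]}}

```text
time_s: 26.87
tcp_pos: [0.4942, -0.0578, 0.1104]
tool_rot: [0.695, 0.719, -0.0, -0.001]
contact_force: [-0.1, -0.2, -0.1]
finger_gap: 0.349
```

Run:
```python
from h import *
st();snap('wrist','w21'); st()
crop('w21',210,130,410,400,3,'w21l')
```

```text
t 26.87 tcp [494.2 -57.8 110.4] yaw 91.92 F [-0.1 -0.2 -0.1] M [ 0.016  0.028 -0.023] gap 0.349
t 26.92 tcp [494.6 -57.9 111.1] yaw 91.92 F [-0.5 -0.1  0.1] M [-0.008 -0.024 -0.012] gap 0.355
```

View pics/w21l.png

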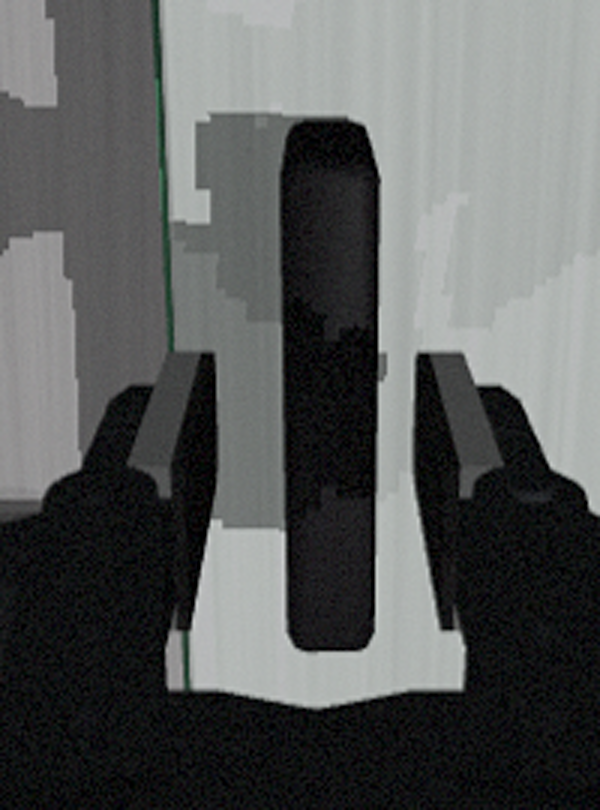

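Emit:
{"method": "carry_out", "body": {"steps": [{"linear": [0,1.5,4],"delta_rot": [0,0,0]},{"linear": [0,0,0],"delta_rot": [0,0,0]}]}}

```text
time_s: 27.08
tcp_pos: [0.4965, -0.0579, 0.1073]
tool_rot: [0.695, 0.719, 0.0, 0.0]
contact_force: [-0.2, 1.0, -0.3]
finger_gap: 0.351
```

Emit:
{"method": "carry_out", "body": {"steps": [{"linear": [0,0,0],"delta_rot": [0,0,0]},{"linear": [0,0,0],"delta_rot": [0,0,0]},{"linear": [0,0,0],"delta_rot": [0,0,0]},{"linear": [0,0,0],"delta_rot": [0,0,0]}], "hand": 1}}

```text
time_s: 27.42
tcp_pos: [0.4966, -0.0579, 0.1078]
tool_rot: [0.695, 0.719, 0.0, 0.0]
contact_force: [0.3, 0.6, 2.1]
finger_gap: 0.145
```

Emit:
{"method": "carry_out", "body": {"steps": [{"linear": [0,5,0],"delta_rot": [0,0,0]},{"linear": [0,12,0],"delta_rot": [0,0,0]},{"linear": [0,15,0],"delta_rot": [0,0,0]},{"linear": [0,15,0],"delta_rot": [0,0,0]},{"linear": [0,15,0],"delta_rot": [0,0,0]},{"linear": [0,15,0],"delta_rot": [0,0,0]},{"linear": [0,15,0],"delta_rot": [0,0,0]},{"linear": [0,15,0],"delta_rot": [0,0,0]},{"linear": [0,15,0],"delta_rot": [0,0,0]},{"linear": [0,12,0],"delta_rot": [0,0,0]},{"linear": [0,9,0],"delta_rot": [0,0,0]},{"linear": [0,0,0],"delta_rot": [0,0,0]}]}}

```text
time_s: 28.42
tcp_pos: [0.6409, -0.0523, 0.1078]
tool_rot: [0.695, 0.719, 0.001, 0.0]
contact_force: [1.1, 4.0, 5.1]
finger_gap: 0.147
```

Run:
```python
from h import *
st();snap('top','t22'); st()
crop('t22',270,140,390,245,6,'t22l')
```

```text
t 28.42 tcp [640.9 -52.3 107.8] yaw 91.96 F [1.1 4.  5.1] M [ 0.536 -0.127  0.093] gap 0.147
t 28.47 tcp [640.6 -52.3 107.8] yaw 91.97 F [0.9 3.4 3.7] M [ 0.467 -0.22   0.065] gap 0.15
```

View pics/t22.png

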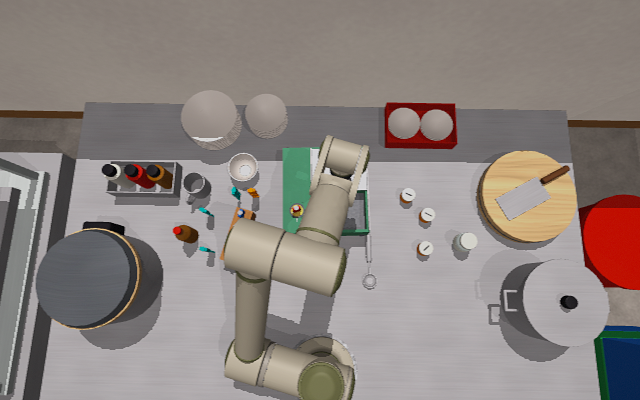

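Emit:
{"method": "carry_out", "body": {"steps": [{"linear": [0,2,0],"delta_rot": [0,0,0]},{"linear": [0,2,0],"delta_rot": [0,0,0]},{"linear": [0,0,0],"delta_rot": [0,0,0]},{"linear": [0,0,0],"delta_rot": [0,0,0]}]}}

```text
time_s: 28.8
tcp_pos: [0.6414, -0.0523, 0.1077]
tool_rot: [0.695, 0.719, -0.001, -0.002]
contact_force: [-10.1, 3.7, 9.3]
finger_gap: 0.147
```

Emit:
{"method": "carry_out", "body": {"steps": [{"linear": [0,-3,0],"delta_rot": [0,0,0]},{"linear": [0,0,0],"delta_rot": [0,0,0]},{"linear": [0,0,0],"delta_rot": [0,0,0]},{"linear": [0,0,-15],"delta_rot": [0,0,0]},{"linear": [0,0,-25],"delta_rot": [0,0,0]},{"linear": [0,0,-30],"delta_rot": [0,0,0]},{"linear": [-30,-10,0],"delta_rot": [0,0,0]},{"linear": [-35,-10,0],"delta_rot": [0,0,0]},{"linear": [-35,-10,0],"delta_rot": [0,0,0]},{"linear": [-35,0,0],"delta_rot": [0,0,0]},{"linear": [-35,0,0],"delta_rot": [0,0,0]},{"linear": [0,0,0],"delta_rot": [0,0,0]}], "hand": 0.3}}

```text
time_s: 29.8
tcp_pos: [0.6155, -0.2302, 0.1765]
tool_rot: [0.697, 0.717, -0.001, 0.001]
contact_force: [0.1, -0.0, -0.6]
finger_gap: 0.347
```

Run:
```python
from h import *
st();snap('top','t23'); snap('wrist','w23'); st()
crop('t23',285,140,445,260,5,'t23l')
```

```text
t 29.8 tcp [ 615.5 -230.2  176.5] yaw 91.59 F [ 0.1 -0.  -0.6] M [-0.018 -0.015 -0.005] gap 0.347
t 29.9 tcp [ 615.8 -225.1  176.8] yaw 91.8 F [-0.8  0.6  0.3] M [-0.021  0.013 -0.006] gap 0.351
```

View pics/t23l.png

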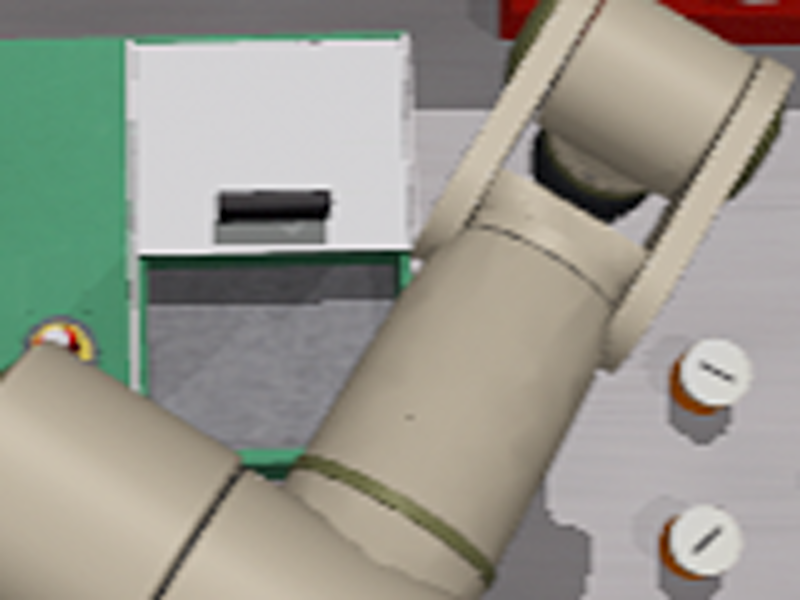

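View pics/w23.png

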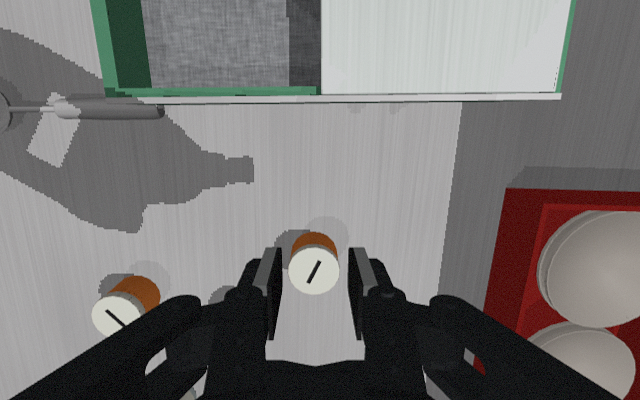

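Run:
```python
from h import *
print(px2w('w23',313.5,270.5,.046),px2w('w23',119,318,.046))
P=lambda x,y:px2w('t23',285+(x+.5)/5-.5,140+(y+.5)/5-.5,.046)
print(P(715,371),P(705,540))
```

```text
[ 0.61565708 -0.30565237  0.046     ] [ 0.42489214 -0.36275034  0.046     ]
[ 0.54358762 -0.37428286  0.046     ] [ 0.42218445 -0.36257483  0.046     ]
```

Emit:
{"method": "carry_out", "body": {"steps": [{"linear": [-27,2,0],"delta_rot": [0,0,0]},{"linear": [-27,0,0],"delta_rot": [0,0,0]},{"linear": [-26,0,10],"delta_rot": [0,0,0]},{"linear": [0,0,25],"delta_rot": [0,0,0]},{"linear": [0,0,20],"delta_rot": [0,0,0]},{"linear": [0,0,0],"delta_rot": [0,0,0]},{"linear": [0,0,0],"delta_rot": [0,0,0]}], "hand": -1}}

```text
time_s: 30.48
tcp_pos: [0.6208, -0.3024, 0.1221]
tool_rot: [0.695, 0.719, -0.0, -0.001]
contact_force: [0.3, -0.5, 0.5]
finger_gap: 1.002
```

Run:
```python
from h import *
st(); snap('wrist','w24'); st()
```

```text
t 30.48 tcp [ 620.8 -302.4  122.1] yaw 92.0 F [ 0.3 -0.5  0.5] M [-0.034 -0.024 -0.02 ] gap 1.002
t 30.53 tcp [ 621.3 -302.9  123.6] yaw 92.0 F [-0.2  0.4  0.8] M [0.072 0.04  0.036] gap 1.001
```

View pics/w24.png

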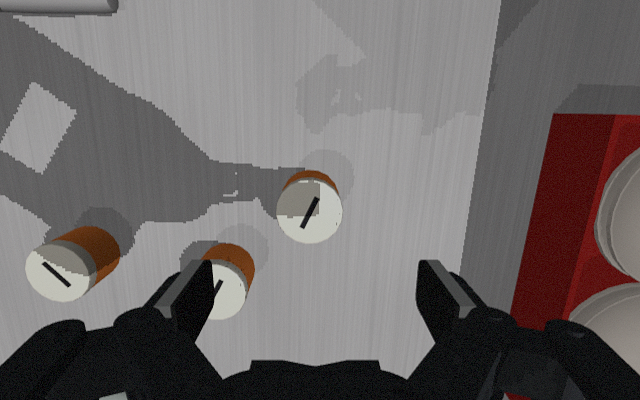

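Emit:
{"method": "carry_out", "body": {"steps": [{"linear": [-3,-5.5,25],"delta_rot": [0,0,0]},{"linear": [0,0,25],"delta_rot": [0,0,0]},{"linear": [0,0,25],"delta_rot": [0,0,0]},{"linear": [0,0,13],"delta_rot": [0,0,0]},{"linear": [0,0,0],"delta_rot": [0,0,0]},{"linear": [0,0,0],"delta_rot": [0,0,0]}]}}

```text
time_s: 31.03
tcp_pos: [0.6161, -0.3069, 0.036]
tool_rot: [0.695, 0.719, 0.0, 0.001]
contact_force: [0.9, -0.3, 0.3]
finger_gap: 1.0
```

Run:
```python
from h import *
st(); snap('wrist','w25'); snap('scene','s25'); st(); crop('s25',220,90,340,190,6,'s25l')
```

```text
t 31.03 tcp [ 616.1 -306.9   36. ] yaw 91.97 F [ 0.9 -0.3  0.3] M [ 0.02   0.022 -0.081] gap 1.0
t 31.13 tcp [ 616.4 -307.4   36.9] yaw 91.95 F [ 0.4 -0.  -0.2] M [-0.002 -0.038  0.062] gap 0.999
```

View pics/w25.png

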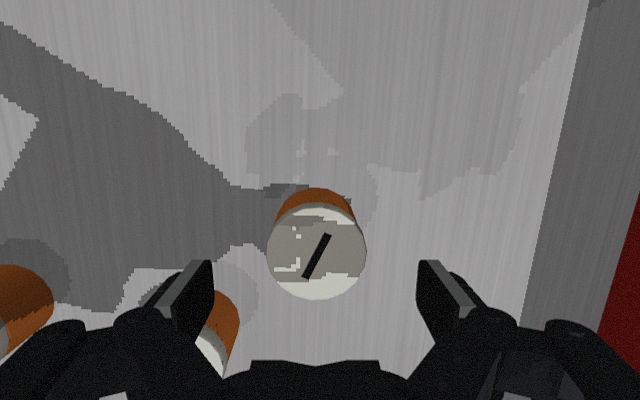

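View pics/s25l.png

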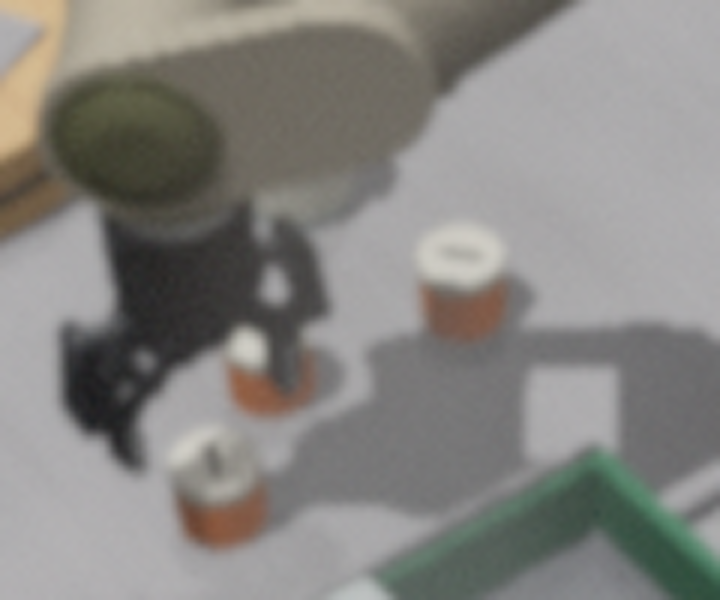

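Run:
```python
from h import *
for z in (0,.036,.046,.06,.08): print(z,w2px('w25',[.6162,-.3072,z]).round(1),(w2px('s25',[.6162,-.3072,z])))
# left/right tips
for f,z in [('s25',.046)]: print((w2px(f,[.6157,-.3057,z])-[220,90])*6)
for z in (.02,.04,.05,.06): print(z,(w2px('s25',[.6162-.0425,-.3072,z])-[220,90])*6,(w2px('s25',[.6162+.0425,-.3072,z])-[220,90])*6)
d=np.load('pics/w25.npz'); print(d['T'].round(4))
print(px2w('w25',317,252,.046))
```

```text
0 [316.4 225.3] [256.3522064  175.56325478]
0.036 [316.8 248.2] [255.14187863 167.98271936]
0.046 [316.9 256.3] [254.79803975 165.82918466]
0.06 [317.2 269.2] [254.31092076 162.77825678]
0.08 [317.6 292.3] [253.60315371 158.34536403]
[211.05135046 456.25467719]
0.02 [281.91576698 454.64167148] [144.95709158 522.6438607 ]
0.04 [278.53523792 428.99988526] [140.14656533 497.16367003]
0.05 [276.82013246 415.99057015] [137.70524018 484.23256286]
0.06 [275.08814026 402.8531668 ] [135.23939065 471.17155604]
[[ 0.9994  0.032   0.0105  0.6125]
 [ 0.0337 -0.9617 -0.2719 -0.2377]
 [ 0.0014  0.2721 -0.9623  0.1998]
 [ 0.      0.      0.      1.    ]]
[ 0.61614807 -0.30495254  0.046     ]
```

Emit:
{"method": "carry_out", "body": {"steps": [{"linear": [1,0,15],"delta_rot": [0,0,0]},{"linear": [0,0,15],"delta_rot": [0,0,0]},{"linear": [0,0,10],"delta_rot": [0,0,0]},{"linear": [0,0,0],"delta_rot": [0,0,0]}]}}

```text
time_s: 31.47
tcp_pos: [0.6149, -0.3056, -0.0065]
tool_rot: [0.695, 0.719, -0.0, -0.001]
contact_force: [-0.1, 0.2, -0.9]
finger_gap: 1.003
```

Run:
```python
from h import *
st(); snap('scene','s26'); st(); crop('s26',220,90,340,190,6,'s26l')
```

```text
t 31.47 tcp [ 614.9 -305.6   -6.5] yaw 91.94 F [-0.1  0.2 -0.9] M [-0.002  0.009  0.043] gap 1.003
t 31.52 tcp [ 615.3 -306.    -5.4] yaw 91.93 F [-0.5  0.1  0.1] M [-0.049 -0.015 -0.014] gap 1.0
```

View pics/s26l.png

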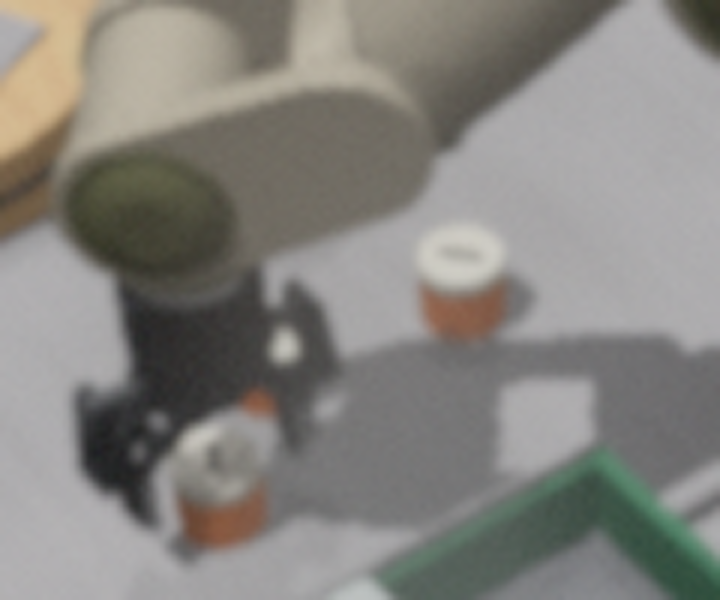

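Emit:
{"method": "carry_out", "body": {"steps": [{"linear": [0,0,0],"delta_rot": [0,0,0]},{"linear": [0,0,0],"delta_rot": [0,0,0]},{"linear": [0,0,0],"delta_rot": [0,0,0]},{"linear": [0,0,0],"delta_rot": [0,0,0]},{"linear": [0,0,0],"delta_rot": [0,0,0]}], "hand": 1, "grip_force": 30}}

```text
time_s: 31.93
tcp_pos: [0.6158, -0.3064, -0.0043]
tool_rot: [0.695, 0.719, 0.0, 0.001]
contact_force: [0.2, -0.4, 5.6]
finger_gap: 0.573
```

Emit:
{"method": "carry_out", "body": {"steps": [{"linear": [0,0,-20],"delta_rot": [0,0,0]},{"linear": [0,0,-30],"delta_rot": [0,0,0]},{"linear": [0,0,-35],"delta_rot": [0,0,0]},{"linear": [0,0,-35],"delta_rot": [0,0,0]},{"linear": [0,0,0],"delta_rot": [0,0,0]}]}}

```text
time_s: 32.35
tcp_pos: [0.6176, -0.3076, 0.1224]
tool_rot: [0.695, 0.719, 0.001, 0.006]
contact_force: [1.0, 0.2, -0.1]
finger_gap: 0.574
```

Run:
```python
from h import *
st(); snap('wrist','w27'); st()
```

```text
t 32.35 tcp [ 617.6 -307.6  122.4] yaw 91.93 F [ 1.   0.2 -0.1] M [-0.009 -0.033  0.013] gap 0.574
t 32.4 tcp [ 616.6 -307.   118.7] yaw 91.93 F [ 0.4  0.4 -2.2] M [ 0.038 -0.039 -0.03 ] gap 0.577
```

View pics/w27.png

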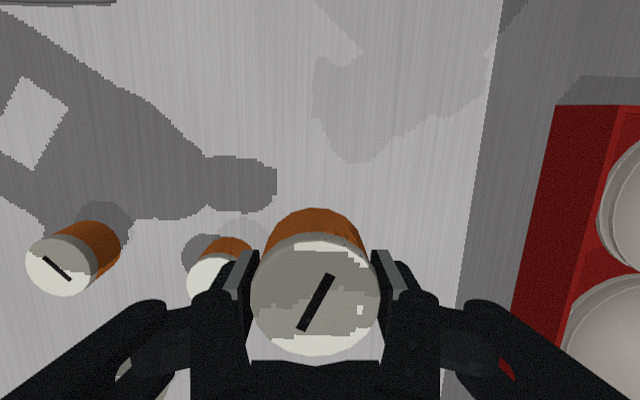

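Run:
```python
from h import *
plan([(560,-150,125,91.9),(543.4,1.8,125,91.9),(543.4,1.8,60,91.9,3)],start=(616.3,-307,119,91.9))
```

```text
from [ 616.3 -307.   119. ] 91.9
13 end [543.4   1.8  60. ] 91.9
[{"linear": [32, -10, -1], "delta_rot": [0, 0, -0.0]}, {"linear": [32, -10, -1], "delta_rot": [0, 0, -0.0]}, {"linear": [31, -11, -2], "delta_rot": [0, 0, -0.0]}, {"linear": [32, -10, -1], "delta_rot": [0, 0, -0.0]}, {"linear": [31.8, -10.1, -1.0], "delta_rot": [0, 0, -0.0]}, {"linear": [30, -2, 0], "delta_rot": [0, 0, -0.0]}, {"linear": [31, -3, 0], "delta_rot": [0, 0, -0.0]}, {"linear": [30, -2, 0], "delta_rot": [0, 0, -0.0]}, {"linear": [31, -2, 0], "delta_rot": [0, 0, -0.0]}, {"linear": [30.2, -2.5, -0.0], "delta_rot": [0, 0, -0.0]}, {"linear": [0, 0, 22], "delta_rot": [0, 0, -0.0]}, {"linear": [0, 0, 21], "delta_rot": [0, 0, -0.0]}, {"linear": [0.0, -0.0, 22.0], "delta_rot": [0, 0, -0.0]}]
```

Emit:
{"method": "carry_out", "body": {"steps": [{"linear": [32,-10,-1],"delta_rot": [0,0,0]},{"linear": [32,-10,-1],"delta_rot": [0,0,0]},{"linear": [31,-11,-2],"delta_rot": [0,0,0]},{"linear": [32,-10,-1],"delta_rot": [0,0,0]},{"linear": [32,-10,-1],"delta_rot": [0,0,0]},{"linear": [30,-2,0],"delta_rot": [0,0,0]},{"linear": [31,-3,0],"delta_rot": [0,0,0]},{"linear": [30,-2,0],"delta_rot": [0,0,0]},{"linear": [31,-2,0],"delta_rot": [0,0,0]},{"linear": [30,-2.5,0],"delta_rot": [0,0,0]},{"linear": [0,0,0],"delta_rot": [0,0,0]},{"linear": [0,0,0],"delta_rot": [0,0,0]}]}}

```text
time_s: 33.4
tcp_pos: [0.5415, 0.004, 0.1195]
tool_rot: [0.694, 0.72, -0.001, -0.001]
contact_force: [0.5, -1.0, -1.6]
finger_gap: 0.577
```

Run:
```python
from h import *
st(); snap('wrist','w28'); st()
```

```text
t 33.4 tcp [541.5   4.  119.5] yaw 92.07 F [ 0.5 -1.  -1.6] M [-0.023  0.063 -0.006] gap 0.577
t 33.45 tcp [541.9   2.9 119.7] yaw 91.98 F [ 0.7 -0.7 -1.2] M [-0.003 -0.039 -0.024] gap 0.578
```

View pics/w28.png

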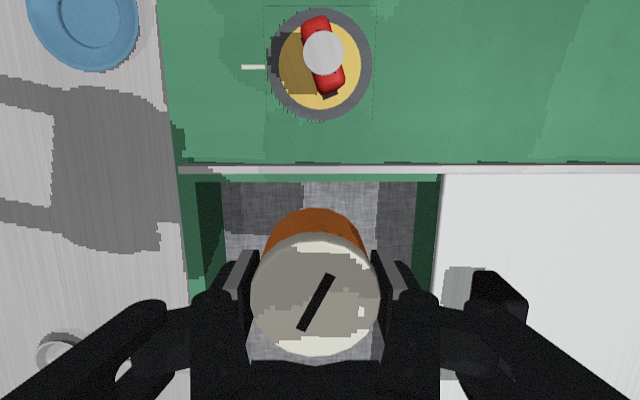

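Emit:
{"method": "carry_out", "body": {"steps": [{"linear": [-2,1,25],"delta_rot": [0,0,0]},{"linear": [0,0,25],"delta_rot": [0,0,0]},{"linear": [0,0,20],"delta_rot": [0,0,0]},{"linear": [0,0,5],"delta_rot": [0,0,0]},{"linear": [0,0,2],"delta_rot": [0,0,0]},{"linear": [0,0,0],"delta_rot": [0,0,0]},{"linear": [0,0,0],"delta_rot": [0,0,0]}]}}

```text
time_s: 34.03
tcp_pos: [0.5441, 0.0002, 0.0444]
tool_rot: [0.695, 0.719, 0.0, 0.001]
contact_force: [0.8, 0.4, -2.1]
finger_gap: 0.578
```

Emit:
{"method": "carry_out", "body": {"steps": [{"linear": [0,0,2],"delta_rot": [0,0,0]},{"linear": [0,0,2],"delta_rot": [0,0,0]},{"linear": [0,0,0],"delta_rot": [0,0,0]}]}}

```text
time_s: 34.28
tcp_pos: [0.544, 0.0006, 0.0407]
tool_rot: [0.695, 0.719, 0.001, 0.001]
contact_force: [-0.7, -0.2, 5.6]
finger_gap: 0.575
```

Emit:
{"method": "carry_out", "body": {"steps": [{"linear": [0,0,0],"delta_rot": [0,0,0]},{"linear": [0,0,0],"delta_rot": [0,0,0]},{"linear": [0,0,0],"delta_rot": [0,0,0]},{"linear": [0,0,-20],"delta_rot": [0,0,0]},{"linear": [0,0,-30],"delta_rot": [0,0,0]},{"linear": [0,0,-35],"delta_rot": [0,0,0]},{"linear": [0,0,0],"delta_rot": [0,0,0]}], "hand": -0.5}}

```text
time_s: 34.87
tcp_pos: [0.5461, 0.0003, 0.1304]
tool_rot: [0.695, 0.719, 0.003, 0.005]
contact_force: [1.3, -0.1, 0.2]
finger_gap: 0.752
```

Run:
```python
from h import *
st(); snap('wrist','w29'); st()
plan([(560,-150,125,91.9),(543.5,-374.3,100,91.9),(543.5,-374.3,40,91.9,2)])
```

```text
t 34.87 tcp [5.461e+02 3.000e-01 1.304e+02] yaw 91.94 F [ 1.3 -0.1  0.2] M [-0.035 -0.089 -0.035] gap 0.752
t 34.92 tcp [5.450e+02 5.000e-01 1.275e+02] yaw 91.94 F [-0.6  0.  -0.6] M [-0.     0.036 -0.021] gap 0.752
from [5.450e+02 5.000e-01 1.275e+02] 91.9
14 end [ 543.5 -374.3   40. ] 91.9
[{"linear": [-30, 2, 1], "delta_rot": [0, 0, 0.0]}, {"linear": [-30, 2, 0], "delta_rot": [0, 0, 0.0]}, {"linear": [-31, 2, 1], "delta_rot": [0, 0, 0.0]}, {"linear": [-30, 2, 0], "delta_rot": [0, 0, 0.0]}, {"linear": [-29.9, 1.9, 0.5], "delta_rot": [0, 0, 0.0]}, {"linear": [-32, -3, 4], "delta_rot": [0, 0, 0.0]}, {"linear": [-32, -4, 3], "delta_rot": [0, 0, 0.0]}, {"linear": [-32, -3, 4], "delta_rot": [0, 0, 0.0]}, {"linear": [-32, -4, 3], "delta_rot": [0, 0, 0.0]}, {"linear": [-32, -3, 4], "delta_rot": [0, 0, 0.0]}, {"linear": [-32, -4, 3], "delta_rot": [0, 0, 0.0]}, {"linear": [-31.6, -3.0, 4.0], "delta_rot": [0, 0, 0.0]}, {"linear": [0, 0, 30], "delta_rot": [0, 0, 0.0]}, {"linear": [-0.0, -0.0, 30.0], "delta_rot": [0, 0, 0.0]}]
```

View pics/w29.png

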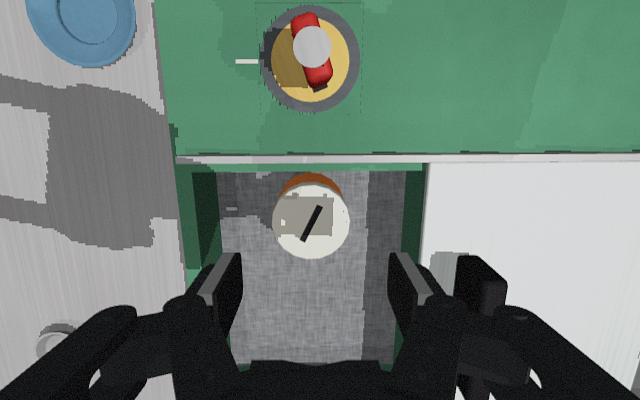

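Emit:
{"method": "carry_out", "body": {"steps": [{"linear": [-31,0,0],"delta_rot": [0,0,0]},{"linear": [-31,0,0],"delta_rot": [0,0,0]},{"linear": [-31,0,0],"delta_rot": [0,0,0]},{"linear": [-31,-1,0],"delta_rot": [0,0,0]},{"linear": [-31,-1,0],"delta_rot": [0,0,0]},{"linear": [-31,-2,0],"delta_rot": [0,0,0]},{"linear": [-31,-2,0],"delta_rot": [0,0,0]},{"linear": [-31,-2,0],"delta_rot": [0,0,0]},{"linear": [-31,-2,0],"delta_rot": [0,0,0]},{"linear": [-31,-2,0],"delta_rot": [0,0,0]},{"linear": [-31,-2,5],"delta_rot": [0,0,0]},{"linear": [-34,0,5],"delta_rot": [0,0,0]},{"linear": [0,0,0],"delta_rot": [0,0,0]},{"linear": [0,0,0],"delta_rot": [0,0,0]}], "hand": -1}}

```text
time_s: 36.08
tcp_pos: [0.5411, -0.3756, 0.1123]
tool_rot: [0.696, 0.718, 0.0, -0.001]
contact_force: [1.2, -0.1, -0.2]
finger_gap: 0.999
```

Run:
```python
from h import *
st(); snap('wrist','w30'); st()
```

```text
t 36.08 tcp [ 541.1 -375.6  112.3] yaw 91.8 F [ 1.2 -0.1 -0.2] M [ 0.002 -0.01   0.045] gap 0.999
t 36.13 tcp [ 541.5 -374.3  113. ] yaw 91.88 F [ 0.3 -0.2  0.2] M [ 0.014  0.003 -0.007] gap 0.996
```

View pics/w30.png

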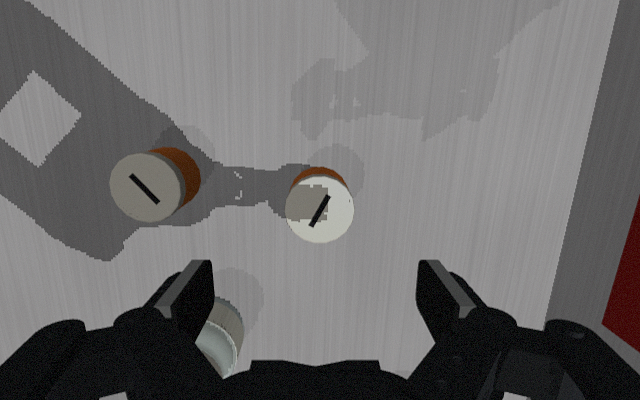

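Run:
```python
from h import *
print(px2w('w30',320,208,.046),px2w('w30',148,187,.046))
```

```text
[ 0.54364732 -0.37337713  0.046     ] [ 0.42431677 -0.36199133  0.046     ]
```

Emit:
{"method": "carry_out", "body": {"steps": [{"linear": [1,2,25],"delta_rot": [0,0,0]},{"linear": [0,0,30],"delta_rot": [0,0,0]},{"linear": [0,0,30],"delta_rot": [0,0,0]},{"linear": [0,0,20],"delta_rot": [0,0,0]},{"linear": [0,0,13],"delta_rot": [0,0,0]},{"linear": [0,0,0],"delta_rot": [0,0,0]}]}}

```text
time_s: 36.63
tcp_pos: [0.543, -0.3707, -0.0067]
tool_rot: [0.695, 0.719, 0.0, -0.003]
contact_force: [-1.1, 0.5, 0.5]
finger_gap: 0.998
```

Emit:
{"method": "carry_out", "body": {"steps": [{"linear": [0,0,0],"delta_rot": [0,0,0]},{"linear": [0,0,0],"delta_rot": [0,0,0]},{"linear": [0,0,0],"delta_rot": [0,0,0]},{"linear": [0,0,0],"delta_rot": [0,0,0]},{"linear": [0,0,0],"delta_rot": [0,0,0]}], "hand": 1}}

```text
time_s: 37.05
tcp_pos: [0.5445, -0.3736, -0.0019]
tool_rot: [0.695, 0.719, 0.0, 0.001]
contact_force: [-0.6, 2.0, 5.9]
finger_gap: 0.576
```

Emit:
{"method": "carry_out", "body": {"steps": [{"linear": [0,0,-20],"delta_rot": [0,0,0]},{"linear": [0,0,-35],"delta_rot": [0,0,0]},{"linear": [0,0,-35],"delta_rot": [0,0,0]},{"linear": [0,0,-35],"delta_rot": [0,0,0]},{"linear": [0,0,0],"delta_rot": [0,0,0]}]}}

```text
time_s: 37.47
tcp_pos: [0.5461, -0.3754, 0.1297]
tool_rot: [0.695, 0.719, -0.0, 0.007]
contact_force: [1.3, -0.4, -1.8]
finger_gap: 0.575
```

Run:
```python
from h import *
st(); snap('wrist','w31'); st()
plan([(545.3,-56.2,121,91.9)])
```

```text
t 37.47 tcp [ 546.1 -375.4  129.7] yaw 91.93 F [ 1.3 -0.4 -1.8] M [-0.02  -0.041  0.002] gap 0.575
t 37.52 tcp [ 545.2 -374.6  125.9] yaw 91.93 F [-0.1 -0.4 -2.1] M [ 0.032 -0.055  0.01 ] gap 0.576
from [ 545.2 -374.6  125.9] 91.9
10 end [545.3 -56.2 121. ] 91.9
[{"linear": [32, 1, 0], "delta_rot": [0, 0, 0.0]}, {"linear": [32, 1, 1], "delta_rot": [0, 0, 0.0]}, {"linear": [31, 1, 0], "delta_rot": [0, 0, 0.0]}, {"linear": [32, 1, 1], "delta_rot": [0, 0, 0.0]}, {"linear": [32, 1, 0], "delta_rot": [0, 0, 0.0]}, {"linear": [32, 1, 1], "delta_rot": [0, 0, 0.0]}, {"linear": [32, 2, 0], "delta_rot": [0, 0, 0.0]}, {"linear": [32, 1, 1], "delta_rot": [0, 0, 0.0]}, {"linear": [31, 1, 0], "delta_rot": [0, 0, 0.0]}, {"linear": [32.2, 0.8, 0.9], "delta_rot": [0, 0, 0.0]}]
```

View pics/w31.png

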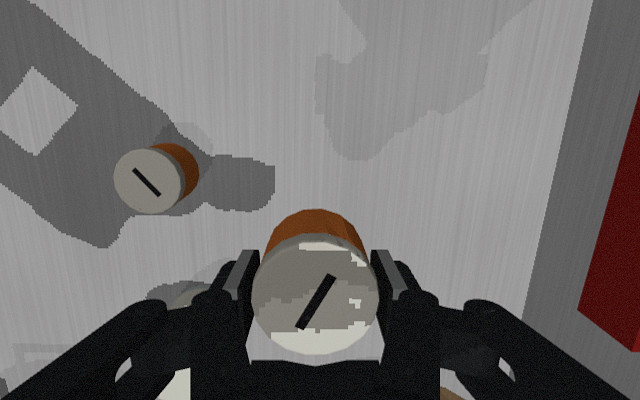

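Emit:
{"method": "carry_out", "body": {"steps": [{"linear": [32,1,0],"delta_rot": [0,0,0]},{"linear": [32,1,0],"delta_rot": [0,0,0]},{"linear": [31,1,0],"delta_rot": [0,0,0]},{"linear": [32,1,0],"delta_rot": [0,0,0]},{"linear": [32,1,0],"delta_rot": [0,0,0]},{"linear": [32,1,0],"delta_rot": [0,0,0]},{"linear": [32,1,0],"delta_rot": [0,0,0]},{"linear": [32,1,0],"delta_rot": [0,0,0]},{"linear": [31,1,0],"delta_rot": [0,0,0]},{"linear": [31,1,0],"delta_rot": [0,0,0]},{"linear": [0,0,0],"delta_rot": [0,0,0]},{"linear": [0,0,0],"delta_rot": [0,0,0]}]}}

```text
time_s: 38.52
tcp_pos: [0.5426, -0.0547, 0.1205]
tool_rot: [0.694, 0.72, -0.0, -0.001]
contact_force: [-0.1, -0.6, -1.6]
finger_gap: 0.572
```

Run:
```python
from h import *
st(); snap('wrist','w32'); st()
```

```text
t 38.52 tcp [542.6 -54.7 120.5] yaw 92.07 F [-0.1 -0.6 -1.6] M [-0.037  0.026  0.044] gap 0.572
t 38.57 tcp [542.8 -55.9 120.7] yaw 91.99 F [ 0.7  0.3 -2.2] M [ 0.001 -0.033  0.016] gap 0.574
```

View pics/w32.png

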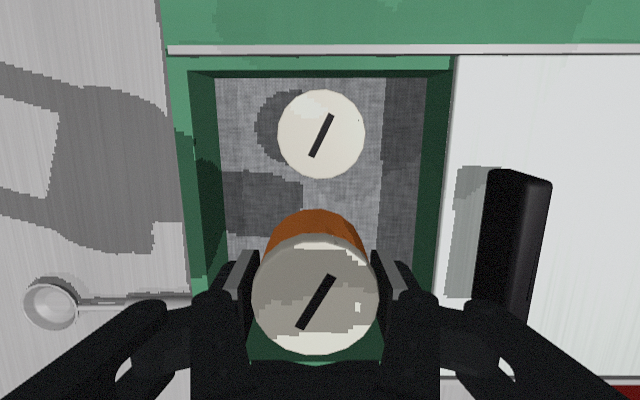

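Emit:
{"method": "carry_out", "body": {"steps": [{"linear": [-1,1,25],"delta_rot": [0,0,0]},{"linear": [0,0,25],"delta_rot": [0,0,0]},{"linear": [0,0,20],"delta_rot": [0,0,0]},{"linear": [0,0,5],"delta_rot": [0,0,0]},{"linear": [0,0,2],"delta_rot": [0,0,0]},{"linear": [0,0,2],"delta_rot": [0,0,0]},{"linear": [0,0,0],"delta_rot": [0,0,0]}]}}

```text
time_s: 39.15
tcp_pos: [0.5447, -0.058, 0.0433]
tool_rot: [0.695, 0.719, 0.0, 0.001]
contact_force: [0.4, -0.4, -2.0]
finger_gap: 0.569
```

Emit:
{"method": "carry_out", "body": {"steps": [{"linear": [0,0,1],"delta_rot": [0,0,0]},{"linear": [0,0,1],"delta_rot": [0,0,0]},{"linear": [0,0,0],"delta_rot": [0,0,0]}]}}

```text
time_s: 39.4
tcp_pos: [0.545, -0.058, 0.043]
tool_rot: [0.695, 0.719, 0.0, 0.002]
contact_force: [-5.8, -0.8, 17.7]
finger_gap: 0.579
```

Emit:
{"method": "carry_out", "body": {"steps": [{"linear": [0,0,0],"delta_rot": [0,0,0]},{"linear": [0,0,0],"delta_rot": [0,0,0]},{"linear": [0,0,0],"delta_rot": [0,0,0]},{"linear": [0,0,-20],"delta_rot": [0,0,0]},{"linear": [0,0,-30],"delta_rot": [0,0,0]},{"linear": [0,0,-35],"delta_rot": [0,0,0]},{"linear": [0,0,0],"delta_rot": [0,0,0]}], "hand": -0.5}}

```text
time_s: 39.98
tcp_pos: [0.5471, -0.0581, 0.1314]
tool_rot: [0.695, 0.719, 0.002, 0.005]
contact_force: [0.9, 0.1, 1.0]
finger_gap: 0.751
```

Run:
```python
from h import *
st(); snap('wrist','w33'); st()
plan([(424,-362.5,115,91.9)])
```

```text
t 39.98 tcp [547.1 -58.1 131.4] yaw 91.94 F [0.9 0.1 1. ] M [-0.027 -0.066  0.011] gap 0.751
t 40.03 tcp [546.  -57.8 128.5] yaw 91.93 F [-0.1 -0.3  0.2] M [ 0.042 -0.004 -0.037] gap 0.748
from [546.  -57.8 128.5] 91.9
10 end [ 424.  -362.5  115. ] 91.9
[{"linear": [-30, -13, 1], "delta_rot": [0, 0, 0.0]}, {"linear": [-30, -13, 2], "delta_rot": [0, 0, 0.0]}, {"linear": [-30, -14, 1], "delta_rot": [0, 0, 0.0]}, {"linear": [-30, -13, 1], "delta_rot": [0, 0, 0.0]}, {"linear": [-30, -13, 2], "delta_rot": [0, 0, 0.0]}, {"linear": [-30, -13, 1], "delta_rot": [0, 0, 0.0]}, {"linear": [-30, -14, 1], "delta_rot": [0, 0, 0.0]}, {"linear": [-30, -13, 2], "delta_rot": [0, 0, 0.0]}, {"linear": [-30, -13, 1], "delta_rot": [0, 0, 0.0]}, {"linear": [-30.4, -13.2, 1.5], "delta_rot": [0, 0, 0.0]}]
```

View pics/w33.png

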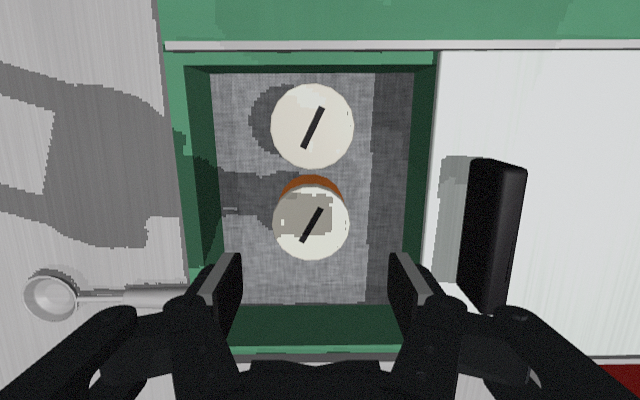

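Emit:
{"method": "carry_out", "body": {"steps": [{"linear": [-30,-13,1],"delta_rot": [0,0,0]},{"linear": [-30,-13,2],"delta_rot": [0,0,0]},{"linear": [-30,-14,1],"delta_rot": [0,0,0]},{"linear": [-30,-13,1],"delta_rot": [0,0,0]},{"linear": [-30,-13,2],"delta_rot": [0,0,0]},{"linear": [-30,-13,1],"delta_rot": [0,0,0]},{"linear": [-30,-14,1],"delta_rot": [0,0,0]},{"linear": [-30,-13,2],"delta_rot": [0,0,0]},{"linear": [-30,-13,1],"delta_rot": [0,0,0]},{"linear": [-30,-13,1.5],"delta_rot": [0,0,0]},{"linear": [0,0,0],"delta_rot": [0,0,0]},{"linear": [0,0,0],"delta_rot": [0,0,0]}], "hand": -1}}

```text
time_s: 41.03
tcp_pos: [0.4215, -0.3624, 0.1107]
tool_rot: [0.696, 0.718, 0.0, -0.001]
contact_force: [0.8, 1.1, 0.1]
finger_gap: 1.002
```

Run:
```python
from h import *
st(); snap('wrist','w34'); st()
```

```text
t 41.03 tcp [ 421.5 -362.4  110.7] yaw 91.77 F [0.8 1.1 0.1] M [-0.015 -0.012  0.005] gap 1.002
t 41.08 tcp [ 422.1 -361.3  110.9] yaw 91.86 F [-0.4  0.6  0.1] M [-0.061 -0.047  0.008] gap 1.004
```

View pics/w34.png

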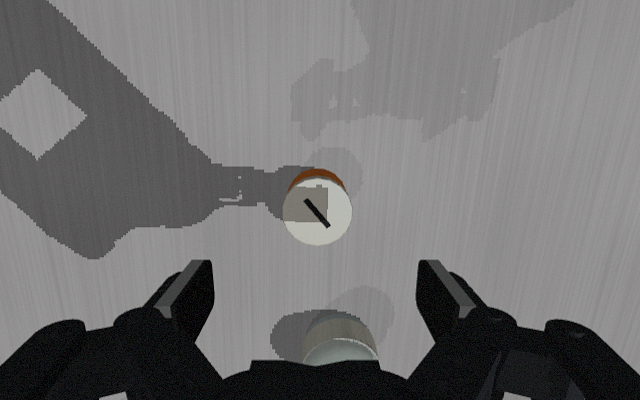

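Run:
```python
from h import *
print(px2w('w34',317.5,211,.046), px2w('w34',342,365,.08))
```

```text
[ 0.42243647 -0.36198056  0.046     ] [ 0.44210511 -0.46075568  0.08      ]
```

Emit:
{"method": "carry_out", "body": {"steps": [{"linear": [0,1,25],"delta_rot": [0,0,0]},{"linear": [0,0,30],"delta_rot": [0,0,0]},{"linear": [0,0,30],"delta_rot": [0,0,0]},{"linear": [0,0,18],"delta_rot": [0,0,0]},{"linear": [0,0,12],"delta_rot": [0,0,0]},{"linear": [0,0,0],"delta_rot": [0,0,0]}]}}

```text
time_s: 41.58
tcp_pos: [0.423, -0.3589, -0.0056]
tool_rot: [0.695, 0.719, 0.0, -0.003]
contact_force: [0.0, 1.4, -0.6]
finger_gap: 1.004
```

Emit:
{"method": "carry_out", "body": {"steps": [{"linear": [0,0,0],"delta_rot": [0,0,0]},{"linear": [0,0,0],"delta_rot": [0,0,0]},{"linear": [0,0,0],"delta_rot": [0,0,0]},{"linear": [0,0,0],"delta_rot": [0,0,0]},{"linear": [0,0,0],"delta_rot": [0,0,0]}], "hand": 1}}

```text
time_s: 42.0
tcp_pos: [0.424, -0.3616, -0.0018]
tool_rot: [0.695, 0.719, 0.0, 0.001]
contact_force: [-0.1, 3.0, 6.2]
finger_gap: 0.572
```

Emit:
{"method": "carry_out", "body": {"steps": [{"linear": [0,0,-20],"delta_rot": [0,0,0]},{"linear": [0,0,-35],"delta_rot": [0,0,0]},{"linear": [0,0,-35],"delta_rot": [0,0,0]},{"linear": [0,0,-35],"delta_rot": [0,0,0]},{"linear": [0,0,0],"delta_rot": [0,0,0]}]}}

```text
time_s: 42.42
tcp_pos: [0.4254, -0.3637, 0.129]
tool_rot: [0.695, 0.719, -0.001, 0.006]
contact_force: [0.4, -1.0, -1.6]
finger_gap: 0.573
```

Run:
```python
from h import *
st(); snap('wrist','w35'); st()
plan([(546.5,-115.5,123,91.9)])
```

```text
t 42.42 tcp [ 425.4 -363.7  129. ] yaw 91.94 F [ 0.4 -1.  -1.6] M [-0.013 -0.004  0.013] gap 0.573
t 42.47 tcp [ 424.5 -362.7  125.6] yaw 91.93 F [ 0.6 -0.1 -1.8] M [-0.032 -0.038 -0.007] gap 0.572
from [ 424.5 -362.7  125.6] 91.9
8 end [ 546.5 -115.5  123. ] 91.9
[{"linear": [30, 16, 0], "delta_rot": [0, 0, 0.0]}, {"linear": [31, 17, 1], "delta_rot": [0, 0, 0.0]}, {"linear": [30, 16, 0], "delta_rot": [0, 0, 0.0]}, {"linear": [30, 16, 0], "delta_rot": [0, 0, 0.0]}, {"linear": [31, 16, 1], "delta_rot": [0, 0, 0.0]}, {"linear": [30, 17, 0], "delta_rot": [0, 0, 0.0]}, {"linear": [31, 16, 0], "delta_rot": [0, 0, 0.0]}, {"linear": [29.9, 16.3, 0.6], "delta_rot": [0, 0, 0.0]}]
```

View pics/w35.png

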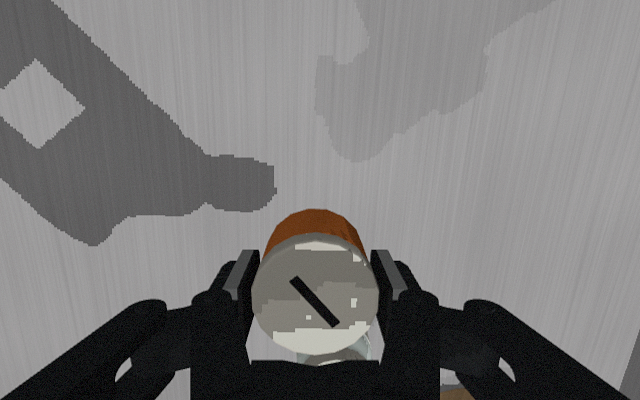

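Emit:
{"method": "carry_out", "body": {"steps": [{"linear": [30,16,0],"delta_rot": [0,0,0]},{"linear": [31,17,0],"delta_rot": [0,0,0]},{"linear": [30,16,0],"delta_rot": [0,0,0]},{"linear": [30,16,0],"delta_rot": [0,0,0]},{"linear": [31,16,0],"delta_rot": [0,0,0]},{"linear": [30,17,0],"delta_rot": [0,0,0]},{"linear": [31,16,0],"delta_rot": [0,0,0]},{"linear": [30,16,0],"delta_rot": [0,0,0]},{"linear": [0,0,0],"delta_rot": [0,0,0]},{"linear": [0,0,0],"delta_rot": [0,0,0]}]}}

```text
time_s: 43.3
tcp_pos: [0.545, -0.1125, 0.1207]
tool_rot: [0.694, 0.72, -0.0, -0.001]
contact_force: [0.4, -1.1, -1.5]
finger_gap: 0.576
```

Run:
```python
from h import *
st(); snap('wrist','w36'); st()
```

```text
t 43.3 tcp [ 545.  -112.5  120.7] yaw 92.1 F [ 0.4 -1.1 -1.5] M [0.013 0.085 0.013] gap 0.576
t 43.35 tcp [ 544.7 -113.7  120.9] yaw 92.0 F [-0.2 -0.6 -2.3] M [ 0.011 -0.041  0.028] gap 0.575
```

View pics/w36.png

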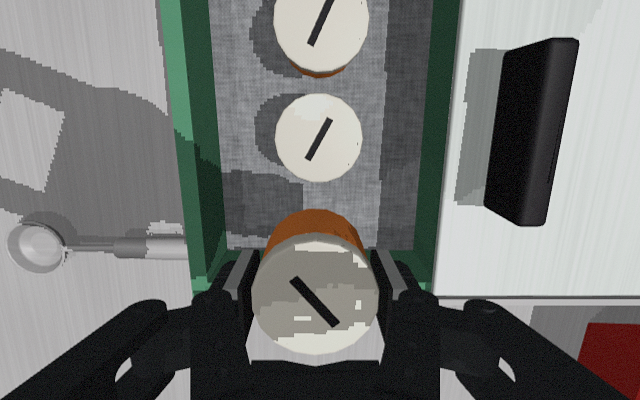

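Emit:
{"method": "carry_out", "body": {"steps": [{"linear": [0,1,25],"delta_rot": [0,0,0]},{"linear": [0,0,25],"delta_rot": [0,0,0]},{"linear": [0,0,20],"delta_rot": [0,0,0]},{"linear": [0,0,5],"delta_rot": [0,0,0]},{"linear": [0,0,2],"delta_rot": [0,0,0]},{"linear": [0,0,2],"delta_rot": [0,0,0]},{"linear": [0,0,1],"delta_rot": [0,0,0]},{"linear": [0,0,0],"delta_rot": [0,0,0]}]}}

```text
time_s: 44.02
tcp_pos: [0.5467, -0.1149, 0.0433]
tool_rot: [0.695, 0.719, 0.0, 0.001]
contact_force: [-2.1, -1.3, 2.1]
finger_gap: 0.572
```

Touching down. Release, lift, and head towards the handle side.

Emit:
{"method": "carry_out", "body": {"steps": [{"linear": [0,0,0],"delta_rot": [0,0,0]},{"linear": [0,0,0],"delta_rot": [0,0,0]},{"linear": [0,0,0],"delta_rot": [0,0,0]},{"linear": [0,0,-20],"delta_rot": [0,0,0]},{"linear": [0,0,-30],"delta_rot": [0,0,0]},{"linear": [0,0,-35],"delta_rot": [0,0,0]},{"linear": [0,0,-20],"delta_rot": [0,0,0]},{"linear": [0,0,0],"delta_rot": [0,0,0]},{"linear": [0,0,0],"delta_rot": [0,0,0]}], "hand": -0.5}}

```text
time_s: 44.77
tcp_pos: [0.5466, -0.1143, 0.1479]
tool_rot: [0.695, 0.719, 0.0, 0.001]
contact_force: [-0.5, 0.2, -0.3]
finger_gap: 0.748
```

Run:
```python
from h import *
st(); snap('wrist','w37'); st()
plan([(640.5,-52.5,150,91.9)])
```

```text
t 44.77 tcp [ 546.6 -114.3  147.9] yaw 91.94 F [-0.5  0.2 -0.3] M [-0.002  0.019 -0.014] gap 0.748
t 44.82 tcp [ 546.  -114.   146.6] yaw 91.93 F [-0.5 -0.3 -0. ] M [-0.005 -0.007 -0.033] gap 0.749
from [ 546.  -114.   146.6] 91.9
4 end [640.5 -52.5 150. ] 91.9
[{"linear": [15, 24, -1], "delta_rot": [0, 0, 0.0]}, {"linear": [14, 24, -1], "delta_rot": [0, 0, 0.0]}, {"linear": [15, 24, -1], "delta_rot": [0, 0, 0.0]}, {"linear": [14.3, 24.5, -0.4], "delta_rot": [0, 0, 0.0]}]
```

View pics/w37.png

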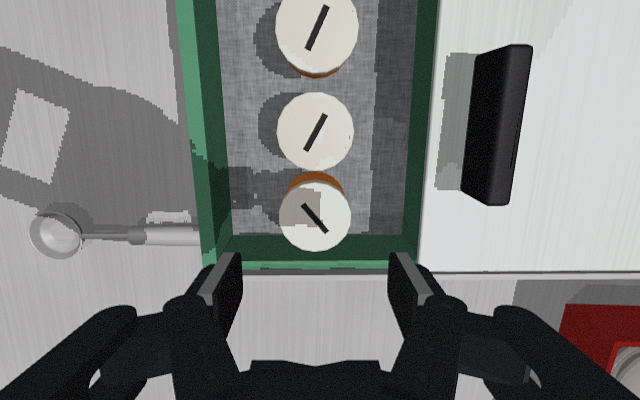

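Emit:
{"method": "carry_out", "body": {"steps": [{"linear": [15,24,-1],"delta_rot": [0,0,0]},{"linear": [14,24,-1],"delta_rot": [0,0,0]},{"linear": [15,24,-1],"delta_rot": [0,0,0]},{"linear": [14,24,0],"delta_rot": [0,0,0]},{"linear": [0,0,0],"delta_rot": [0,0,0]},{"linear": [0,0,0],"delta_rot": [0,0,0]},{"linear": [0,0,15],"delta_rot": [0,0,0]},{"linear": [0,0,15],"delta_rot": [0,0,0]},{"linear": [0,0,0],"delta_rot": [0,0,0]}], "hand": 0.2}}

```text
time_s: 45.57
tcp_pos: [0.6379, -0.0532, 0.1162]
tool_rot: [0.695, 0.719, -0.002, -0.003]
contact_force: [-0.6, -0.7, 0.2]
finger_gap: 0.399
```

Run:
```python
from h import *
st(); snap('wrist','w38'); st()
```

```text
t 45.57 tcp [637.9 -53.2 116.2] yaw 91.88 F [-0.6 -0.7  0.2] M [0.008 0.001 0.067] gap 0.399
t 45.62 tcp [638.6 -53.4 118. ] yaw 91.88 F [ 0.1 -0.3 -0. ] M [ 0.051 -0.011 -0.037] gap 0.401
```

View pics/w38.png

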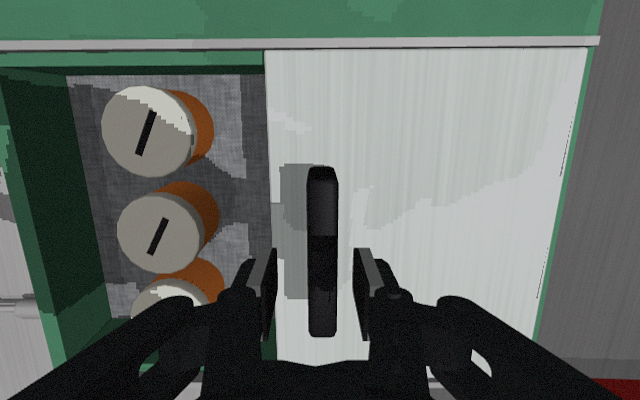

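Well aligned. Down 10 mm more, grip and slide shut.

Emit:
{"method": "carry_out", "body": {"steps": [{"linear": [0,1.5,10],"delta_rot": [0,0,0]},{"linear": [0,0,0],"delta_rot": [0,0,0]}]}}

```text
time_s: 45.78
tcp_pos: [0.6412, -0.0532, 0.1088]
tool_rot: [0.695, 0.719, -0.0, -0.001]
contact_force: [-0.4, -0.5, -0.7]
finger_gap: 0.401
```

Emit:
{"method": "carry_out", "body": {"steps": [{"linear": [0,0,0],"delta_rot": [0,0,0]},{"linear": [0,0,0],"delta_rot": [0,0,0]},{"linear": [0,0,0],"delta_rot": [0,0,0]},{"linear": [0,0,0],"delta_rot": [0,0,0]}], "hand": 1, "grip_force": 40}}

```text
time_s: 46.12
tcp_pos: [0.6415, -0.0531, 0.1104]
tool_rot: [0.695, 0.719, -0.0, 0.0]
contact_force: [-3.8, -1.3, 2.7]
finger_gap: 0.143
```

Emit:
{"method": "carry_out", "body": {"steps": [{"linear": [0,-8,0],"delta_rot": [0,0,0]},{"linear": [0,-15,0],"delta_rot": [0,0,0]},{"linear": [0,-15,0],"delta_rot": [0,0,0]},{"linear": [0,-15,0],"delta_rot": [0,0,0]},{"linear": [0,-15,0],"delta_rot": [0,0,0]},{"linear": [0,-15,0],"delta_rot": [0,0,0]},{"linear": [0,-15,0],"delta_rot": [0,0,0]},{"linear": [0,-15,0],"delta_rot": [0,0,0]},{"linear": [0,-15,0],"delta_rot": [0,0,0]},{"linear": [0,-10,0],"delta_rot": [0,0,0]},{"linear": [0,-6,0],"delta_rot": [0,0,0]},{"linear": [0,0,0],"delta_rot": [0,0,0]},{"linear": [0,0,0],"delta_rot": [0,0,0]}]}}

```text
time_s: 47.2
tcp_pos: [0.498, -0.0587, 0.1104]
tool_rot: [0.695, 0.719, -0.0, 0.001]
contact_force: [-0.5, -5.4, -0.1]
finger_gap: 0.149
```

Still 1–2 mm from the shut stop; push on until it is felt.

Emit:
{"method": "carry_out", "body": {"steps": [{"linear": [0,-2,0],"delta_rot": [0,0,0]},{"linear": [0,-1.5,0],"delta_rot": [0,0,0]},{"linear": [0,0,0],"delta_rot": [0,0,0]},{"linear": [0,0,0],"delta_rot": [0,0,0]}]}}

```text
time_s: 47.53
tcp_pos: [0.4966, -0.0587, 0.1104]
tool_rot: [0.695, 0.719, 0.001, 0.003]
contact_force: [8.2, -4.3, -3.5]
finger_gap: 0.148
```

Emit:
{"method": "carry_out", "body": {"steps": [{"linear": [0,2,0],"delta_rot": [0,0,0]},{"linear": [0,0,0],"delta_rot": [0,0,0]},{"linear": [0,0,0],"delta_rot": [0,0,0]},{"linear": [0,0,-15],"delta_rot": [0,0,0]},{"linear": [0,0,-25],"delta_rot": [0,0,0]},{"linear": [0,0,-30],"delta_rot": [0,0,0]},{"linear": [0,0,0],"delta_rot": [0,0,0]}], "hand": 0.3}}

```text
time_s: 48.12
tcp_pos: [0.4982, -0.0582, 0.1848]
tool_rot: [0.695, 0.719, 0.002, 0.004]
contact_force: [0.2, -0.5, 1.0]
finger_gap: 0.352
```

Run:
```python
from h import *
st(); snap('top','t39'); st(); crop('t39',270,140,390,245,6,'t39l')
plan([(542.5,94.8,175,110)])
```

```text
t 48.12 tcp [498.2 -58.2 184.8] yaw 91.95 F [ 0.2 -0.5  1. ] M [-0.025 -0.017 -0.011] gap 0.352
t 48.17 tcp [497.3 -58.  182.4] yaw 91.94 F [-0.2 -0.5  0.2] M [-0.027  0.005 -0.01 ] gap 0.352
from [497.3 -58.  182.4] 91.9
5 end [542.5  94.8 175. ] 110.0
[{"linear": [30, 10, 1], "delta_rot": [0, 0, -3.6]}, {"linear": [30, 12, 2], "delta_rot": [0, 0, -3.6]}, {"linear": [28, 14, 1], "delta_rot": [0, 0, -3.6]}, {"linear": [28, 15, 2], "delta_rot": [0, 0, -3.6]}, {"linear": [27.1, 17.7, 1.4], "delta_rot": [0, 0, -3.7]}]
```

View pics/t39l.png

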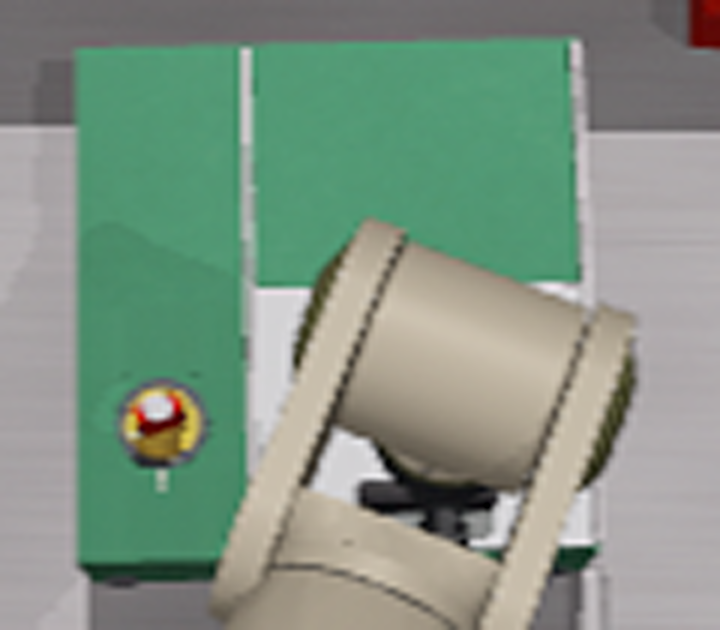

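Lid is shut. On to the key.

Emit:
{"method": "carry_out", "body": {"steps": [{"linear": [30,10,0],"delta_rot": [0,0,-3.6]},{"linear": [30,12,0],"delta_rot": [0,0,-3.6]},{"linear": [28,14,0],"delta_rot": [0,0,-3.6]},{"linear": [28,15,0],"delta_rot": [0,0,-3.6]},{"linear": [27,17.5,0],"delta_rot": [0,0,-3.7]},{"linear": [0,0,0],"delta_rot": [0,0,0]},{"linear": [0,0,0],"delta_rot": [0,0,0]}]}}

```text
time_s: 48.75
tcp_pos: [0.5409, 0.0961, 0.1787]
tool_rot: [0.572, 0.82, -0.001, -0.001]
contact_force: [-0.2, -0.6, 0.7]
finger_gap: 0.351
```

Run:
```python
from h import *
st(); snap('wrist','w40'); st(); crop('w40',220,140,420,310,4,'w40l')
```

```text
t 48.75 tcp [540.9  96.1 178.7] yaw 110.17 F [-0.2 -0.6  0.7] M [ 0.011 -0.013 -0.006] gap 0.351
t 48.8 tcp [540.8  95.1 178.9] yaw 110.06 F [-0.3 -0.1 -0.6] M [-0.038 -0.006 -0.004] gap 0.347
```

View pics/w40l.png

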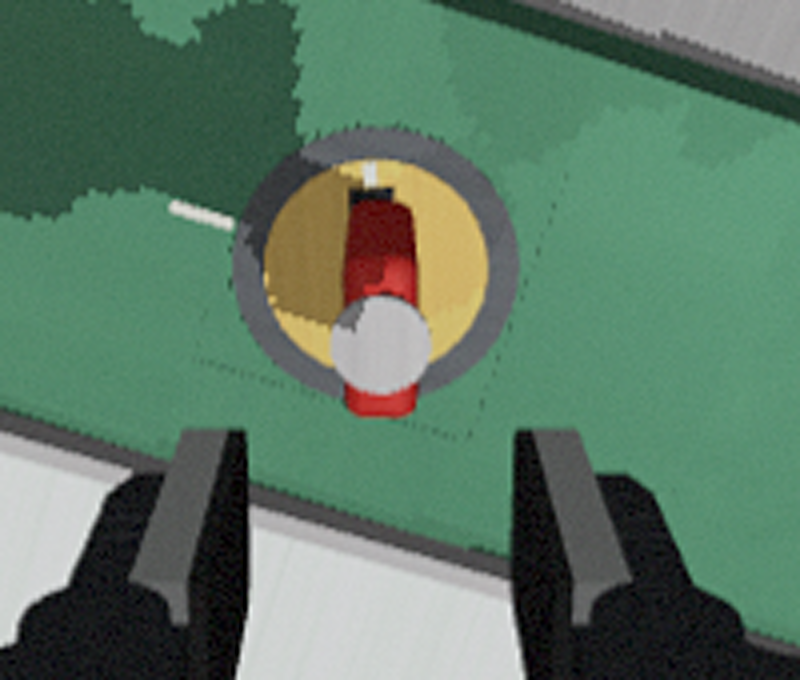

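Run:
```python
from h import *
print(px2w('w40',314.8,225.8,.139)); st()
```

```text
[0.54059471 0.09432375 0.139     ]
t 48.8 tcp [540.8  95.1 178.9] yaw 110.06 F [-0.3 -0.1 -0.6] M [-0.038 -0.006 -0.004] gap 0.347
```

Emit:
{"method": "carry_out", "body": {"steps": [{"linear": [0,0,25],"delta_rot": [0,0,0]},{"linear": [0,0,25],"delta_rot": [0,0,0]},{"linear": [0,0,15],"delta_rot": [0,0,0]},{"linear": [0,0,6],"delta_rot": [0,0,0]},{"linear": [0,0,0],"delta_rot": [0,0,0]}]}}

```text
time_s: 49.22
tcp_pos: [0.5406, 0.0938, 0.1077]
tool_rot: [0.574, 0.819, -0.001, -0.001]
contact_force: [0.3, 0.0, -0.1]
finger_gap: 0.345
```

Emit:
{"method": "carry_out", "body": {"steps": [{"linear": [0,0,0],"delta_rot": [0,0,0]},{"linear": [0,0,0],"delta_rot": [0,0,0]},{"linear": [0,0,0],"delta_rot": [0,0,0]},{"linear": [0,0,0],"delta_rot": [0,0,0]},{"linear": [0,0,0],"delta_rot": [0,0,0]}], "hand": 1, "grip_force": 60}}

```text
time_s: 49.63
tcp_pos: [0.5419, 0.0945, 0.1101]
tool_rot: [0.573, 0.819, 0.0, 0.001]
contact_force: [-2.2, -2.8, 7.1]
finger_gap: 0.113
```

Emit:
{"method": "carry_out", "body": {"steps": [{"linear": [0,0,0],"delta_rot": [0,0,-7]},{"linear": [0,0,0],"delta_rot": [0,0,-7]},{"linear": [0,0,0],"delta_rot": [0,0,-7]},{"linear": [0,0,0],"delta_rot": [0,0,-7]},{"linear": [0,0,0],"delta_rot": [0,0,-7]},{"linear": [0,0,0],"delta_rot": [0,0,-7]},{"linear": [0,0,0],"delta_rot": [0,0,-7]},{"linear": [0,0,0],"delta_rot": [0,0,-7]},{"linear": [0,0,0],"delta_rot": [0,0,-7]},{"linear": [0,0,0],"delta_rot": [0,0,-7]},{"linear": [0,0,0],"delta_rot": [0,0,-7]},{"linear": [0,0,0],"delta_rot": [0,0,-7]},{"linear": [0,0,0],"delta_rot": [0,0,-4]},{"linear": [0,0,0],"delta_rot": [0,0,0]},{"linear": [0,0,0],"delta_rot": [0,0,0]}]}}

```text
time_s: 50.88
tcp_pos: [0.5417, 0.0944, 0.1101]
tool_rot: [-0.157, 0.988, -0.001, 0.001]
contact_force: [-2.1, -2.5, 7.8]
finger_gap: 0.113
```

Run:
```python
from h import *
st(); snap('wrist','w41'); st(); crop('w41',220,140,420,310,4,'w41l')
```

```text
t 50.88 tcp [541.7  94.4 110.1] yaw -161.95 F [-2.1 -2.5  7.8] M [-0.505  0.464 -0.055] gap 0.113
t 50.93 tcp [541.7  94.4 110.1] yaw -161.97 F [-3.  -2.7  7.1] M [-0.533  0.441 -0.076] gap 0.113
```

View pics/w41l.png

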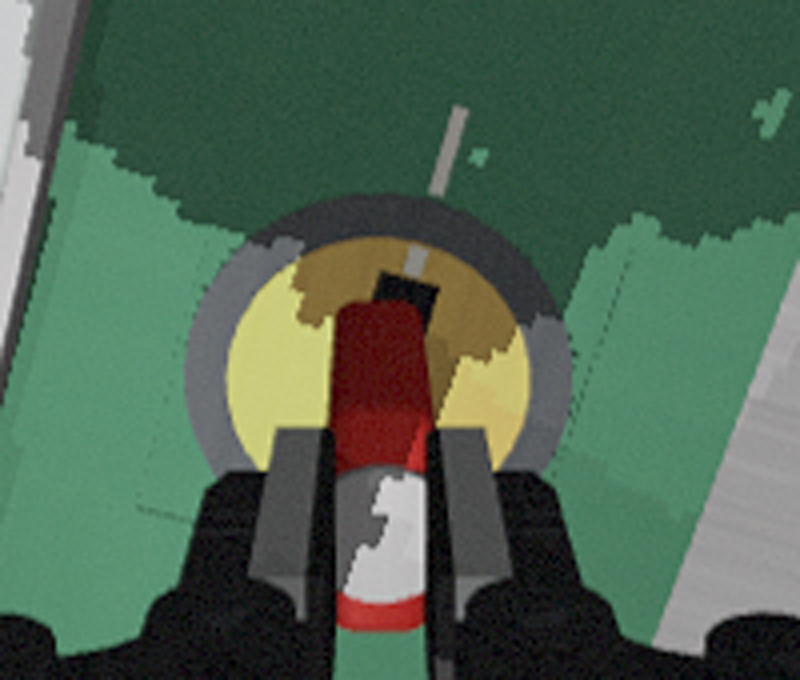

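Emit:
{"method": "carry_out", "body": {"steps": [{"linear": [0,0,0],"delta_rot": [0,0,6]},{"linear": [0,0,0],"delta_rot": [0,0,6]},{"linear": [0,0,0],"delta_rot": [0,0,4]},{"linear": [0,0,0],"delta_rot": [0,0,0]},{"linear": [0,0,-10],"delta_rot": [0,0,0]},{"linear": [0,0,-10],"delta_rot": [0,0,0]},{"linear": [0,0,0],"delta_rot": [0,0,0]}]}}

```text
time_s: 51.52
tcp_pos: [0.5424, 0.0949, 0.1313]
tool_rot: [-0.018, 1.0, -0.0, 0.002]
contact_force: [0.0, 1.1, -1.2]
finger_gap: 0.114
```

Run:
```python
from h import *
st()
plan([(541.7,94.4,200,181.9,2),(431,310.3,200,165.7),(431,310.3,170,165.7,1)],start=(541.7,94.4,129,181.9))
```

```text
t 51.52 tcp [542.4  94.9 131.3] yaw -177.95 F [ 0.   1.1 -1.2] M [-0.052 -0.001 -0.008] gap 0.114
from [541.7  94.4 129. ] 181.9
10 end [431.  310.3 170. ] 165.7
[{"linear": [0, 0, -36], "delta_rot": [0, 0, -0.0]}, {"linear": [0.0, 0.0, -35.0], "delta_rot": [0, 0, -0.0]}, {"linear": [15, 31, 0], "delta_rot": [0, 0, 2.3]}, {"linear": [16, 31, 0], "delta_rot": [0, 0, 2.3]}, {"linear": [17, 30, 0], "delta_rot": [0, 0, 2.3]}, {"linear": [19, 30, 0], "delta_rot": [0, 0, 2.4]}, {"linear": [19, 28, 0], "delta_rot": [0, 0, 2.3]}, {"linear": [21, 28, 0], "delta_rot": [0, 0, 2.3]}, {"linear": [21.8, 26.7, -0.0], "delta_rot": [0, 0, 2.3]}, {"linear": [0.0, -0.0, 30.0], "delta_rot": [0, 0, -0.0]}]
```

Emit:
{"method": "carry_out", "body": {"steps": [{"linear": [0,0,-38],"delta_rot": [0,0,0]},{"linear": [0,0,-36],"delta_rot": [0,0,0]},{"linear": [15,31,0],"delta_rot": [0,0,2.3]},{"linear": [16,31,0],"delta_rot": [0,0,2.3]},{"linear": [17,30,0],"delta_rot": [0,0,2.3]},{"linear": [19,30,0],"delta_rot": [0,0,2.4]},{"linear": [19,28,0],"delta_rot": [0,0,2.3]},{"linear": [21,28,0],"delta_rot": [0,0,2.3]},{"linear": [22,27,0],"delta_rot": [0,0,2.3]},{"linear": [0,0,32],"delta_rot": [0,0,0]},{"linear": [0,0,0],"delta_rot": [0,0,0]},{"linear": [0,0,0],"delta_rot": [0,0,0]}]}}

```text
time_s: 52.52
tcp_pos: [0.4295, 0.3105, 0.1704]
tool_rot: [0.123, 0.992, -0.001, -0.001]
contact_force: [-0.6, 0.0, -0.6]
finger_gap: 0.117
```

Run:
```python
from h import *
st(); snap('wrist','w42'); st(); crop('w42',230,130,390,270,5,'w42l')
```

```text
t 52.52 tcp [429.5 310.5 170.4] yaw 165.88 F [-0.6  0.  -0.6] M [-0.035  0.013  0.007] gap 0.117
t 52.57 tcp [430.5 310.4 171.5] yaw 165.81 F [ 0.8  0.5 -0.5] M [-0.001 -0.009  0.047] gap 0.117
```

View pics/w42l.png

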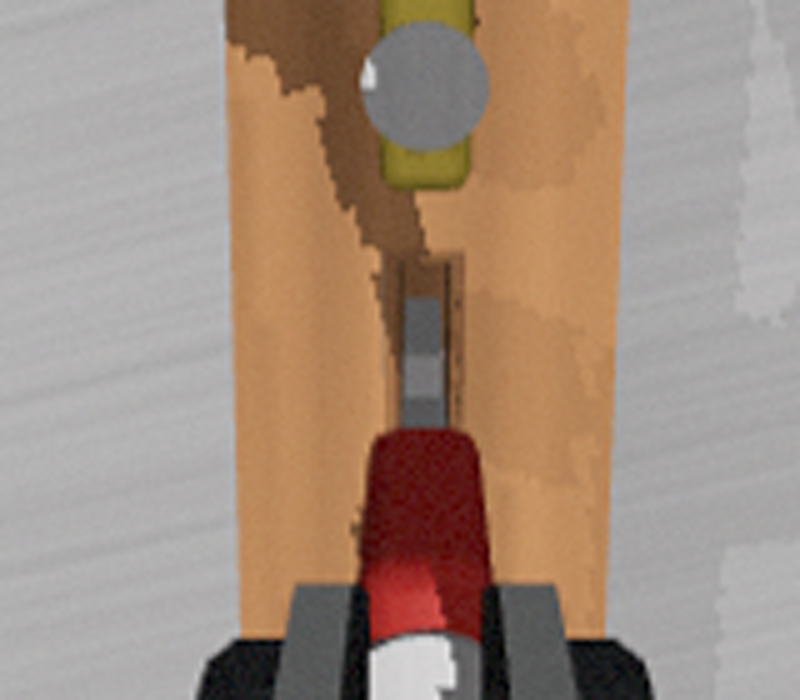

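Emit:
{"method": "carry_out", "body": {"steps": [{"linear": [0,0.3,10],"delta_rot": [0,0,0]},{"linear": [0,0,13],"delta_rot": [0,0,0]},{"linear": [0,0,13],"delta_rot": [0,0,0]},{"linear": [0,0,13],"delta_rot": [0,0,0]},{"linear": [0,0,13],"delta_rot": [0,0,0]},{"linear": [0,0,11],"delta_rot": [0,0,0]},{"linear": [0,0,5],"delta_rot": [0,0,0]},{"linear": [0,0,3],"delta_rot": [0,0,0]},{"linear": [0,0,2],"delta_rot": [0,0,0]},{"linear": [0,0,0],"delta_rot": [0,0,0]}]}}

```text
time_s: 53.4
tcp_pos: [0.4314, 0.3109, 0.0901]
tool_rot: [0.124, 0.992, 0.001, 0.001]
contact_force: [-1.7, -2.0, 6.9]
finger_gap: 0.117
```

Emit:
{"method": "carry_out", "body": {"steps": [{"linear": [0,0,0],"delta_rot": [0,0,0]},{"linear": [0,0,0],"delta_rot": [0,0,0]},{"linear": [0,0,0],"delta_rot": [0,0,0]},{"linear": [0,0,-20],"delta_rot": [0,0,0]},{"linear": [0,0,-30],"delta_rot": [0,0,0]},{"linear": [0,0,-35],"delta_rot": [0,0,0]},{"linear": [0,0,-35],"delta_rot": [0,0,0]},{"linear": [0,0,-10],"delta_rot": [0,0,0]},{"linear": [0,0,0],"delta_rot": [0,0,0]},{"linear": [0,0,0],"delta_rot": [0,0,0]}], "hand": 0.3}}

```text
time_s: 54.23
tcp_pos: [0.4301, 0.311, 0.2177]
tool_rot: [0.123, 0.992, 0.0, 0.0]
contact_force: [-1.1, -0.1, 0.1]
finger_gap: 0.35
```

Run:
```python
from h import *
st(); snap('wrist','w43'); snap('scene','s43'); snap('top','t43'); st(); crop('s43',350,170,500,290,5,'s43l')
```

```text
t 54.23 tcp [430.1 311.  217.7] yaw 165.82 F [-1.1 -0.1  0.1] M [ 0.037  0.011 -0.035] gap 0.35
t 54.38 tcp [429.7 310.8 216.3] yaw 165.82 F [-0.3 -0.8 -0.3] M [ 0.006 -0.008 -0.024] gap 0.35
```

View pics/w43.png

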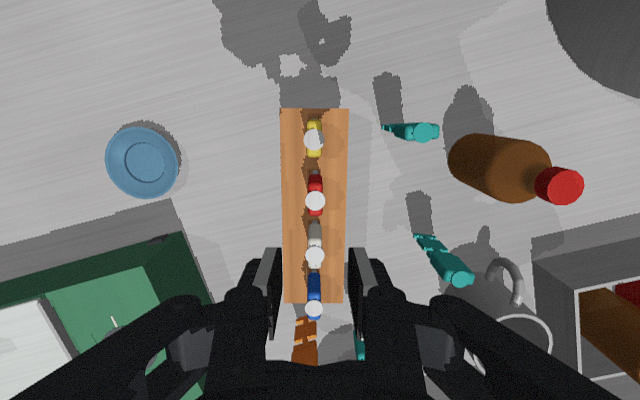

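View pics/s43.png

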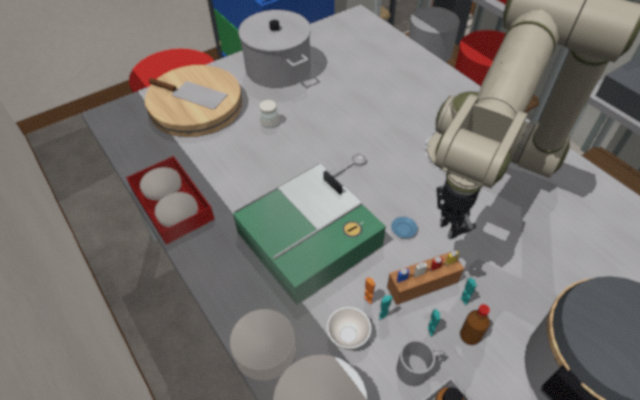

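View pics/t43.png

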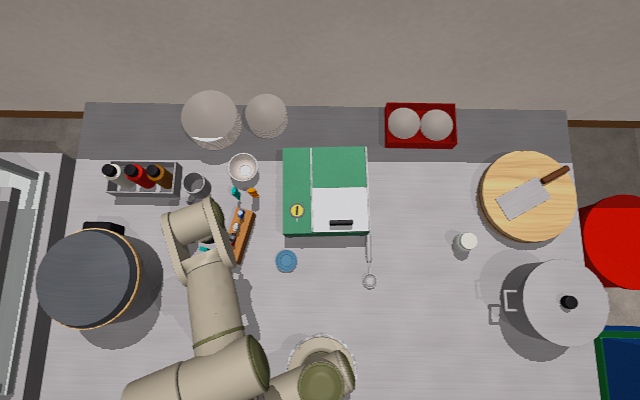

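Run:
```python
import cv2,numpy as np
a=cv2.imread('pics/scene0.png')[240:310,380:480];b=cv2.imread('pics/s43.png')[240:310,380:480]
cv2.imwrite('pics/cmp.png',cv2.resize(np.vstack([a,b]),None,fx=4,fy=4,interpolation=cv2.INTER_CUBIC))
```

```text
(no output)
```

View pics/cmp.png

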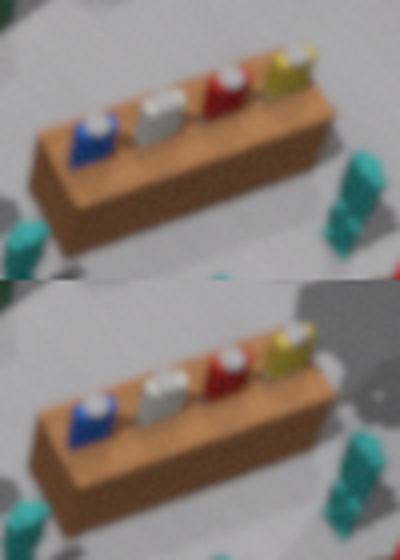

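Before (top) and after (bottom), the four keys stand at the same heights, all fully down. Handing in.

```bash
python3 -c "
from h import *
st(); print(job.sign_off())"
```

```text
t 54.38 tcp [429.7 310.8 216.3] yaw 165.82 F [-0.3 -0.8 -0.3] M [ 0.006 -0.008 -0.024] gap 0.35
the job is handed in; nothing more can be done
None
```

I carried out the whole job and handed it in at about 54 s; no verdict was reported, so the result rests on my own checks.

**What I did:** The blue and white keys both stopped early in the lock. The red key turned to the stop (about 1.2 rad by the picture), and I never needed to try the yellow one. I slid the lid open to its stop, stood the three pots upright in the bin and pushed the lid shut to its stop. I then turned the red key home, drew it out and put it back in its own slot.

**Last checks:**
- **Keys:** before-and-after pictures show all four keys at the same height in the block. The red key touched bottom at the expected height.
- **Lid and lock:** the lid looks shut and the lock mark is at home.
- **Pots:** all three stood upright in the bin in the last picture before the lid closed. I have not seen them since.
- **Bystanders:** everything else on the counter looks unmoved; I judged this by eye and did not measure it.
- **Robot:** the arm is clear of everything.

**Disagreements:**
- **Fingertips:** they sit about 10 mm (shut) to 30 mm (open) behind the reported TCP, not 14 mm ahead of it as stated. My first grip on the lid handle closed above the bar because of this. It touched nothing, and I redid it about 20 mm lower.
- **Plug position:** after the blue key was drawn out, the plug was left about 4° off home. I corrected this when turning the next key back.

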